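# Turn and sort the marked cheeses, nest the covers

## Task

Closing check at the cheese counter: turn over every small square orange cheese to read the coloured disc on its underside, and leave it lying flat, disc up, on the board of the same colour, each directly on the board. Clear away the domed steel covers, some of which lie on those boards: nest all of them, open side up, one squarely inside the other in a single stack in the middle of the round rubber mat. Leave the jars, ramekin, knife, price card and goat's cheese log where they are.

Things in the scene. Friction and masses are not known exactly. Their poses are not given: they have to be found in the camera images.
- cheese_1: small square orange cheese, 60 x 60 mm, 40 mm thick, about 160 g, may be absent. Starts on the counter, its GREEN disc (38 mm, flush, mid-underside) hidden beneath; all cheeses look alike from above (three grooves on top). Origin: centre of the underside (the disc); z points from it to the grooved top: up at the start, down once turned over; x, y along the sides.
- cheese_2: small square orange cheese, 60 x 60 mm, 40 mm thick, about 160 g, may be absent. Starts on the counter, its GREEN disc (38 mm, flush, mid-underside) hidden beneath; all cheeses look alike from above (three grooves on top). Origin: centre of the underside (the disc); z points from it to the grooved top: up at the start, down once turned over; x, y along the sides.
- cheese_3: small square orange cheese, 60 x 60 mm, 40 mm thick, about 160 g, may be absent. Starts on the counter, its RED disc (38 mm, flush, mid-underside) hidden beneath; all cheeses look alike from above (three grooves on top). Origin: centre of the underside (the disc); z points from it to the grooved top: up at the start, down once turned over; x, y along the sides.
- cheese_4: small square orange cheese, 60 x 60 mm, 40 mm thick, about 160 g, may be absent. Starts on the counter, its RED disc (38 mm, flush, mid-underside) hidden beneath; all cheeses look alike from above (three grooves on top). Origin: centre of the underside (the disc); z points from it to the grooved top: up at the start, down once turned over; x, y along the sides.
- green_board: green colour-coded plastic cheese board, 130 mm (its x) by 230 mm (its y), 12 mm thick, fixed flat on the counter for this job; origin: centre of its underside, on the counter. It has room for two cheeses side by side along y. A cover may be lying on it at the start.
- red_board: red colour-coded plastic cheese board, 130 mm (its x) by 230 mm (its y), 12 mm thick, fixed flat on the counter for this job; origin: centre of its underside, on the counter. It has room for two cheeses side by side along y. A cover may be lying on it at the start.
- mat: round dark rubber draining mat with fine rings, 140 mm across, 6 mm thick, fixed on the counter; origin: centre of its underside.
- cover_1: domed steel cheese cover, no knob, about 120 g, may be absent; starts upside down, open side up like a bowl. Height 55, wall 4; outer radius 36 at the flat crown, 52 at 20 above it, 65 at the rim (mm). All alike; each nests about 14 mm above the next. Origin: centre of the crown's outside; z points out of the open side (up here). Can be pinched by the wall at the rim from above.
- cover_2: domed steel cheese cover, no knob, about 120 g, may be absent; starts upside down, open side up like a bowl. Height 55, wall 4; outer radius 36 at the flat crown, 52 at 20 above it, 65 at the rim (mm). All alike; each nests about 14 mm above the next. Origin: centre of the crown's outside; z points out of the open side (up here). Can be pinched by the wall at the rim from above.
- cover_3: domed steel cheese cover, no knob, about 120 g, may be absent; starts upside down, open side up like a bowl. Height 55, wall 4; outer radius 36 at the flat crown, 52 at 20 above it, 65 at the rim (mm). All alike; each nests about 14 mm above the next. Origin: centre of the crown's outside; z points out of the open side (up here). Can be pinched by the wall at the rim from above.
- ramekin: white ramekin, 56 mm across, 30 mm high, loose, not part of the job; origin: centre of its underside.
- jam_jar: amber jar, 60 mm across, 85 mm high, loose, not part of the job; origin: centre of its underside.
- pickle_jar: green glass jar, 60 mm across, 95 mm high, loose, not part of the job; origin: centre of its underside.
- price_card: blank price card 85 mm wide on a small black foot, 75 mm high, loose, not part of the job; origin: centre of its underside.
- cheese_knife: cheese knife lying flat, 230 mm long, along its y, loose, not part of the job; origin: centre of its underside.
- goat_log: white goat's cheese log 110 mm long along its x, on a paper, 44 mm high, loose, not part of the job; origin: centre of its underside.

How it is judged:
By the outcome, as a careful person would: the job done as asked, in the order asked, and still so for the second after the job is handed in, with the robot touching nothing.
Of cheese_1, cheese_2, cheese_3, cheese_4 only 3 to 4 are there at a start; the rules pass over those that are not, and their reading is None.
Of cover_1, cover_2, cover_3 only 2 to 3 are there at a start; the rules pass over those that are not, and their reading is None.
At some moment in a run one of cheese_1, cheese_2, cheese_3, cheese_4, cover_1, cover_2, cover_3 may be knocked a few centimetres aside while the robot is not near it.
It also fails if it takes over 210 s, if anything falls off the work surface, if the arm or the gripper's body presses on something with over 40 N, if the wrist force passes 120 N, or if a joint passes its speed limit or range.

## Robot

A 6-joint arm with a two-finger parallel gripper is mounted at the origin on the work surface. World frame = base frame: x ahead of the robot, y to its left, z up, the work surface at z = 0. Lengths are in mm, angles in rad, forces in N, time in s.
With the tool pointing down it reaches from about 275 to 775 mm from the base axis. Payload 14.6 kg.
Tool frame: the origin (TCP) lies at the very end of the fingers, on their centre line; the grasp point (between the pads) lies 19 mm behind it; y points along the fingers, z is the direction in which the jaws open and shut, and the axes are right-handed (so a half turn about y gives the same grasp; the last joint's range is limited). The gripper opens to 85 mm and grips with 20 to 120 N. Pads are 22 mm wide; open, the fingers measure 114 mm over their backs; the gripper's body (76 mm by 85 mm) begins 54 mm behind the grasp point. The pads swing forward as they close: fully open they stand 13 mm farther back than shut.
Start: joints at [-0.155, 0.263, -0.048, 1.259, 0, 1.415], TCP at [525.003, -0.006, 231.278] pointing down, gripper open.
Joint ranges: [-2.65, 2.65], [-0.89, 1.7], [-1.18, 1.37], [-2.13, 2.11], [-1.35, 1.29], [-3.14, 3.14]. Speed limits (rad/s): [1.89, 1.89, 2.57, 2.79, 3.14, 3.14].

## Interface

Orientations are given as a 3x3 rotation matrix whose columns are the frame's x, y, z axes.
In Python, from rig import ctrl gives the robot as it stands.
- The arm moves only by the shell command python3 -m crank 'ROWS' [FORCE]. ROWS is JSON, a list of rows, each an object of numbers: "ax", "ay", "az": the turn, a rotation vector about the world's x, y, z in degrees; "dx", "dy", "dz": the shift along the world's x, y, z in mm; "claw": the closure in counts, from 0 (fully open) to 255 (shut). A call has 1 to 12 rows; each row is the pose to reach, as a shift and turn from the pose measured when the call began; what a row does not reach only later rows make up. A row lasts 1/8 s, in which the tool goes at most 62.5 mm and 10.7 degrees, less where a joint would pass 70% of its speed; a pose out of reach is approached as far as the arm can. A call with a gripper value outside its range is refused whole. The fingers move at their own pace and stop on an object; FORCE is the grip in N (left out, the last holds). Time passes only in rows, so rows that repeat a pose let the fingers close. It gives the time, the measured TCP pose, the force and the opening at its end, in the units of the state.
- ctrl.get_state(): the state, without advancing time (a new reading comes with each control period).
- ctrl.read_camera(name): name is "scene" or "side" or "wrist"; returns a dict with "image" (384x512x3 uint8, red, green, blue), "K" (3x3 intrinsics, pixels), "dist_coeffs" ([k1, k2, p1, p2, k3] as OpenCV has them; the pictures are not rectified), "extrinsics" (4x4, takes a point from camera to world coordinates). Camera axes: x right, y down, z forward; pixel columns grow to the right and rows downward; lengths in mm; the calibration is good to about 2 mm. A picture is of the moment at which its call begins. There is no depth.
- ctrl.sign_off(): hands the job in, once; it reports no verdict.
Trained networks look in a picture, given as the dict that the camera call returned (one of the last four; its "shot" number tells which), for a name from the list of things; names that differ only in an ending like _2 or _b are one class to them, and where a whole thing is asked for, a point or a joint stands for the part that bears it (a point fixed in the world has none). Each returns a list of dicts, best first, with "p" (0 to 1); they miss things now and then, are a little off and sometimes report something else, mostly with a low value. They report only what shows in the picture. A call takes as long as a camera call.
- ctrl.outline_of(picture, thing): "region" (384x512 bool, what is visible of it).
- ctrl.landmark_of(picture, thing): "centre" ([x, y, z] in mm, in the coordinates of the camera as it stood for that picture, good to about 4 mm: a listed point, or the origin of a listed thing).
The state is a dict: "t": time; "joint_positions": joint angles; "dq": joint speeds; "joint_torque": joint torques, N m; "ee_pos": TCP position; "tcp_rot": TCP orientation; "ft_force": force on the tool from outside, world axes, zero at the start; "moment": the same for the moment, N m; "finger_gap": finger opening in mm.
Only numpy, scipy, OpenCV 4.12 (cv2) and the standard library are available. Lean on these libraries where they do the work, as an engineer would, in place of code of your own. Each camera call takes 0.05 s, during which the arm holds its last target.

## Working session

There is one attempt and no reset: what is moved stays moved. The work goes in short steps, Python scripts to look and compute and a shell command to move; the robot and the scene stay as the last step left them, time stands still between calls to the robot, and variables do not carry over. Pictures are saved under pics/ and viewed, and the job is handed in when it is done.

```bash
ls; mkdir -p pics; cat > h.py <<'E'
import numpy as np, cv2
from rig import ctrl
def save(p,name):
    cv2.imwrite('pics/'+name,cv2.cvtColor(p['image'],cv2.COLOR_RGB2BGR))
def toworld(p,c):
    E=np.array(p['extrinsics']);return (E[:3,:3]@np.array(c)+E[:3,3])
def pix2w(p,uv,z):
    K=np.array(p['K']);d=np.array(p['dist_coeffs'])
    n=cv2.undistortPoints(np.array([[uv]],float),K,d)[0,0]
    E=np.array(p['extrinsics']);r=E[:3,:3]@np.array([n[0],n[1],1]);o=E[:3,3]
    return o+r*(z-o[2])/r[2]
def proj(p,X):
    E=np.linalg.inv(np.array(p['extrinsics']))
    r,_=cv2.Rodrigues(E[:3,:3])
    return cv2.projectPoints(np.array(X,float).reshape(-1,1,3),r,E[:3,3],np.array(p['K']),np.array(p['dist_coeffs']))[0][:,0]
E
python3 - <<'E'
from h import *
for n in ['scene','side','wrist']:
    p=ctrl.read_camera(n);save(p,n+'0.png')
    print(n,np.round(p['extrinsics'],3).tolist())
    if n!='wrist':
        for t in ['cheese_1','cover_1','green_board','red_board','mat','ramekin','jam_jar','pickle_jar','price_card','cheese_knife','goat_log']:
            for r in ctrl.landmark_of(p,t):
                print(t,round(r['p'],2),np.round(toworld(p,r['centre'])))
print(ctrl.get_state())
E
```

```text
pics
scene [[0.612, 0.582, -0.536, 1200.883], [0.791, -0.464, 0.399, -550.362], [-0.017, -0.668, -0.744, 947.057], [0.0, 0.0, 0.0, 1.0]]
cheese_1 0.84 [462. 105.  -1.]
cheese_1 0.72 [ 762. -182.    3.]
cheese_1 0.71 [461. -79.  -2.]
cheese_1 0.59 [593. -84.   3.]
cheese_1 0.55 [632.  95.   1.]
cheese_1 0.46 [ 649. -447.   -1.]
cover_1 0.92 [479. 330.   5.]
cover_1 0.67 [ 640. -268.    0.]
cover_1 0.65 [ 442. -336.   16.]
green_board 0.82 [474. 329.   4.]
green_board 0.58 [630.  93.  -2.]
red_board 0.48 [597. -82.   2.]
mat 0.68 [647. 237.  -1.]
ramekin 0.8 [528.  -2.  -0.]
jam_jar 0.93 [ 652. -452.   -0.]
jam_jar 0.4 [456. -82.  -2.]
jam_jar 0.26 [474. 330.   2.]
pickle_jar 0.7 [638. 449.  -2.]
pickle_jar 0.63 [ 641. -264.   -0.]
price_card 0.96 [ 764. -180.    1.]
price_card 0.29 [ 443. -335.   12.]
cheese_knife 0.94 [749. 115.   5.]
goat_log 0.74 [ 370. -556.   -0.]
side [[-0.998, -0.045, 0.035, 502.596], [-0.054, 0.563, -0.824, 1127.557], [0.018, -0.825, -0.565, 838.582], [0.0, 0.0, 0.0, 1.0]]
cheese_1 0.81 [458. -79.  -6.]
cheese_1 0.73 [599. -85.  -1.]
cheese_1 0.63 [468. 103.  
[... 672 characters left out ...]
7265e+00,
       -9.25565146e-06,  1.41550540e+00]), 'dq': array([-0.00058502, -0.00032228,  0.00139251, -0.00193662,  0.00055484,
       -0.00079865]), 'joint_torque': array([ 9.01336116e-04, -6.37432051e+01,  3.84765923e+01,  1.12997463e-03,
       -4.60682713e-05, -4.27603118e-05]), 'ee_pos': array([ 5.25017987e+02, -7.28562316e-03,  2.31267120e+02]), 'tcp_rot': array([[-2.54614321e-06,  1.93686650e-06,  1.00000000e+00],
       [-1.00000000e+00, -9.67161312e-06, -2.54612448e-06],
       [ 9.67160819e-06, -1.00000000e+00,  1.93689112e-06]]), 'ft_force': array([-0.11071092, -0.44879167,  0.48109149]), 'moment': array([ 0.00339043,  0.02050569, -0.00826584]), 'finger_gap': 85.33060567674421}
```

View pics/scene0.png

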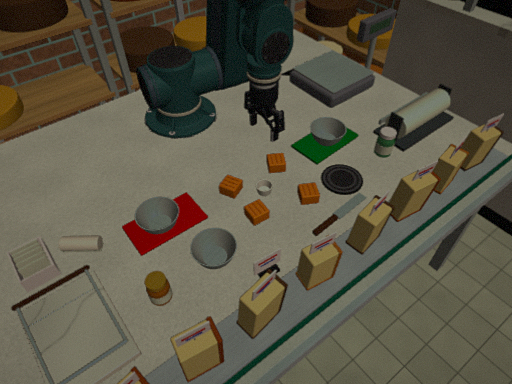

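View pics/side0.png

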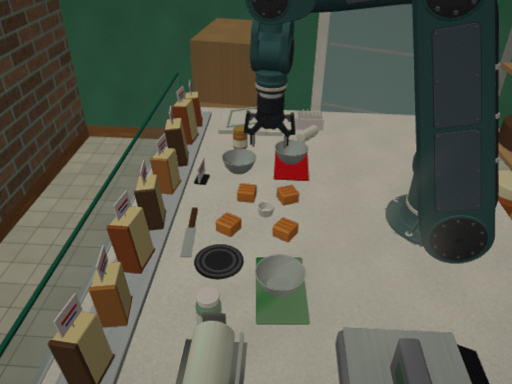

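View pics/wrist0.png

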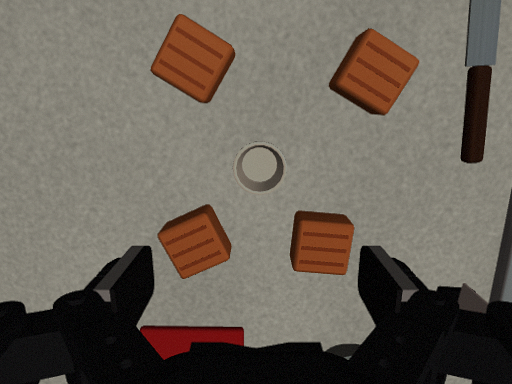

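Four cheeses lie around the ramekin. There are three covers: on the green board, on the red board and on the counter. I'll start with the cover on the green board, leaning the tool 20° along its wall.

```bash
python3 -m crank '[{"dx":-125,"dy":331,"dz":-80,"ay":-20,"claw":120},{"dx":-125,"dy":331,"dz":-80,"ay":-20,"claw":120},{"dx":-125,"dy":331,"dz":-80,"ay":-20,"claw":120},{"dx":-125,"dy":331,"dz":-80,"ay":-20,"claw":120},{"dx":-125,"dy":331,"dz":-80,"ay":-20,"claw":120},{"dx":-125,"dy":331,"dz":-80,"ay":-20,"claw":120},{"dx":-125,"dy":331,"dz":-80,"ay":-20,"claw":120},{"dx":-125,"dy":331,"dz":-80,"ay":-20,"claw":120}]' 50
cat >> h.py <<'E'
def look(thing,cams=('scene','side','wrist'),show=None):
    for n in cams:
        p=ctrl.read_camera(n)
        if show: save(p,n+show+'.png')
        for t in ([thing] if isinstance(thing,str) else thing):
            print(n,t,[(round(r['p'],2),np.round(toworld(p,r['centre'])).tolist()) for r in ctrl.landmark_of(p,t)])
E
python3 - <<'E'
from h import *
look(['cover_1','mat'],show='1')
E
```

```text
scene cover_1 [(0.82, [478.0, 335.0, 8.0]), (0.8, [442.0, -337.0, 11.0]), (0.66, [636.0, -268.0, 4.0]), (0.29, [642.0, 448.0, -0.0])]
scene mat [(0.74, [751.0, 116.0, 2.0]), (0.64, [650.0, 239.0, -3.0])]
side cover_1 [(0.92, [446.0, -336.0, 9.0]), (0.79, [480.0, 334.0, 10.0]), (0.7, [443.0, -317.0, -3.0]), (0.67, [639.0, -272.0, -1.0]), (0.25, [470.0, 106.0, 2.0])]
side mat [(0.61, [651.0, 239.0, 0.0])]
wrist cover_1 [(0.66, [640.0, -268.0, 4.0])]
wrist mat []$[0]: bad value
```

The move was refused, so I'll try giving every key.

```bash
python3 -m crank '[{"ax":0,"ay":0,"az":0,"dx":0,"dy":60,"dz":0,"claw":120}]' 50
```

```text
t: 1.82
ee_pos: [525.6, 58.3, 231.2]
tcp_rot: [[-0.005, 0.0, 1.0], [-1.0, -0.001, -0.005], [0.001, -1.0, 0.0]]
ft_force: [1.0, 1.1, -0.2]
finger_gap: 69.9
```

```bash
python3 -m crank '[{"dx":-10,"dy":60,"dz":0,"claw":120},{"dy":120,"ay":-10}]'
```

```text
$[0]: bad value
```

```bash
python3 -m crank '[{"ax":0,"ay":-10,"az":0,"dx":-50,"dy":50,"dz":-20,"claw":150},{"ax":0,"ay":-20,"az":0,"dx":-80,"dy":100,"dz":-40,"claw":150},{"ax":0,"ay":-20,"az":0,"dx":-125,"dy":275,"dz":-80,"claw":150},{"ax":0,"ay":-20,"az":0,"dx":-125,"dy":275,"dz":-80,"claw":150},{"ax":0,"ay":-20,"az":0,"dx":-125,"dy":275,"dz":-80,"claw":150},{"ax":0,"ay":-20,"az":0,"dx":-125,"dy":275,"dz":-80,"claw":150},{"ax":0,"ay":-20,"az":0,"dx":-125,"dy":275,"dz":-80,"claw":150}]' 50
python3 - <<'E'
from h import *
look(['cover_1','green_board'],cams=('wrist','side'),show='1')
E
```

```text
t: 2.7
ee_pos: [399.6, 334.9, 150.5]
tcp_rot: [[-0.002, 0.341, 0.94], [-1.0, 0.0, -0.002], [-0.001, -0.94, 0.341]]
ft_force: [1.1, -0.2, -0.4]
finger_gap: 35.6
wrist cover_1 [(0.56, [482.0, 337.0, 15.0])]
wrist green_board []
side cover_1 [(0.98, [479.0, 332.0, 11.0]), (0.74, [640.0, -271.0, -4.0]), (0.34, [603.0, -85.0, -3.0])]
side green_board [(0.57, [473.0, 330.0, 0.0])]
```

View pics/wrist1.png

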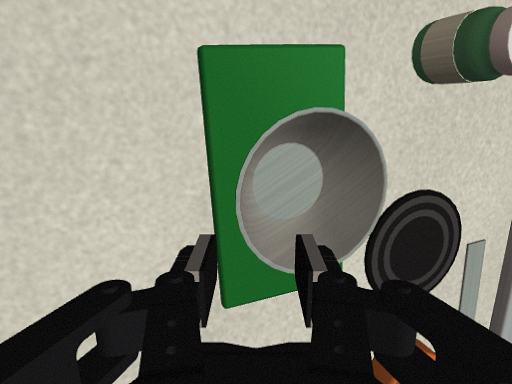

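The wrist view shows the cover's left rim between the fingers (rim at pixel 237,195). I'll descend and pinch it.

```bash
python3 -m crank '[{"ax":0,"ay":0,"az":0,"dx":3,"dy":-1,"dz":-45,"claw":150},{"ax":0,"ay":0,"az":0,"dx":22,"dy":-1,"dz":-96,"claw":150},{"ax":0,"ay":0,"az":0,"dx":22,"dy":-1,"dz":-96,"claw":150},{"ax":0,"ay":0,"az":0,"dx":22,"dy":-1,"dz":-96,"claw":255},{"ax":0,"ay":0,"az":0,"dx":22,"dy":-1,"dz":-96,"claw":255},{"ax":0,"ay":0,"az":0,"dx":22,"dy":-1,"dz":-96,"claw":255},{"ax":0,"ay":0,"az":0,"dx":22,"dy":-1,"dz":-96,"claw":255},{"ax":0,"ay":0,"az":0,"dx":22,"dy":-1,"dz":-96,"claw":255}]' 50
python3 - <<'E'
from h import *
look(['cover_1'],cams=('side','scene','wrist'),show='2')
E
```

```text
t: 4.0
ee_pos: [423.2, 332.0, 56.6]
tcp_rot: [[-0.006, 0.344, 0.939], [-1.0, 0.0, -0.006], [-0.003, -0.939, 0.344]]
ft_force: [-6.4, -0.2, 11.9]
finger_gap: 1.6
side cover_1 [(0.85, [448.0, -334.0, 13.0]), (0.71, [483.0, 335.0, 10.0])]
scene cover_1 [(0.9, [444.0, -336.0, 13.0]), (0.76, [640.0, -267.0, 2.0]), (0.63, [480.0, 333.0, 8.0]), (0.49, [647.0, 239.0, -2.0])]
wrist cover_1 [(0.85, [482.0, 336.0, 11.0])]
```

View pics/wrist2.png

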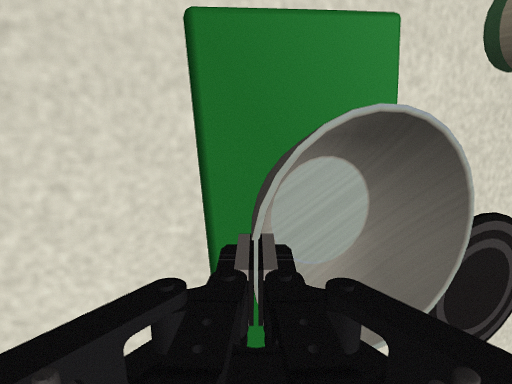

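```bash
python3 -m crank '[{"ax":0,"ay":0,"az":0,"dx":0,"dy":0,"dz":10,"claw":255},{"ax":0,"ay":0,"az":0,"dx":0,"dy":0,"dz":25,"claw":255},{"ax":0,"ay":0,"az":0,"dx":0,"dy":0,"dz":25,"claw":255}]' 70
python3 - <<'E'
from h import *
look(['cover_1'],cams=('side','wrist'),show='3')
p=cv2.imread('pics/side3.png')[230:330,200:330]
cv2.imwrite('pics/side3c.png',cv2.resize(p,None,fx=4,fy=4))
E
```

```text
t: 4.68
ee_pos: [423.8, 332.5, 83.1]
tcp_rot: [[-0.006, 0.346, 0.938], [-1.0, 0.002, -0.007], [-0.004, -0.938, 0.346]]
ft_force: [-0.5, -0.0, -1.3]
finger_gap: 1.5
side cover_1 [(0.84, [481.0, 334.0, 35.0]), (0.82, [449.0, -335.0, 13.0]), (0.62, [640.0, -267.0, -1.0])]
wrist cover_1 [(0.86, [482.0, 337.0, 35.0]), (0.52, [660.0, 240.0, 3.0])]
```

View pics/wrist3.png

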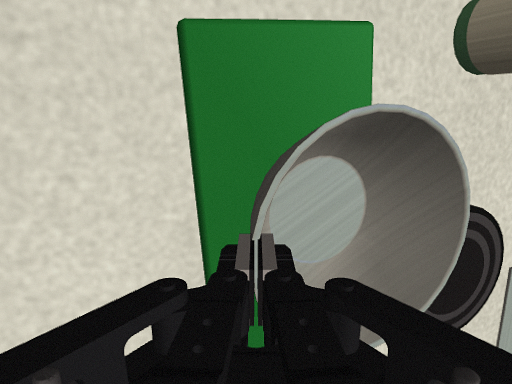

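View pics/side3c.png

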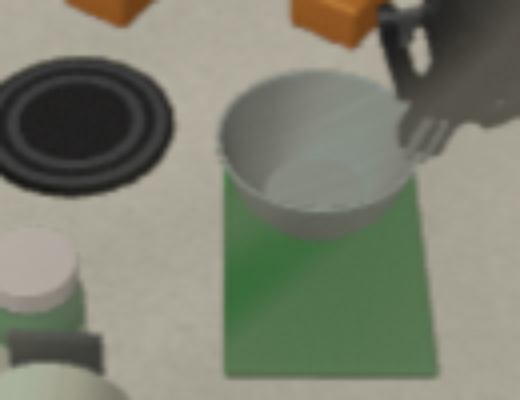

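Lifted. Carrying it over the mat.

```bash
python3 -m crank '[{"ax":0,"ay":0,"az":0,"dx":0,"dy":0,"dz":25,"claw":255},{"ax":0,"ay":0,"az":0,"dx":40,"dy":-20,"dz":25,"claw":255},{"ax":0,"ay":0,"az":0,"dx":85,"dy":-48,"dz":25,"claw":255},{"ax":0,"ay":0,"az":0,"dx":130,"dy":-75,"dz":20,"claw":255},{"ax":0,"ay":0,"az":0,"dx":160,"dy":-92,"dz":15,"claw":255},{"ax":0,"ay":0,"az":0,"dx":167,"dy":-96,"dz":10,"claw":255},{"ax":0,"ay":0,"az":0,"dx":167,"dy":-96,"dz":0,"claw":255},{"ax":0,"ay":0,"az":0,"dx":167,"dy":-96,"dz":0,"claw":255}]' 70
python3 - <<'E'
from h import *
look(['cover_1','mat'],cams=('side','wrist','scene'),show='4')
E
```

```text
t: 5.88
ee_pos: [588.3, 236.2, 79.9]
tcp_rot: [[-0.005, 0.341, 0.94], [-1.0, -0.0, -0.005], [-0.002, -0.94, 0.341]]
ft_force: [-0.3, 0.4, -1.3]
finger_gap: 1.4
side cover_1 [(0.87, [646.0, 238.0, 32.0]), (0.71, [641.0, -271.0, -0.0])]
side mat [(0.56, [649.0, 242.0, 2.0])]
wrist cover_1 [(0.96, [646.0, 238.0, 30.0])]
wrist mat []
scene cover_1 [(0.95, [639.0, -268.0, -0.0]), (0.74, [458.0, -80.0, -1.0]), (0.62, [444.0, -333.0, 13.0])]
scene mat [(0.74, [589.0, -81.0, 4.0]), (0.73, [646.0, 238.0, -5.0])]
```

View pics/side4.png

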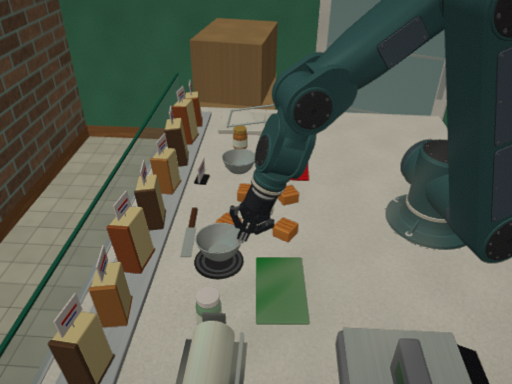

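```bash
python3 -m crank '[{"ax":0,"ay":0,"az":0,"dx":4,"dy":1,"dz":-14,"claw":255},{"ax":0,"ay":0,"az":0,"dx":4,"dy":1,"dz":-24,"claw":255},{"ax":0,"ay":0,"az":0,"dx":4,"dy":1,"dz":-28,"claw":255},{"ax":0,"ay":0,"az":0,"dx":4,"dy":1,"dz":-28,"claw":255},{"ax":0,"ay":0,"az":0,"dx":4,"dy":1,"dz":-28,"claw":190},{"ax":0,"ay":0,"az":0,"dx":4,"dy":1,"dz":-28,"claw":150},{"ax":0,"ay":0,"az":0,"dx":4,"dy":1,"dz":-28,"claw":150},{"ax":0,"ay":0,"az":0,"dx":-10,"dy":1,"dz":10,"claw":150},{"ax":0,"ay":0,"az":0,"dx":-20,"dy":1,"dz":50,"claw":150},{"ax":0,"ay":0,"az":0,"dx":-20,"dy":1,"dz":70,"claw":150},{"ax":0,"ay":0,"az":0,"dx":-20,"dy":1,"dz":70,"claw":150}]' 70
python3 - <<'E'
from h import *
look(['cover_1','mat'],cams=('side','wrist','scene'),show='5')
E
```

```text
t: 7.7
ee_pos: [570.8, 237.3, 153.2]
tcp_rot: [[-0.005, 0.347, 0.938], [-1.0, 0.001, -0.006], [-0.003, -0.938, 0.347]]
ft_force: [0.6, 0.5, -0.6]
finger_gap: 34.9
side cover_1 [(0.89, [639.0, -275.0, -2.0]), (0.59, [651.0, 238.0, 5.0]), (0.43, [448.0, -336.0, 14.0])]
side mat [(0.9, [650.0, 241.0, -1.0]), (0.56, [652.0, 238.0, 2.0])]
wrist cover_1 [(0.92, [652.0, 243.0, 8.0])]
wrist mat [(0.74, [470.0, 331.0, 1.0])]
scene cover_1 [(0.94, [641.0, -268.0, 1.0]), (0.91, [444.0, -334.0, 15.0]), (0.87, [650.0, 238.0, 6.0])]
scene mat [(0.82, [646.0, 239.0, 0.0])]
```

View pics/wrist5.png

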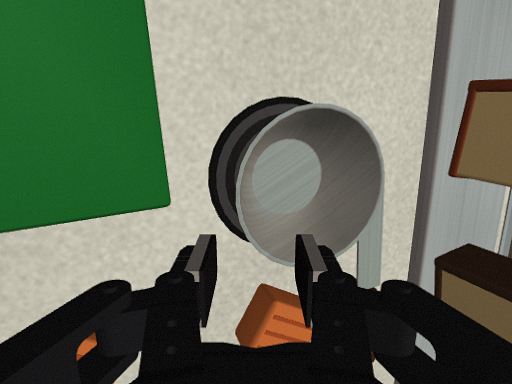

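```bash
python3 -m crank '[{"ax":0,"ay":0,"az":0,"dx":-20,"dy":-60,"dz":0,"claw":150},{"ax":0,"ay":0,"az":0,"dx":-40,"dy":-120,"dz":0,"claw":150},{"ax":0,"ay":0,"az":0,"dx":-60,"dy":-180,"dz":0,"claw":150},{"ax":0,"ay":0,"az":0,"dx":-80,"dy":-240,"dz":0,"claw":150},{"ax":0,"ay":0,"az":0,"dx":-100,"dy":-300,"dz":0,"claw":150},{"ax":0,"ay":0,"az":0,"dx":-120,"dy":-355,"dz":0,"claw":150},{"ax":0,"ay":0,"az":0,"dx":-145,"dy":-410,"dz":0,"claw":150},{"ax":0,"ay":0,"az":0,"dx":-165,"dy":-465,"dz":0,"claw":150},{"ax":0,"ay":0,"az":0,"dx":-185,"dy":-520,"dz":0,"claw":150},{"ax":0,"ay":0,"az":0,"dx":-205,"dy":-574,"dz":0,"claw":150},{"ax":0,"ay":0,"az":0,"dx":-205,"dy":-574,"dz":0,"claw":150},{"ax":0,"ay":0,"az":0,"dx":-205,"dy":-574,"dz":0,"claw":150}]' 70
python3 - <<'E'
from h import *
look(['cover_1','red_board'],cams=('side','wrist','scene'),show='6')
E
```

```text
t: 9.65
ee_pos: [364.6, -336.8, 150.5]
tcp_rot: [[-0.006, 0.343, 0.939], [-1.0, 0.001, -0.007], [-0.003, -0.939, 0.343]]
ft_force: [0.3, 0.4, -1.0]
finger_gap: 35.1
side cover_1 [(0.94, [641.0, -273.0, -1.0]), (0.68, [651.0, 239.0, 7.0]), (0.64, [448.0, -335.0, 13.0])]
side red_board [(0.86, [443.0, -320.0, -1.0])]
wrist cover_1 [(0.67, [641.0, -269.0, 5.0]), (0.59, [448.0, -340.0, 16.0])]
wrist red_board []
scene cover_1 [(0.81, [650.0, 239.0, 2.0]), (0.68, [642.0, -265.0, -0.0])]
scene red_board [(0.74, [592.0, -85.0, 2.0]), (0.64, [440.0, -317.0, -0.0])]
```

View pics/wrist6.png

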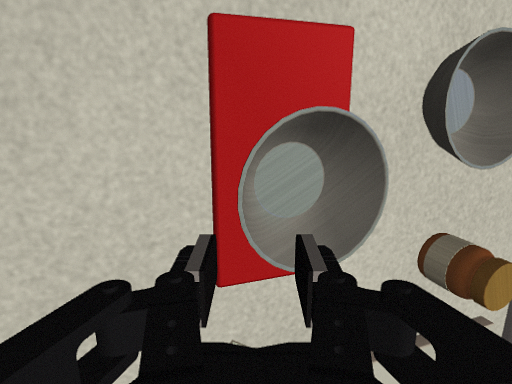

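```bash
python3 -m crank '[{"ax":0,"ay":0,"az":0,"dx":4,"dy":0,"dz":-45,"claw":150},{"ax":0,"ay":0,"az":0,"dx":23,"dy":0,"dz":-95,"claw":150},{"ax":0,"ay":0,"az":0,"dx":23,"dy":0,"dz":-95,"claw":150},{"ax":0,"ay":0,"az":0,"dx":23,"dy":0,"dz":-95,"claw":255},{"ax":0,"ay":0,"az":0,"dx":23,"dy":0,"dz":-95,"claw":255},{"ax":0,"ay":0,"az":0,"dx":23,"dy":0,"dz":-95,"claw":255},{"ax":0,"ay":0,"az":0,"dx":23,"dy":0,"dz":-95,"claw":255},{"ax":0,"ay":0,"az":0,"dx":23,"dy":0,"dz":-95,"claw":255}]' 70
python3 -m crank '[{"ax":0,"ay":0,"az":0,"dx":0,"dy":0,"dz":15,"claw":255},{"ax":0,"ay":0,"az":0,"dx":0,"dy":0,"dz":50,"claw":255},{"ax":0,"ay":0,"az":0,"dx":0,"dy":0,"dz":90,"claw":255},{"ax":0,"ay":0,"az":0,"dx":0,"dy":0,"dz":90,"claw":255}]' 70
python3 - <<'E'
from h import *
look(['cover_1'],cams=('side','wrist','scene'),show='7')
E
```

```text
t: 11.1
ee_pos: [388.2, -337.6, 57.8]
tcp_rot: [[-0.005, 0.345, 0.939], [-1.0, -0.002, -0.005], [0.0, -0.939, 0.345]]
ft_force: [-2.1, 0.8, 6.9]
finger_gap: 1.4
t: 11.6
ee_pos: [388.8, -339.4, 151.7]
tcp_rot: [[-0.006, 0.348, 0.938], [-1.0, -0.008, -0.003], [0.006, -0.938, 0.348]]
ft_force: [-0.5, 0.2, -2.3]
finger_gap: 1.0
side cover_1 [(0.94, [640.0, -272.0, -3.0]), (0.75, [448.0, -339.0, 105.0]), (0.71, [653.0, 238.0, 4.0]), (0.36, [647.0, 450.0, 1.0])]
wrist cover_1 [(0.97, [640.0, -270.0, 5.0]), (0.89, [448.0, -339.0, 102.0])]
scene cover_1 [(0.69, [649.0, 241.0, 3.0]), (0.65, [444.0, -332.0, 100.0]), (0.65, [640.0, -267.0, 1.0])]
```

View pics/wrist7.png

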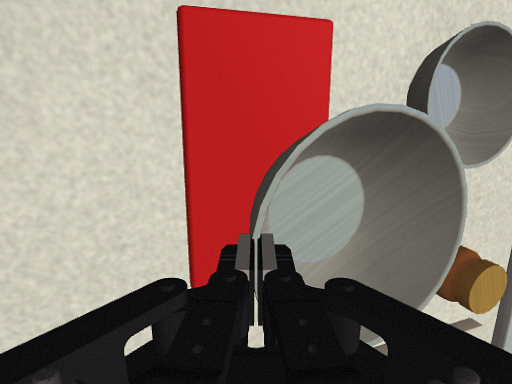

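```bash
python3 -m crank '[{"ax":0,"ay":0,"az":0,"dx":15,"dy":45,"dz":0,"claw":255},{"ax":0,"ay":0,"az":0,"dx":35,"dy":100,"dz":0,"claw":255},{"ax":0,"ay":0,"az":0,"dx":55,"dy":160,"dz":0,"claw":255},{"ax":0,"ay":0,"az":0,"dx":75,"dy":220,"dz":0,"claw":255},{"ax":0,"ay":0,"az":0,"dx":98,"dy":280,"dz":0,"claw":255},{"ax":0,"ay":0,"az":0,"dx":120,"dy":340,"dz":0,"claw":255},{"ax":0,"ay":0,"az":0,"dx":140,"dy":400,"dz":0,"claw":255},{"ax":0,"ay":0,"az":0,"dx":160,"dy":455,"dz":0,"claw":255},{"ax":0,"ay":0,"az":0,"dx":180,"dy":510,"dz":0,"claw":255},{"ax":0,"ay":0,"az":0,"dx":195,"dy":555,"dz":0,"claw":255},{"ax":0,"ay":0,"az":0,"dx":203,"dy":578,"dz":0,"claw":255},{"ax":0,"ay":0,"az":0,"dx":203,"dy":578,"dz":0,"claw":255}]' 70
python3 -m crank '[{"ax":0,"ay":0,"az":0,"dx":0,"dy":0,"dz":-20,"claw":255},{"ax":0,"ay":0,"az":0,"dx":0,"dy":0,"dz":-40,"claw":255},{"ax":0,"ay":0,"az":0,"dx":0,"dy":0,"dz":-40,"claw":255}]' 70
python3 - <<'E'
from h import *
look(['cover_1'],cams=('side','wrist','scene'),show='8')
E
```

```text
t: 13.4
ee_pos: [590.7, 242.2, 145.8]
tcp_rot: [[-0.003, 0.342, 0.94], [-1.0, -0.001, -0.003], [-0.0, -0.94, 0.342]]
ft_force: [-0.4, 0.2, -1.2]
finger_gap: 1.9
t: 13.78
ee_pos: [589.3, 241.0, 104.1]
tcp_rot: [[-0.004, 0.339, 0.941], [-1.0, -0.002, -0.004], [0.001, -0.941, 0.339]]
ft_force: [0.2, 0.4, -1.5]
finger_gap: 1.4
side cover_1 [(0.94, [652.0, 237.0, 1.0]), (0.84, [647.0, 241.0, 58.0]), (0.58, [645.0, -272.0, -5.0])]
wrist cover_1 [(0.76, [648.0, 241.0, 59.0])]
scene cover_1 [(0.84, [650.0, 236.0, 3.0]), (0.84, [645.0, 242.0, 60.0]), (0.81, [640.0, -266.0, -2.0])]
```

View pics/side8.png

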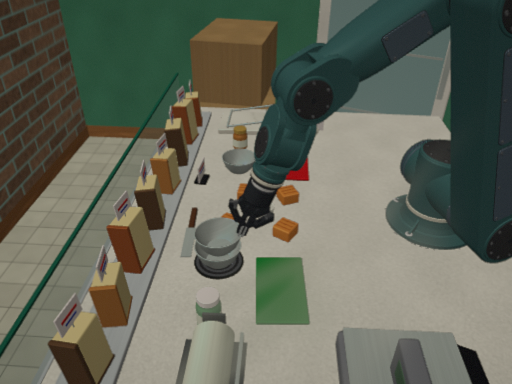

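```bash
python3 -m crank '[{"ax":0,"ay":0,"az":0,"dx":4,"dy":-3,"dz":-10,"claw":255},{"ax":0,"ay":0,"az":0,"dx":4,"dy":-3,"dz":-22,"claw":255},{"ax":0,"ay":0,"az":0,"dx":4,"dy":-3,"dz":-32,"claw":255},{"ax":0,"ay":0,"az":0,"dx":4,"dy":-3,"dz":-37,"claw":255},{"ax":0,"ay":0,"az":0,"dx":4,"dy":-3,"dz":-37,"claw":255}]' 70
python3 - <<'E'
from h import *
look(['cover_1'],cams=('side','wrist'),show='9')
E
```

```text
t: 14.7
ee_pos: [594.7, 239.0, 69.1]
tcp_rot: [[-0.004, 0.343, 0.939], [-1.0, -0.001, -0.004], [-0.0, -0.939, 0.343]]
ft_force: [-0.7, -1.0, -0.4]
finger_gap: 1.2
side cover_1 [(0.85, [651.0, 238.0, 3.0]), (0.63, [640.0, -270.0, -4.0]), (0.57, [652.0, 243.0, 21.0])]
wrist cover_1 [(0.64, [653.0, 239.0, 24.0])]
```

View pics/side9.png

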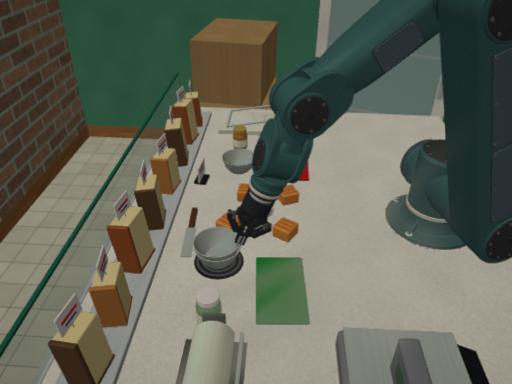

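View pics/wrist9.png

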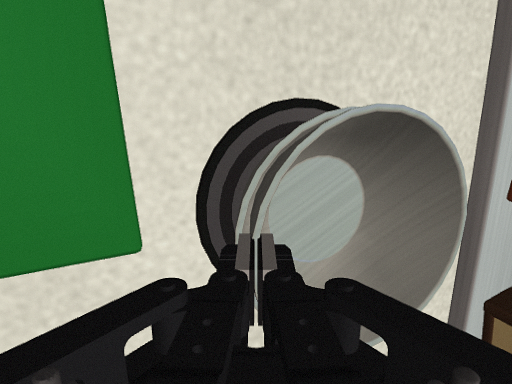

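```bash
python3 -m crank '[{"ax":0,"ay":0,"az":0,"dx":-2,"dy":-1,"dz":-3,"claw":255},{"ax":0,"ay":0,"az":0,"dx":-2,"dy":-1,"dz":-3,"claw":220},{"ax":0,"ay":0,"az":0,"dx":-2,"dy":-1,"dz":-3,"claw":190},{"ax":0,"ay":0,"az":0,"dx":-2,"dy":-1,"dz":-3,"claw":170},{"ax":0,"ay":0,"az":0,"dx":-6,"dy":-1,"dz":8,"claw":160},{"ax":0,"ay":0,"az":0,"dx":-20,"dy":-1,"dz":40,"claw":150},{"ax":0,"ay":0,"az":0,"dx":-26,"dy":-1,"dz":80,"claw":150},{"ax":0,"ay":0,"az":0,"dx":-26,"dy":-1,"dz":80,"claw":150}]' 70
python3 - <<'E'
from h import *
look(['cover_1'],cams=('side','wrist','scene'),show='10')
E
```

```text
t: 15.9
ee_pos: [570.3, 238.9, 154.1]
tcp_rot: [[-0.003, 0.349, 0.937], [-1.0, 0.001, -0.004], [-0.003, -0.937, 0.349]]
ft_force: [0.5, -0.1, -0.1]
finger_gap: 34.9
side cover_1 [(0.96, [654.0, 238.0, 17.0]), (0.93, [643.0, -270.0, -4.0]), (0.73, [652.0, 242.0, 5.0]), (0.32, [766.0, -181.0, 0.0])]
wrist cover_1 [(0.83, [651.0, 241.0, 20.0])]
scene cover_1 [(0.92, [649.0, 241.0, 19.0]), (0.91, [640.0, -267.0, 0.0]), (0.63, [652.0, 239.0, 3.0])]
```

View pics/wrist10.png

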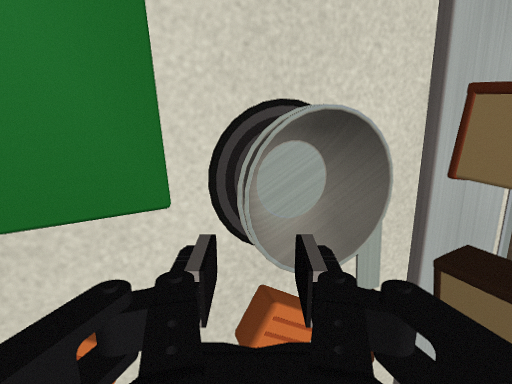

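```bash
python3 - <<'E'
import cv2
a=cv2.imread('pics/side10.png')[210:290,170:270];b=cv2.imread('pics/scene10.png')[130:210,300:400]
cv2.imwrite('pics/c10.png',cv2.resize(cv2.hconcat([a,b]),None,fx=4,fy=4))
E
```

```text
(no output)
```

View pics/c10.png

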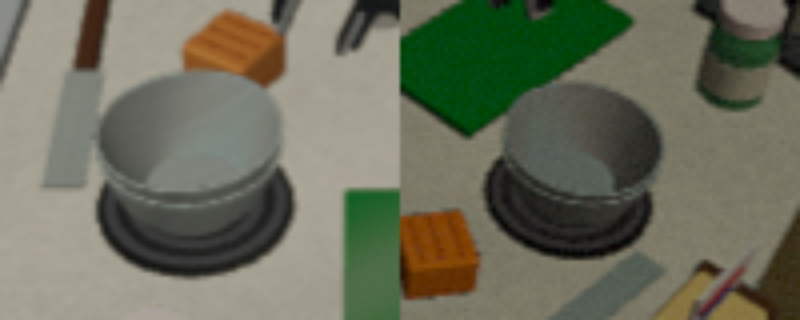

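Both are nested squarely. Now the third cover, on the counter.

```bash
python3 -m crank '[{"ax":0,"ay":0,"az":0,"dx":-11,"dy":-60,"dz":0,"claw":150},{"ax":0,"ay":0,"az":0,"dx":-11,"dy":-120,"dz":0,"claw":150},{"ax":0,"ay":0,"az":0,"dx":-11,"dy":-180,"dz":0,"claw":150},{"ax":0,"ay":0,"az":0,"dx":-11,"dy":-240,"dz":0,"claw":150},{"ax":0,"ay":0,"az":0,"dx":-11,"dy":-300,"dz":0,"claw":150},{"ax":0,"ay":0,"az":0,"dx":-11,"dy":-360,"dz":0,"claw":150},{"ax":0,"ay":0,"az":0,"dx":-11,"dy":-420,"dz":0,"claw":150},{"ax":0,"ay":0,"az":0,"dx":-11,"dy":-480,"dz":-5,"claw":150},{"ax":0,"ay":0,"az":0,"dx":-11,"dy":-510,"dz":-14,"claw":150},{"ax":0,"ay":0,"az":0,"dx":-11,"dy":-510,"dz":-14,"claw":150},{"ax":0,"ay":0,"az":0,"dx":-11,"dy":-510,"dz":-14,"claw":150}]' 70
python3 - <<'E'
from h import *
look(['cover_1'],cams=('side','wrist','scene'),show='11')
E
```

```text
t: 17.58
ee_pos: [557.5, -271.3, 134.5]
tcp_rot: [[-0.004, 0.342, 0.94], [-1.0, 0.0, -0.004], [-0.001, -0.94, 0.342]]
ft_force: [-0.6, -1.1, -0.5]
finger_gap: 35.1
side cover_1 [(0.97, [650.0, 241.0, 19.0]), (0.7, [653.0, 243.0, 4.0]), (0.64, [639.0, -270.0, -2.0])]
wrist cover_1 [(0.79, [642.0, -269.0, -0.0])]
scene cover_1 [(0.82, [647.0, 239.0, 16.0]), (0.72, [529.0, 4.0, -1.0]), (0.67, [639.0, -266.0, -0.0]), (0.44, [655.0, 240.0, 4.0])]
```

View pics/wrist11.png

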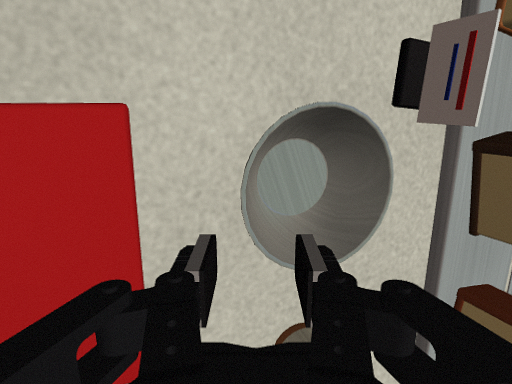

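```bash
python3 -m crank '[{"ax":0,"ay":0,"az":0,"dx":5,"dy":1,"dz":-40,"claw":150},{"ax":0,"ay":0,"az":0,"dx":24,"dy":1,"dz":-90,"claw":150},{"ax":0,"ay":0,"az":0,"dx":24,"dy":1,"dz":-90,"claw":150},{"ax":0,"ay":0,"az":0,"dx":24,"dy":1,"dz":-90,"claw":255},{"ax":0,"ay":0,"az":0,"dx":24,"dy":1,"dz":-90,"claw":255},{"ax":0,"ay":0,"az":0,"dx":24,"dy":1,"dz":-90,"claw":255},{"ax":0,"ay":0,"az":0,"dx":24,"dy":1,"dz":-90,"claw":255},{"ax":0,"ay":0,"az":0,"dx":24,"dy":1,"dz":-90,"claw":255}]' 70
python3 -m crank '[{"ax":0,"ay":0,"az":0,"dx":0,"dy":0,"dz":15,"claw":255},{"ax":0,"ay":0,"az":0,"dx":0,"dy":0,"dz":50,"claw":255},{"ax":0,"ay":0,"az":0,"dx":0,"dy":0,"dz":100,"claw":255},{"ax":0,"ay":0,"az":0,"dx":0,"dy":0,"dz":105,"claw":255},{"ax":0,"ay":0,"az":0,"dx":0,"dy":0,"dz":105,"claw":255}]' 70
python3 - <<'E'
from h import *
look(['cover_1'],cams=('side','wrist','scene'),show='12')
E
```

```text
t: 18.88
ee_pos: [582.4, -271.2, 46.7]
tcp_rot: [[-0.003, 0.344, 0.939], [-1.0, -0.003, -0.003], [0.002, -0.939, 0.344]]
ft_force: [-5.1, -2.1, 8.8]
finger_gap: 1.6
t: 19.5
ee_pos: [582.1, -271.0, 151.6]
tcp_rot: [[-0.003, 0.344, 0.939], [-1.0, -0.003, -0.003], [0.002, -0.939, 0.344]]
ft_force: [0.3, -0.1, -3.1]
finger_gap: 2.0
side cover_1 [(0.78, [640.0, -271.0, 100.0]), (0.61, [651.0, 240.0, 4.0]), (0.59, [651.0, 239.0, 17.0]), (0.34, [637.0, 96.0, -3.0]), (0.3, [768.0, -183.0, 1.0])]
wrist cover_1 [(0.69, [636.0, -269.0, 102.0])]
scene cover_1 [(0.76, [654.0, 239.0, 4.0]), (0.63, [643.0, 241.0, 21.0])]
```

View pics/scene12.png

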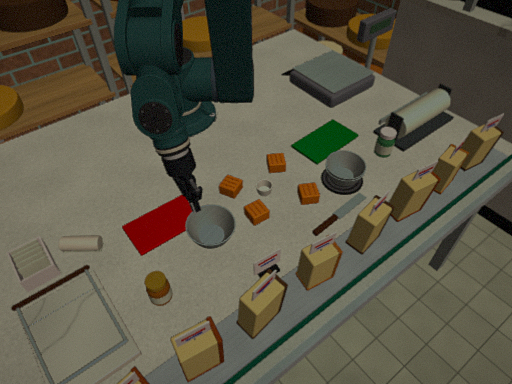

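```bash
python3 -m crank '[{"ax":0,"ay":0,"az":0,"dx":0,"dy":40,"dz":0,"claw":255},{"ax":0,"ay":0,"az":0,"dx":0,"dy":95,"dz":0,"claw":255},{"ax":0,"ay":0,"az":0,"dx":0,"dy":155,"dz":0,"claw":255},{"ax":0,"ay":0,"az":0,"dx":0,"dy":215,"dz":0,"claw":255},{"ax":0,"ay":0,"az":0,"dx":0,"dy":275,"dz":0,"claw":255},{"ax":0,"ay":0,"az":0,"dx":3,"dy":335,"dz":0,"claw":255},{"ax":0,"ay":0,"az":0,"dx":6,"dy":395,"dz":0,"claw":255},{"ax":0,"ay":0,"az":0,"dx":9,"dy":450,"dz":0,"claw":255},{"ax":0,"ay":0,"az":0,"dx":9,"dy":490,"dz":0,"claw":255},{"ax":0,"ay":0,"az":0,"dx":9,"dy":509,"dz":0,"claw":255},{"ax":0,"ay":0,"az":0,"dx":9,"dy":509,"dz":-20,"claw":255},{"ax":0,"ay":0,"az":0,"dx":9,"dy":509,"dz":-35,"claw":255}]' 70
python3 -m crank '[{"ax":0,"ay":0,"az":0,"dx":0,"dy":0,"dz":0,"claw":255}]' 70
python3 - <<'E'
from h import *
look(['cover_1'],cams=('side','wrist','scene'),show='13')
E
```

```text
t: 21.3
ee_pos: [590.7, 237.7, 114.7]
tcp_rot: [[-0.003, 0.342, 0.94], [-1.0, -0.002, -0.003], [0.001, -0.94, 0.342]]
ft_force: [-0.7, -0.2, -2.2]
finger_gap: 1.8
t: 21.42
ee_pos: [590.1, 236.9, 113.4]
tcp_rot: [[-0.004, 0.34, 0.94], [-1.0, -0.003, -0.003], [0.002, -0.94, 0.34]]
ft_force: [1.0, 1.0, -1.5]
finger_gap: 1.8
side cover_1 [(0.95, [646.0, 237.0, 58.0]), (0.6, [651.0, 237.0, 20.0]), (0.57, [656.0, 238.0, 3.0])]
wrist cover_1 []
scene cover_1 [(0.72, [652.0, 240.0, 4.0]), (0.71, [646.0, 241.0, 64.0]), (0.66, [649.0, 239.0, 17.0]), (0.33, [648.0, 238.0, -4.0])]
```

View pics/wrist13.png

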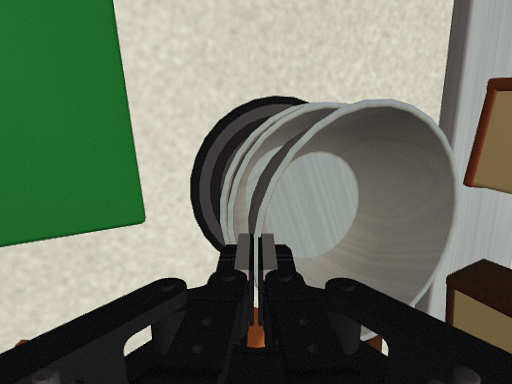

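```bash
python3 -m crank '[{"ax":0,"ay":0,"az":0,"dx":4,"dy":1,"dz":-8,"claw":255},{"ax":0,"ay":0,"az":0,"dx":4,"dy":1,"dz":-18,"claw":255},{"ax":0,"ay":0,"az":0,"dx":4,"dy":1,"dz":-26,"claw":255},{"ax":0,"ay":0,"az":0,"dx":3,"dy":1,"dz":-30,"claw":255},{"ax":0,"ay":0,"az":0,"dx":3,"dy":1,"dz":-30,"claw":255}]' 70
python3 - <<'E'
from h import *
look(['cover_1'],cams=('side','wrist'),show='14')
E
```

```text
t: 22.35
ee_pos: [593.9, 238.5, 85.0]
tcp_rot: [[-0.004, 0.343, 0.939], [-1.0, -0.002, -0.003], [0.001, -0.939, 0.343]]
ft_force: [-0.2, -1.5, -1.3]
finger_gap: 1.7
side cover_1 [(0.8, [653.0, 242.0, 3.0]), (0.69, [649.0, 237.0, 33.0]), (0.5, [653.0, 238.0, 20.0])]
wrist cover_1 [(0.81, [649.0, 241.0, 38.0])]
```

View pics/wrist14.png

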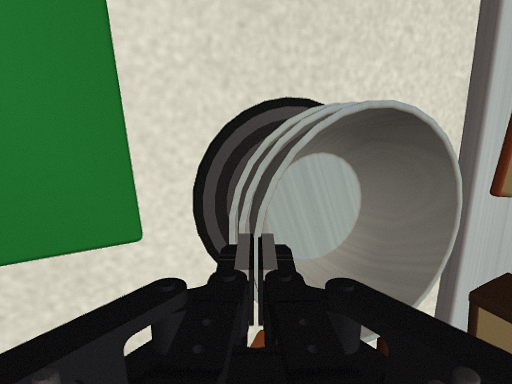

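```bash
python3 -m crank '[{"ax":0,"ay":0,"az":0,"dx":-1,"dy":0,"dz":-2,"claw":255},{"ax":0,"ay":0,"az":0,"dx":-1,"dy":0,"dz":-2,"claw":220},{"ax":0,"ay":0,"az":0,"dx":-1,"dy":0,"dz":-2,"claw":190},{"ax":0,"ay":0,"az":0,"dx":-1,"dy":0,"dz":-2,"claw":170},{"ax":0,"ay":0,"az":0,"dx":-6,"dy":0,"dz":8,"claw":160},{"ax":0,"ay":0,"az":0,"dx":-20,"dy":0,"dz":40,"claw":150},{"ax":0,"ay":0,"az":0,"dx":-28,"dy":0,"dz":90,"claw":100},{"ax":0,"ay":0,"az":0,"dx":-28,"dy":0,"dz":90,"claw":0}]' 70
python3 - <<'E'
from h import *
look(['cover_1','mat'],cams=('side','wrist','scene'),show='15')
a=cv2.imread('pics/side15.png')[200:290,170:270];b=cv2.imread('pics/scene15.png')[120:210,300:400]
cv2.imwrite('pics/c15.png',cv2.resize(cv2.hconcat([a,b]),None,fx=4,fy=4))
E
```

```text
t: 23.55
ee_pos: [567.4, 239.3, 180.5]
tcp_rot: [[-0.003, 0.35, 0.937], [-1.0, 0.0, -0.004], [-0.001, -0.937, 0.35]]
ft_force: [-0.2, -0.2, -0.5]
finger_gap: 68.4
side cover_1 [(0.61, [652.0, 238.0, 32.0]), (0.58, [644.0, 451.0, 2.0]), (0.56, [652.0, 239.0, 19.0]), (0.54, [656.0, 240.0, 5.0])]
side mat [(0.47, [442.0, -318.0, -2.0])]
wrist cover_1 []
wrist mat []
scene cover_1 [(0.64, [652.0, 242.0, 32.0]), (0.53, [645.0, 241.0, 19.0]), (0.49, [652.0, 242.0, 3.0]), (0.28, [526.0, 1.0, 0.0])]
scene mat [(0.74, [647.0, 233.0, -0.0]), (0.61, [529.0, 2.0, -1.0])]
```

View pics/c15.png

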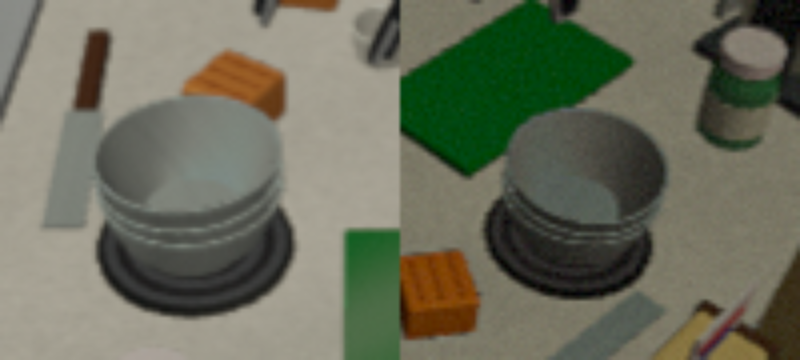

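View pics/wrist15.png

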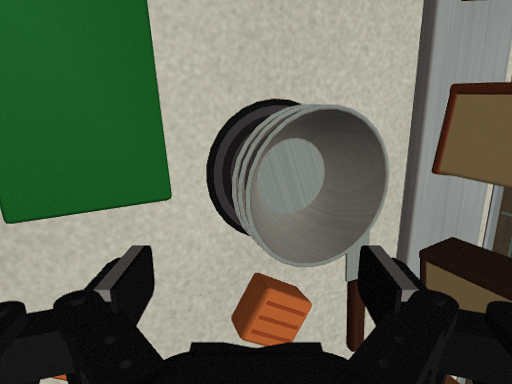

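The stack of three is square and near the mat centre. Next are the cheeses. I'll build a helper that works out displacements, then go to a central view with the jaws along y.

```bash
cat >> h.py <<'E'
from scipy.spatial.transform import Rotation as Rn
def rot(yaw,lean):
    y,l=np.radians([yaw,lean]);d=np.array([np.cos(y),np.sin(y),0]);z=np.array([0,0,1.])
    ty=np.sin(l)*d-np.cos(l)*z; tx=-(np.cos(l)*d+np.sin(l)*z)
    return np.column_stack([tx,ty,np.cross(tx,ty)])
def plan(*wps,back=26):
    """wps: (Px,Py,Pz,yaw,lean): pad centre; prints shift/turn from present pose"""
    s=ctrl.get_state();R0=np.array(s['tcp_rot']);p0=np.array(s['ee_pos'])
    for w in wps:
        R=rot(w[3],w[4]);t=np.array(w[:3])+back*R[:,1]
        rv=Rn.from_matrix(R@R0.T).as_rotvec(degrees=True);d=t-p0
        print(w,'turn ax,ay,az',np.round(rv,1),'|',round(np.linalg.norm(rv)),'d',np.round(d,1),'tcp',np.round(t,1))
    print('J',np.round(s['joint_positions'],2),'tcp',np.round(p0,1),'gap',s['finger_gap'],'t',s['t'])
E
python3 -c "
from h import *
plan((525,0,260,0,0))"
```

```text
(525, 0, 260, 0, 0) turn ax,ay,az [ 15.8  15.6 -88.8] | 92 d [ -41.  -238.5   59.1] tcp [525.   0. 234.]
J [ 0.32  0.23 -0.32  0.69 -0.11  1.87] tcp [566.  238.5 174.9] gap 85.65501056478772 t 24.0
```

```bash
python3 -m crank '[{"ax":0,"ay":0,"az":0,"dx":-10,"dy":-20,"dz":50,"claw":0},{"ax":3.2,"ay":3,"az":-18,"dx":-20,"dy":-80,"dz":70,"claw":0},{"ax":6.4,"ay":6.2,"az":-36,"dx":-30,"dy":-140,"dz":80,"claw":0},{"ax":15.8,"ay":15.6,"az":-88.8,"dx":-60,"dy":-238,"dz":80,"claw":0},{"ax":15.8,"ay":15.6,"az":-88.8,"dx":-60,"dy":-238,"dz":80,"claw":0},{"ax":15.8,"ay":15.6,"az":-88.8,"dx":-60,"dy":-238,"dz":80,"claw":0},{"ax":15.8,"ay":15.6,"az":-88.8,"dx":-60,"dy":-238,"dz":80,"claw":0},{"ax":15.8,"ay":15.6,"az":-88.8,"dx":-60,"dy":-238,"dz":80,"claw":0},{"ax":15.8,"ay":15.6,"az":-88.8,"dx":-60,"dy":-238,"dz":80,"claw":0},{"ax":15.8,"ay":15.6,"az":-88.8,"dx":-60,"dy":-238,"dz":80,"claw":0},{"ax":15.8,"ay":15.6,"az":-88.8,"dx":-60,"dy":-238,"dz":80,"claw":0},{"ax":15.8,"ay":15.6,"az":-88.8,"dx":-60,"dy":-238,"dz":80,"claw":0}]' 70
python3 - <<'E'
from h import *
look(['cheese_1'],cams=('side','wrist','scene'),show='16')
plan((525,0,260,0,0))
E
```

```text
t: 25.5
ee_pos: [505.9, 0.5, 254.8]
tcp_rot: [[-1.0, 0.001, 0.002], [-0.002, -0.0, -1.0], [-0.001, -1.0, 0.0]]
ft_force: [-0.0, -0.8, -0.9]
finger_gap: 85.6
side cheese_1 [(0.87, [601.0, -84.0, -2.0]), (0.85, [470.0, 102.0, -2.0]), (0.67, [445.0, -319.0, -6.0]), (0.65, [638.0, 93.0, -2.0]), (0.64, [460.0, -78.0, -5.0])]
wrist cheese_1 [(0.88, [458.0, -82.0, 3.0]), (0.77, [642.0, 93.0, 0.0]), (0.58, [598.0, -82.0, 2.0]), (0.55, [468.0, 102.0, 0.0])]
scene cheese_1 [(0.97, [634.0, 96.0, 1.0]), (0.96, [592.0, -81.0, 3.0]), (0.74, [461.0, 103.0, -1.0]), (0.68, [458.0, -82.0, -7.0])]
(525, 0, 260, 0, 0) turn ax,ay,az [ 0.  0. -0.] | 0 d [ 19.1  -0.6 -21. ] tcp [525.   0. 234.]
J [-0.16  0.22 -0.04  1.31 -0.    2.98] tcp [505.9   0.6 255. ] gap 85.30270198512851 t 25.8
```

View pics/wrist16.png

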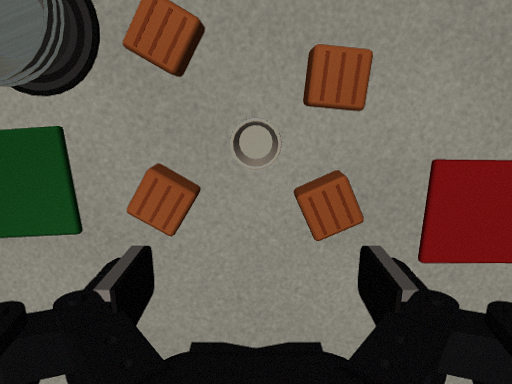

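Wrist view: four cheeses at about (163,35), (338,77), (164,200) and (329,205). J6 is near its limit in this configuration, so I'll use the half-turned grip. First I'll fit each cheese's pose.

```bash
cat >> h.py <<'E'
from scipy.optimize import minimize
def omask(p):
    h=cv2.cvtColor(p['image'],cv2.COLOR_RGB2HSV)
    return ((h[...,0]>4)&(h[...,0]<18)&(h[...,1]>150)&(h[...,2]>60)).astype(np.uint8)
def fitch(ps,x0,z0=0,H=40,half=(30,30)):
    """fit box x,y,yaw on orange masks of pictures"""
    ms=[]
    for p in ps:
        m=omask(p);_,lab=cv2.connectedComponents(m)
        c=proj(p,[[x0[0],x0[1],z0+H/2]])[0]
        yy,xx=np.mgrid[:384,:512];near=(np.hypot(xx-c[0],yy-c[1])<45)&(m>0)
        if near.sum()<40: continue
        # component nearest the predicted centre
        i=np.argmin(np.where(m>0,np.hypot(xx-c[0],yy-c[1]),1e9));l=lab.flat[i]
        cm=cv2.morphologyEx((lab==l).astype(np.uint8),cv2.MORPH_CLOSE,np.ones((7,7)))
        ms.append((p,cm))
    def cost(v):
        s=0
        c,sn=np.cos(v[2]),np.sin(v[2])
        X=[[v[0]+a*half[0]*c-b*half[1]*sn,v[1]+a*half[0]*sn+b*half[1]*c,z] for a in(-1,1) for b in(-1,1) for z in(z0,z0+H)]
        for p,cm in ms:
            q=cv2.convexHull((proj(p,X)*16).round().astype(np.int32))
            r=np.zeros_like(cm);cv2.fillConvexPoly(r,q,1,shift=4)
            s+=1-(r&cm).sum()/max(1,(r|cm).sum())
        return s/max(1,len(ms))
    best=None
    for y in np.radians([-40,-20,0,20,40]):
        v0=np.array([x0[0],x0[1],y])
        r=minimize(cost,v0,method='Nelder-Mead',options=dict(initial_simplex=np.vstack([v0,v0+[6,0,0],v0+[0,6,0],v0+[0,0,.3]]),xatol=.1,fatol=1e-4))
        if best is None or r.fun<best.fun: best=r
    v=best.x; yaw=(np.degrees(v[2])+45)%90-45
    return np.round([v[0],v[1],yaw,best.fun],2),len(ms)
E
python3 - <<'E'
from h import *
ps=[ctrl.read_camera(n) for n in ('wrist','side','scene')]
for x0 in [(465,103),(636,94),(460,-80),(596,-83)]:
    print(x0,fitch(ps[:1],x0),fitch(ps[1:2],x0),fitch(ps[2:],x0),fitch(ps,x0))
E
```

```text
(465, 103) (array([ 4.6396e+02,  1.0454e+02, -3.3550e+01,  1.3000e-01]), 1) (array([ 4.6577e+02,  1.0597e+02, -1.2400e+01,  2.3000e-01]), 1) (array([ 4.6446e+02,  1.0298e+02, -3.8790e+01,  1.8000e-01]), 1) (array([ 4.6580e+02,  1.0449e+02, -3.6890e+01,  2.1000e-01]), 3)
(636, 94) (array([ 6.4469e+02,  1.0093e+02, -3.0280e+01,  1.7000e-01]), 1) (array([6.3869e+02, 8.5020e+01, 1.9380e+01, 5.7000e-01]), 1) (array([ 6.3719e+02,  9.5460e+01, -4.2160e+01,  2.2000e-01]), 1) (array([ 6.4128e+02,  9.4080e+01, -3.9000e+01,  3.5000e-01]), 3)
(460, -80) (array([ 4.5987e+02, -8.1650e+01,  2.6000e+01,  1.2000e-01]), 1) (array([ 4.5924e+02, -7.6120e+01,  5.3800e+00,  2.2000e-01]), 1) (array([ 4.5462e+02, -8.0430e+01,  4.0430e+01,  1.9000e-01]), 1) (array([ 4.5839e+02, -8.2670e+01,  2.6620e+01,  2.1000e-01]), 3)
(596, -83) (array([ 5.9603e+02, -8.1650e+01, -3.9800e+00,  1.5000e-01]), 1) (array([ 5.9962e+02, -8.9090e+01,  6.4500e+00,  2.4000e-01]), 1) (array([ 5.934e+02, -8.184e+01, -2.460e+01,  2.700e-01]), 1) (array([ 5.9677e+02, -8.3720e+01,  4.2300e+00,  2.4000e-01]), 3)
```

```bash
cat >> h.py <<'E'
def rot(yaw,lean):
    y,l=np.radians([yaw,lean]);d=np.array([np.cos(y),np.sin(y),0]);z=np.array([0,0,1.])
    ty=np.sin(l)*d-np.cos(l)*z; tx=(np.cos(l)*d+np.sin(l)*z)
    return np.column_stack([tx,ty,np.cross(tx,ty)])
E
python3 -m crank '[{"ax":0,"ay":0,"az":10,"dx":10,"dy":-8,"dz":-5,"claw":0},{"ax":0,"ay":0,"az":20,"dx":20,"dy":-16,"dz":-10,"claw":0},{"ax":0,"ay":0,"az":30,"dx":30,"dy":-24,"dz":-15,"claw":0},{"ax":0,"ay":0,"az":40,"dx":40,"dy":-32,"dz":-20,"claw":0},{"ax":0,"ay":0,"az":50,"dx":50,"dy":-40,"dz":-25,"claw":0},{"ax":0,"ay":0,"az":60,"dx":60,"dy":-48,"dz":-30,"claw":0},{"ax":0,"ay":0,"az":70,"dx":70,"dy":-56,"dz":-35,"claw":0},{"ax":0,"ay":0,"az":80,"dx":80,"dy":-64,"dz":-40,"claw":0},{"ax":0,"ay":0,"az":90,"dx":90,"dy":-70,"dz":-45,"claw":0},{"ax":0,"ay":0,"az":100,"dx":90,"dy":-76,"dz":-50,"claw":0},{"ax":0,"ay":0,"az":110,"dx":90,"dy":-82,"dz":-50,"claw":0},{"ax":0,"ay":0,"az":120,"dx":90,"dy":-82,"dz":-50,"claw":0}]' 40
python3 -c "
from h import *
plan((596,-82,110,-4,-25))"
```

```text
t: 27.45
ee_pos: [596.0, -81.8, 204.8]
tcp_rot: [[0.505, -0.0, 0.863], [-0.863, 0.001, 0.505], [-0.001, -1.0, -0.0]]
ft_force: [-0.3, 0.4, 0.3]
finger_gap: 85.4
(596, -82, 110, -4, -25) turn ax,ay,az [13.7 22.  54.8] | 61 d [ -11.     0.6 -118.4] tcp [585.  -81.2  86.4]
J [-0.27  0.4   0.09  1.26  0.    0.77] tcp [596.  -81.8 204.8] gap 85.35550658281358 t 27.45
```

```bash
python3 -m crank '[{"ax":2.3,"ay":3.6,"az":9,"dx":-2,"dy":0,"dz":-10,"claw":0},{"ax":4.6,"ay":7.2,"az":18,"dx":-4,"dy":0,"dz":-20,"claw":0},{"ax":13.7,"ay":22,"az":54.8,"dx":-11,"dy":0.6,"dz":-70,"claw":0},{"ax":13.7,"ay":22,"az":54.8,"dx":-11,"dy":0.6,"dz":-70,"claw":0},{"ax":13.7,"ay":22,"az":54.8,"dx":-11,"dy":0.6,"dz":-70,"claw":0},{"ax":13.7,"ay":22,"az":54.8,"dx":-11,"dy":0.6,"dz":-70,"claw":0},{"ax":13.7,"ay":22,"az":54.8,"dx":-11,"dy":0.6,"dz":-70,"claw":0}]' 40
python3 - <<'E'
from h import *
p=ctrl.read_camera('wrist');save(p,'wrist17.png')
print(fitch([p],(596,-82)))
print(np.round(p['extrinsics'],2).tolist())
plan((596,-82,25,-4,-25))
E
```

```text
t: 28.32
ee_pos: [585.4, -81.0, 133.5]
tcp_rot: [[0.904, -0.422, 0.069], [-0.063, 0.03, 0.998], [-0.423, -0.906, 0.001]]
ft_force: [1.0, 0.2, -0.3]
finger_gap: 85.5
(array([ 5.9783e+02, -8.3800e+01, -3.8300e+00,  8.0000e-02]), 1)
[[0.07, 0.98, -0.17, 587.15], [1.0, -0.07, 0.01, -81.37], [0.0, -0.17, -0.98, 289.57], [0.0, 0.0, 0.0, 1.0]]
(596, -82, 25, -4, -25) turn ax,ay,az [0.  0.1 0.1] | 0 d [-3.000e-01 -1.000e-01 -1.327e+02] tcp [585.  -81.2   1.4]
J [-0.24  0.75  0.44  1.69 -0.07 -0.15] tcp [585.4 -81.1 134.1] gap 85.50927646211701 t 28.375
```

View pics/wrist17.png

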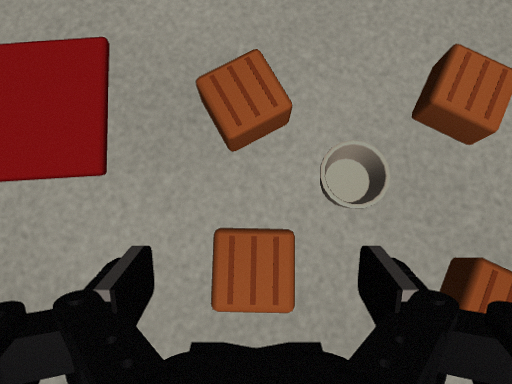

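```bash
python3 -m crank '[{"ax":0,"ay":0,"az":0,"dx":1,"dy":-2,"dz":-60,"claw":0},{"ax":0,"ay":0,"az":0,"dx":2,"dy":-2,"dz":-110,"claw":0},{"ax":0,"ay":0,"az":0,"dx":2,"dy":-2,"dz":-131,"claw":0},{"ax":0,"ay":0,"az":0,"dx":2,"dy":-2,"dz":-131,"claw":0},{"ax":0,"ay":0,"az":0,"dx":2,"dy":-2,"dz":-131,"claw":255},{"ax":0,"ay":0,"az":0,"dx":2,"dy":-2,"dz":-131,"claw":255},{"ax":0,"ay":0,"az":0,"dx":2,"dy":-2,"dz":-131,"claw":255},{"ax":0,"ay":0,"az":0,"dx":2,"dy":-2,"dz":-131,"claw":255}]' 40
python3 - <<'E'
from h import *
p=ctrl.read_camera('wrist');save(p,'wrist18.png')
p=ctrl.read_camera('scene');save(p,'scene18.png')
plan((596,-82,130,-4,-25),(596,-82,130,-4,65))
E
```

```text
t: 29.38
ee_pos: [588.1, -83.4, 4.8]
tcp_rot: [[0.906, -0.418, 0.072], [-0.066, 0.03, 0.997], [-0.419, -0.908, -0.001]]
ft_force: [0.5, 0.0, 6.8]
finger_gap: 59.7
(596, -82, 130, -4, -25) turn ax,ay,az [0.1 0.2 0.1] | 0 d [ -3.1   2.2 101.7] tcp [585.  -81.2 106.4]
(596, -82, 130, -4, 65) turn ax,ay,az [ -6.3 -89.6   0.2] | 90 d [ 31.4  -0.2 114.2] tcp [619.5 -83.6 119. ]
J [-0.24  0.83  0.25  1.42 -0.07 -0.15] tcp [588.1 -83.4   4.8] gap 59.55816294920342 t 29.475
```

View pics/wrist18.png

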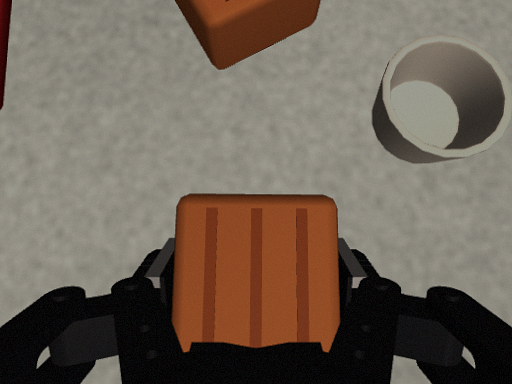

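```bash
python3 -m crank '[{"ax":0,"ay":0,"az":0,"dx":0,"dy":0,"dz":20,"claw":255},{"ax":0,"ay":0,"az":0,"dx":0,"dy":0,"dz":70,"claw":255},{"ax":0,"ay":0,"az":0,"dx":0,"dy":0,"dz":110,"claw":255},{"ax":-0.7,"ay":-10,"az":0,"dx":4,"dy":0,"dz":110,"claw":255},{"ax":-1.4,"ay":-20,"az":0,"dx":8,"dy":0,"dz":110,"claw":255},{"ax":-2.1,"ay":-30,"az":0,"dx":12,"dy":0,"dz":110,"claw":255},{"ax":-2.8,"ay":-40,"az":0,"dx":16,"dy":0,"dz":110,"claw":255},{"ax":-3.5,"ay":-50,"az":0,"dx":20,"dy":0,"dz":112,"claw":255},{"ax":-4.2,"ay":-60,"az":0,"dx":24,"dy":0,"dz":114,"claw":255},{"ax":-4.9,"ay":-70,"az":0,"dx":26,"dy":0,"dz":114,"claw":255},{"ax":-5.6,"ay":-80,"az":0,"dx":28,"dy":0,"dz":114,"claw":255},{"ax":-6.3,"ay":-90,"az":0,"dx":30,"dy":0,"dz":114,"claw":255}]' 40
python3 - <<'E'
from h import *
p=ctrl.read_camera('scene');save(p,'scene19.png')
p=ctrl.read_camera('side');save(p,'side19.png')
plan((590,-82,30,-4,65))
E
```

```text
t: 30.98
ee_pos: [620.9, -85.1, 114.4]
tcp_rot: [[0.635, 0.769, 0.074], [-0.051, -0.054, 0.997], [0.771, -0.637, 0.005]]
ft_force: [1.2, -0.5, -2.0]
finger_gap: 59.6
(590, -82, 30, -4, 65) turn ax,ay,az [ -1.4 -14.8   0.2] | 15 d [ -6.1   1.2 -92.7] tcp [613.5 -83.6  19. ]
J [-0.37  0.24 -1.03 -0.55  0.23 -0.19] tcp [619.6 -84.8 111.7] gap 59.3211100100846 t 31.075
```

View pics/scene19.png

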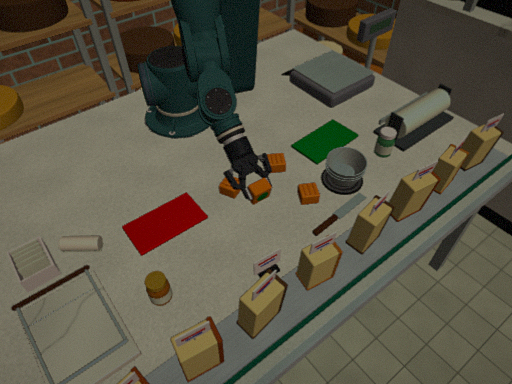

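View pics/side19.png

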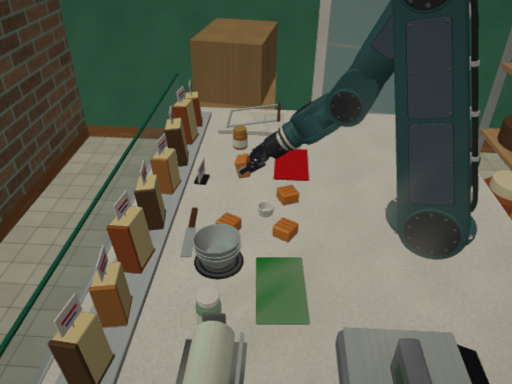

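Green disc (scene, ~(263,196)). I'll finish the rotation a bit farther out.

```bash
python3 -m crank '[{"ax":-1.4,"ay":-14.8,"az":0,"dx":10,"dy":1,"dz":0,"claw":255},{"ax":-1.4,"ay":-14.8,"az":0,"dx":20,"dy":1,"dz":-20,"claw":255},{"ax":-1.4,"ay":-14.8,"az":0,"dx":20,"dy":1,"dz":-40,"claw":255},{"ax":-1.4,"ay":-14.8,"az":0,"dx":20,"dy":1,"dz":-40,"claw":255}]' 40
python3 - <<'E'
from h import *
p=ctrl.read_camera('scene');save(p,'scene20.png')
print(np.round(ctrl.get_state()['tcp_rot'],2).tolist())
plan((617,-82,30,-4,65))
E
```

```text
t: 31.58
ee_pos: [675.7, -91.4, 81.9]
tcp_rot: [[0.458, 0.886, 0.069], [-0.036, -0.06, 0.998], [0.888, -0.46, 0.005]]
ft_force: [-0.8, -0.2, -2.1]
finger_gap: 59.8
[[0.46, 0.89, 0.07], [-0.04, -0.06, 1.0], [0.89, -0.46, 0.0]]
(617, -82, 30, -4, 65) turn ax,ay,az [-0.4 -2.3 -0. ] | 2 d [-34.8   7.6 -64.8] tcp [640.5 -83.6  19. ]
J [-0.36  0.55 -1.17 -1.23  0.26 -0.14] tcp [675.3 -91.2  83.8] gap 59.744272687475494 t 31.625
```

```bash
python3 -m crank '[{"ax":-0.4,"ay":-2.3,"az":0,"dx":0,"dy":0,"dz":-25,"claw":255},{"ax":-0.4,"ay":-2.3,"az":0,"dx":0,"dy":0,"dz":-45,"claw":255},{"ax":-0.4,"ay":-2.3,"az":0,"dx":0,"dy":0,"dz":-56,"claw":255},{"ax":-0.4,"ay":-2.3,"az":0,"dx":0,"dy":0,"dz":-60,"claw":255},{"ax":-0.4,"ay":-2.3,"az":0,"dx":0,"dy":0,"dz":-60,"claw":255}]' 40
python3 - <<'E'
from h import *
p=ctrl.read_camera('scene');save(p,'scene20.png')
cv2.imwrite('pics/c20.png',cv2.resize(cv2.imread('pics/scene20.png')[140:240,200:330],None,fx=5,fy=5))
print(np.round(ctrl.get_state()['tcp_rot'],2).tolist())
plan((652,-82,30,-4,65))
E
```

```text
t: 32.25
ee_pos: [697.4, -95.7, 28.2]
tcp_rot: [[0.434, 0.898, 0.066], [-0.03, -0.059, 0.998], [0.9, -0.435, 0.001]]
ft_force: [0.2, 0.1, -1.0]
finger_gap: 59.3
[[0.43, 0.9, 0.07], [-0.03, -0.06, 1.0], [0.9, -0.44, 0.0]]
(652, -82, 30, -4, 65) turn ax,ay,az [-0.1 -0.8 -0.2] | 1 d [-21.9  12.   -9.3] tcp [675.5 -83.6  19. ]
J [-0.36  0.77 -1.18 -1.47  0.26 -0.13] tcp [697.4 -95.7  28.3] gap 59.3689085415518 t 32.3
```

View pics/c20.png

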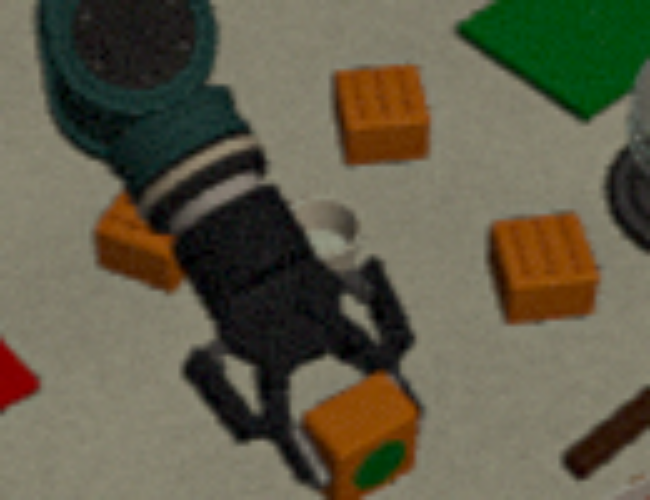

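```bash
python3 -m crank '[{"ax":0,"ay":0,"az":0,"dx":6,"dy":0,"dz":-5,"claw":255},{"ax":0,"ay":0,"az":0,"dx":8,"dy":0,"dz":-9,"claw":255},{"ax":0,"ay":0,"az":0,"dx":8,"dy":0,"dz":-10,"claw":255},{"ax":0,"ay":0,"az":0,"dx":8,"dy":0,"dz":-10,"claw":255}]' 40
python3 - <<'E'
from h import *
p=ctrl.read_camera('scene');save(p,'scene21.png')
p=ctrl.read_camera('side');save(p,'side21.png')
cv2.imwrite('pics/c21.png',cv2.resize(cv2.imread('pics/side21.png')[140:240,180:310],None,fx=5,fy=5))
E
```

```text
t: 32.8
ee_pos: [707.0, -95.8, 21.6]
tcp_rot: [[0.428, 0.901, 0.065], [-0.027, -0.059, 0.998], [0.903, -0.429, -0.001]]
ft_force: [-9.5, 2.4, 23.5]
finger_gap: 59.4
```

View pics/c21.png

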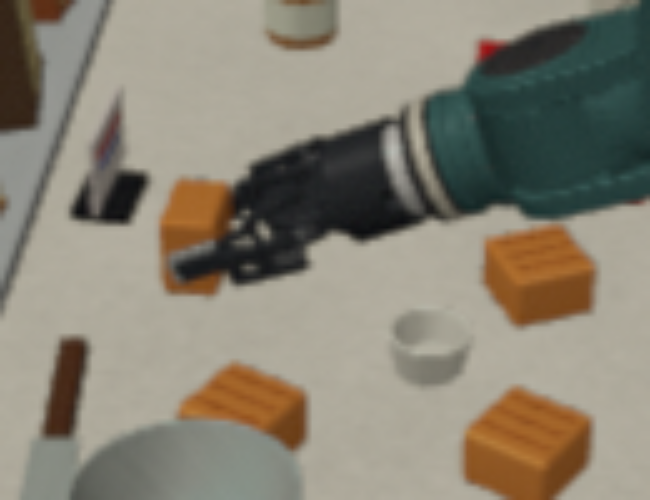

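```bash
python3 -m crank '[{"ax":0,"ay":0,"az":0,"dx":0,"dy":0,"dz":2,"claw":150},{"ax":0,"ay":0,"az":0,"dx":0,"dy":0,"dz":2,"claw":0},{"ax":0,"ay":0,"az":0,"dx":0,"dy":0,"dz":2,"claw":0},{"ax":0,"ay":0,"az":0,"dx":-4,"dy":0,"dz":15,"claw":0},{"ax":0,"ay":0,"az":0,"dx":-10,"dy":0,"dz":50,"claw":0},{"ax":0,"ay":0,"az":0,"dx":-15,"dy":0,"dz":90,"claw":0},{"ax":0,"ay":0,"az":0,"dx":-20,"dy":0,"dz":110,"claw":0}]' 40
python3 - <<'E'
from h import *
ps=[]
for n in ('scene','side'):
    p=ctrl.read_camera(n);save(p,n+'22.png');ps.append(p)
    print(fitch([p],(681,-93),H=60,half=(20,30)))
cv2.imwrite('pics/c22.png',cv2.resize(cv2.hconcat([cv2.imread('pics/side22.png')[140:240,180:280],cv2.imread('pics/scene22.png')[140:240,210:310]]),None,fx=4,fy=4))
plan((678,-93,130,-4,-25))
E
```

```text
t: 33.78
ee_pos: [686.9, -95.8, 133.7]
tcp_rot: [[0.427, 0.902, 0.065], [-0.026, -0.06, 0.998], [0.904, -0.427, -0.002]]
ft_force: [-0.1, 0.1, -0.3]
finger_gap: 85.5
(array([ 6.9018e+02, -9.7740e+01,  9.7600e+00,  2.8000e-01]), 1)
(array([ 6.9237e+02, -1.0082e+02,  8.8900e+00,  2.1000e-01]), 1)
(678, -93, 130, -4, -25) turn ax,ay,az [ 6.2 89.6 -0.3] | 90 d [-20.1   3.6 -27.9] tcp [667.  -92.2 106.4]
J [-0.37  0.44 -1.11 -1.09  0.27 -0.13] tcp [687.1 -95.8 134.3] gap 85.38440770865158 t 33.875
```

View pics/c22.png

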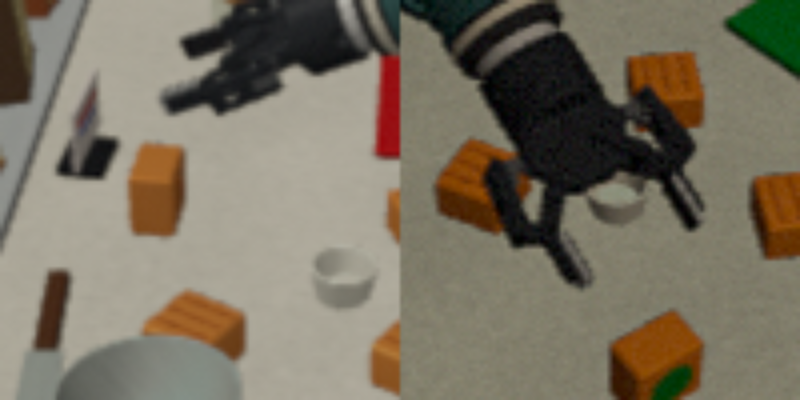

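```bash
python3 -m crank '[{"ax":0.7,"ay":10,"az":0,"dx":-5,"dy":0,"dz":20,"claw":0},{"ax":1.4,"ay":20,"az":0,"dx":-5,"dy":0,"dz":20,"claw":0},{"ax":2.1,"ay":30,"az":0,"dx":-5,"dy":0,"dz":20,"claw":0},{"ax":2.8,"ay":40,"az":0,"dx":-5,"dy":0,"dz":20,"claw":0},{"ax":3.5,"ay":50,"az":0,"dx":-5,"dy":0,"dz":20,"claw":0},{"ax":4.2,"ay":60,"az":0,"dx":-5,"dy":0,"dz":10,"claw":0},{"ax":4.9,"ay":70,"az":0,"dx":-5,"dy":0,"dz":5,"claw":0},{"ax":6.2,"ay":89.6,"az":0,"dx":-5,"dy":0,"dz":0,"claw":0},{"ax":6.2,"ay":89.6,"az":0,"dx":-5,"dy":0,"dz":0,"claw":0},{"ax":6.2,"ay":89.6,"az":0,"dx":-5,"dy":0,"dz":0,"claw":0},{"ax":6.2,"ay":89.6,"az":0,"dx":-5,"dy":0,"dz":0,"claw":0}]' 40
python3 - <<'E'
from h import *
p=ctrl.read_camera('wrist');save(p,'wrist23.png')
print(fitch([p],(689,-95),H=60,half=(20,30)))
plan((693,-95.5,33,-4,-25))
E
```

```text
t: 35.25
ee_pos: [684.3, -96.4, 132.1]
tcp_rot: [[0.972, -0.226, 0.069], [-0.066, 0.02, 0.998], [-0.227, -0.974, 0.004]]
ft_force: [2.0, -0.4, -0.7]
finger_gap: 85.5
(array([ 6.9055e+02, -9.4360e+01, -4.0900e+00,  1.6000e-01]), 1)
(693, -95.5, 33, -4, -25) turn ax,ay,az [ 0.4 11.1 -0. ] | 11 d [  -1.9    1.5 -119.2] tcp [682.  -94.7   9.4]
J [-0.24  0.8   0.59  1.61 -0.04 -0.17] tcp [683.9 -96.3 128.7] gap 85.58138606705593 t 35.3
```

View pics/wrist23.png

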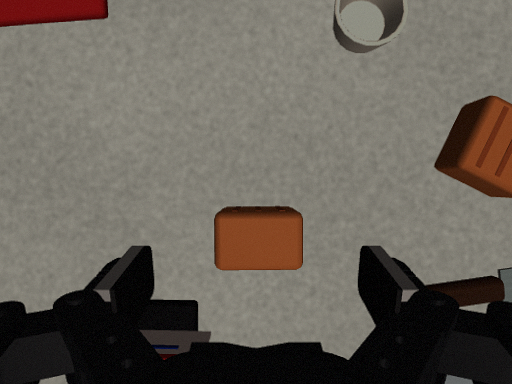

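```bash
python3 -m crank '[{"ax":0.2,"ay":4.5,"az":0,"dx":1,"dy":1.5,"dz":-60,"claw":0},{"ax":0.2,"ay":4.5,"az":0,"dx":1,"dy":1.5,"dz":-105,"claw":0},{"ax":0.2,"ay":4.5,"az":0,"dx":1,"dy":1.5,"dz":-118,"claw":0},{"ax":0.2,"ay":4.5,"az":0,"dx":1,"dy":1.5,"dz":-118,"claw":0},{"ax":0.2,"ay":4.5,"az":0,"dx":1,"dy":1.5,"dz":-118,"claw":255},{"ax":0.2,"ay":4.5,"az":0,"dx":1,"dy":1.5,"dz":-118,"claw":255},{"ax":0.2,"ay":4.5,"az":0,"dx":1,"dy":1.5,"dz":-118,"claw":255},{"ax":0.2,"ay":4.5,"az":0,"dx":1,"dy":1.5,"dz":-118,"claw":255}]' 40
python3 -m crank '[{"ax":0,"ay":0,"az":0,"dx":-5,"dy":0,"dz":20,"claw":255},{"ax":0,"ay":0,"az":0,"dx":-40,"dy":20,"dz":70,"claw":255},{"ax":0,"ay":0,"az":0,"dx":-90,"dy":40,"dz":110,"claw":255},{"ax":0,"ay":0,"az":0,"dx":-90,"dy":40,"dz":120,"claw":255}]' 40
python3 - <<'E'
from h import *
p=ctrl.read_camera('wrist');save(p,'wrist24.png')
s=ctrl.get_state();print(np.round(s['tcp_rot'],2).tolist())
plan((430,280,130,70,30),(430,280,130,70,72))
E
```

```text
t: 36.3
ee_pos: [685.9, -95.0, 13.1]
tcp_rot: [[0.948, -0.311, 0.069], [-0.065, 0.025, 0.998], [-0.312, -0.95, 0.003]]
ft_force: [0.3, 0.1, 8.1]
finger_gap: 60.0
t: 36.8
ee_pos: [594.1, -54.0, 138.0]
tcp_rot: [[0.949, -0.308, 0.068], [-0.064, 0.024, 0.998], [-0.309, -0.951, 0.003]]
ft_force: [0.5, 0.5, -1.7]
finger_gap: 59.2
[[0.95, -0.31, 0.07], [-0.06, 0.02, 1.0], [-0.31, -0.95, 0.0]]
(430, 280, 130, 70, 30) turn ax,ay,az [ 27.8 -43.   69.3] | 86 d [-161.   346.7  -30.9] tcp [434.4 292.2 107.5]
(430, 280, 130, 70, 72) turn ax,ay,az [ 51.8 -79.8  57.2] | 111 d [-157.   357.8  -16.4] tcp [438.5 303.2 122. ]
J [-0.21  0.66  0.32  1.54 -0.04 -0.13] tcp [595.4 -54.5 138.4] gap 59.518354958495635 t 36.85
```

View pics/wrist24.png

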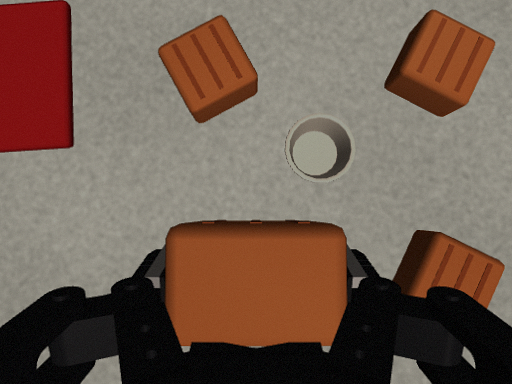

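```bash
python3 - <<'E'
from h import *
for n in ('scene','side'):
    p=ctrl.read_camera(n);h=cv2.cvtColor(p['image'],cv2.COLOR_RGB2HSV)
    for c,m in (('green',(h[...,0]>50)&(h[...,0]<75)&(h[...,1]>90)),('red',((h[...,0]<4)|(h[...,0]>175))&(h[...,1]>180))):
        k,lab,st,_=cv2.connectedComponentsWithStats(m.astype(np.uint8))
        for i in range(1,k):
            if st[i,4]<500: continue
            cs,_=cv2.findContours((lab==i).astype(np.uint8),cv2.RETR_EXTERNAL,cv2.CHAIN_APPROX_NONE)
            pts=np.array([pix2w(p,q[0],12)[:2] for q in max(cs,key=len)],np.float32)
            print(n,c,st[i,4],cv2.minAreaRect(pts))
E
```

```text
scene green 1352 ((477.35821533203125, 328.282958984375), (131.57211303710938, 232.02603149414062), 3.4052634239196777)
scene red 2512 ((446.447021484375, -320.3768310546875), (225.92562866210938, 130.70272827148438), 89.48175811767578)
side green 12888 ((1508.412109375, -1998.4605712890625), (2026.834228515625, 2943.83837890625), 7.465501308441162)
side green 5345 ((-1075.0108642578125, -2374.005126953125), (3921.669189453125, 349.97796630859375), 66.8999252319336)
side green 2032 ((417.28192138671875, -1405.64404296875), (216.2116241455078, 1152.4940185546875), 1.2540572881698608)
side green 600 ((-698.9622802734375, -1095.79248046875), (873.1007080078125, 74.7334976196289), 62.46283721923828)
side green 787 ((495.26300048828125, 363.576904296875), (143.71998596191406, 84.9907455444336), 81.87934875488281)
side red 962 ((444.6740417480469, -307.4682312011719), (227.29153442382812, 121.66869354248047), 89.47508239746094)
```

```bash
cat > kin.py <<'E'
import numpy as np
from scipy.optimize import least_squares
D=[([-0.155293,0.263125,-0.048296,1.259373,0,1.4155],(525.018,-.007,231.267)),
([0.32,0.23,-0.32,0.69,-0.11,1.87],(566,238.5,174.9)),([-0.16,0.22,-0.04,1.31,0,2.98],(505.9,.6,255)),
([-0.27,.4,.09,1.26,0,.77],(596,-81.8,204.8)),([-0.24,0.75,0.44,1.69,-0.07,-0.15],(585.4,-81.1,134.1)),
([-0.24,.83,.25,1.42,-.07,-.15],(588.1,-83.4,4.8)),([-0.37,.24,-1.03,-.55,.23,-.19],(619.6,-84.8,111.7)),
([-.36,.55,-1.17,-1.23,.26,-.14],(675.3,-91.2,83.8)),([-.36,.77,-1.18,-1.47,.26,-.13],(697.4,-95.7,28.3)),
([-.37,.44,-1.11,-1.09,.27,-.13],(687.1,-95.8,134.3)),([-.24,.8,.59,1.61,-.04,-.17],(683.9,-96.3,128.7)),([-.21,.66,.32,1.54,-.04,-.13],(595.4,-54.5,138.4))]
def rz(a):c,s=np.cos(a),np.sin(a);return np.array([[c,-s,0],[s,c,0],[0,0,1.]])
def ry(a):c,s=np.cos(a),np.sin(a);return np.array([[c,0,s],[0,1,0],[-s,0,c]])
SG=1
def fk(J,q,full=False):
    a0,b,h,L1,L2,L5,L6=q
    p=np.array([a0+L1*np.sin(J[1])+L2*np.cos(J[1]-J[2]),b,h+L1*np.cos(J[1])-L2*np.sin(J[1]-J[2])])
    F=ry(J[1]-J[2]+J[3])   # x axis = pointing when J5=0
    t=F@(np.array([L5,0,0])+rz(SG*J[4])@np.array([L6,0,0]))
    R=rz(J[0])
    if full: return R@(p+t),R@F@rz(SG*J[4])@np.array([1,0,0]),R@p
    return R@(p+t)
q0=[0,80,300,400,400,80,200]
def fit():
    f=lambda q:np.concatenate([fk(J,q)-np.array(x) for J,x in D])
    return least_squares(f,q0,loss='soft_l1',f_scale=5)
if __name__=='__main__':
    for SG in (1,-1):
        r=fit();print(SG,np.round(r.x,1),r.cost,np.round(r.fun,0).reshape(-1,3).tolist())
E
python3 kin.py
```

```text
1 [-14.9  80.9 223.3 621.3 394.5 188.7 284.6] 1216.890550936588 [[3.0, -1.0, -2.0], [3.0, 2.0, 1.0], [3.0, -1.0, 0.0], [7.0, -1.0, -3.0], [-0.0, 1.0, -6.0], [-13.0, 5.0, -8.0], [-8.0, 4.0, 31.0], [-3.0, 3.0, 61.0], [-4.0, -1.0, 60.0], [-3.0, -1.0, 51.0], [13.0, -3.0, -13.0], [0.0, -1.0, -6.0]]
-1 [ -11.3   80.5  220.8  608.6  394.5  748.8 -291. ] 870.1439545313757 [[4.0, -1.0, -1.0], [1.0, 0.0, -2.0], [4.0, -1.0, 1.0], [5.0, -1.0, -2.0], [0.0, -0.0, -5.0], [-13.0, 5.0, -6.0], [-7.0, 5.0, 17.0], [-2.0, 4.0, 46.0], [-5.0, 1.0, 47.0], [0.0, -1.0, 35.0], [11.0, -3.0, -10.0], [0.0, -2.0, -5.0]]
```

```bash
python3 - <<'E'
s=open('kin.py').read()
s=s.replace("a0,b,h,L1,L2,L5,L6=q","a0,b,h,L1,L2,L5,L6,e,w,g=q")
s=s.replace("t=F@(np.array([L5,0,0])","al=J[1]-J[2];p=p+np.array([e*np.sin(al)+g*np.cos(J[1]),0,e*np.cos(al)-g*np.sin(J[1])])\n    t=F@(np.array([L5,0,w])")
s=s.replace("400,400,80,200]","400,400,80,200,0,0,0]").replace("for SG in (1,-1)","for SG in (1,)")
open('kin.py','w').write(s)
E
python3 kin.py
```

```text
1 [-4.000e-01  8.050e+01  1.574e+02  5.841e+02  3.731e+02  1.394e+02
  2.884e+02  5.140e+01  3.300e+00 -6.900e+00] 34.25522466017669 [[0.0, -1.0, -1.0], [-0.0, 1.0, -0.0], [-2.0, -0.0, -0.0], [-1.0, 1.0, 1.0], [1.0, -0.0, 1.0], [1.0, 1.0, 1.0], [1.0, 1.0, -1.0], [1.0, 2.0, 5.0], [-4.0, -0.0, -3.0], [1.0, -2.0, 0.0], [-0.0, -0.0, -2.0], [0.0, -2.0, 0.0]]
```

```bash
cat >> kin.py <<'E'
Q=fit().x
LO=np.array([-2.65,-.89,-1.18,-2.13,-1.35]);HI=np.array([2.65,1.7,1.37,2.11,1.29])
def ik(tcp,yaw,lean):
    y,l=np.radians([yaw,lean]);a=np.array([np.sin(l)*np.cos(y),np.sin(l)*np.sin(y),-np.cos(l)])
    best=None
    m=.03
    for s in ([np.arctan2(tcp[1],tcp[0])-.15,.4,-.3,1,0],[np.arctan2(tcp[1],tcp[0])-.3,.3,-.8,-.5,.8],[np.arctan2(tcp[1],tcp[0])+.3,.3,-.8,-.5,-.8]):
        f=lambda J:np.concatenate([(fk(J,Q,True)[0]-tcp)/5,(fk(J,Q,True)[1]-a)*60])
        r=least_squares(f,np.clip(s,LO+2*m,HI-2*m),bounds=(LO+m,HI-m))
        if best is None or r.cost<best.cost: best=r
    return best.x,np.linalg.norm(best.fun)
def scanP(P,leans=(60,65,70,75),yaws=range(-180,180,15),back=26):
    for lean in leans:
        for yaw in yaws:
            y,l=np.radians([yaw,lean]);a=np.array([np.sin(l)*np.cos(y),np.sin(l)*np.sin(y),-np.cos(l)])
            J,c=ik(np.array(P)+back*a,yaw,lean)
            if c<1: print(P,'yaw',yaw,'lean',lean,np.round(J,2))
E
python3 - <<'E'
from kin import *
scanP((472,380,38),leans=(65,72))
scanP((478,270,38),leans=(65,72))
scanP((444,-375,38),leans=(65,72))
scanP((444,-263,38),leans=(65,72))
E
```

```text
(472, 380, 38) yaw -90 lean 65 [ 0.81  1.2   0.66  2.03 -0.67]
(472, 380, 38) yaw -75 lean 65 [ 0.87  1.09  0.41  1.78 -0.84]
(472, 380, 38) yaw -60 lean 65 [ 0.91  0.96  0.13  1.43 -1.  ]
(472, 380, 38) yaw -45 lean 65 [ 0.94  0.8  -0.19  0.89 -1.11]
(472, 380, 38) yaw -30 lean 65 [ 0.94  0.67 -0.57  0.1  -1.12]
(472, 380, 38) yaw -15 lean 65 [ 0.91  0.65 -0.9  -0.68 -0.99]
(472, 380, 38) yaw 0 lean 65 [ 0.84  0.73 -1.14 -1.26 -0.74]
(472, 380, 38) yaw 75 lean 65 [ 0.17  0.65 -1.09 -0.9   0.97]
(472, 380, 38) yaw 90 lean 65 [ 0.13  0.61 -0.78 -0.09  1.12]
(472, 380, 38) yaw 105 lean 65 [ 0.13  0.72 -0.42  0.71  1.12]
(472, 380, 38) yaw 120 lean 65 [ 0.16  0.87 -0.1   1.26  1.01]
(472, 380, 38) yaw 135 lean 65 [0.2  0.99 0.16 1.61 0.86]
(472, 380, 38) yaw 150 lean 65 [0.26 1.1  0.41 1.87 0.69]
(472, 380, 38) yaw 165 lean 65 [0.32 1.2  0.65 2.08 0.52]
(472, 380, 38) yaw -75 lean 72 [ 0.88  1.18  0.49  1.95 -0.89]
(472, 380, 38) yaw -60 lean 72 [ 0.93  1.05  0.21  1.61 -1.07]
(472, 380, 38) yaw -45 lean 72 [ 0.95  0.88 -0.13  1.03 -1.22]
(472, 380, 38) yaw -30 lean 72 [ 0.96  0.72 -0.6
[... 4936 characters left out ...]
(444, -263, 38) yaw -135 lean 72 [-0.27  1.    0.01  1.58 -0.97]
(444, -263, 38) yaw -120 lean 72 [-0.22  0.88 -0.23  1.2  -1.14]
(444, -263, 38) yaw -105 lean 72 [-0.2   0.71 -0.59  0.45 -1.25]
(444, -263, 38) yaw -90 lean 72 [-0.21  0.69 -1.04 -0.74 -1.19]
(444, -263, 38) yaw 15 lean 72 [-1.23  0.64 -1.08 -0.39  1.25]
(444, -263, 38) yaw 30 lean 72 [-1.22  0.72 -0.65  0.68  1.21]
(444, -263, 38) yaw 45 lean 72 [-1.18  0.86 -0.36  1.22  1.07]
(444, -263, 38) yaw 60 lean 72 [-1.12  0.96 -0.14  1.52  0.9 ]
(444, -263, 38) yaw 75 lean 72 [-1.05  1.04  0.06  1.74  0.73]
(444, -263, 38) yaw 90 lean 72 [-0.98  1.11  0.25  1.91  0.56]
(444, -263, 38) yaw 105 lean 72 [-0.89  1.18  0.42  2.04  0.39]
```

```bash
cat >> kin.py <<'E'
def j6(J,yaw,lean):
    y,l=np.radians([yaw,lean]);x=np.array([np.cos(l)*np.cos(y),np.cos(l)*np.sin(y),np.sin(l)])
    G=rz(J[0])@ry(J[1]-J[2]+J[3])@rz(J[4])
    return np.arctan2(-x@G[:,1],x@G[:,2])
def full(P,yaw,lean,back=26):
    y,l=np.radians([yaw,lean]);a=np.array([np.sin(l)*np.cos(y),np.sin(l)*np.sin(y),-np.cos(l)])
    J,c=ik(np.array(P)+back*a,yaw,lean)
    return np.round(np.append(J,j6(J,yaw,lean)),2),round(c,2)
E
python3 - <<'E'
from h import *
from kin import *
for w in [(590,-54,160,-4,-18),(520,150,150,45,-18),(475,280,140,93,-18),(475,330,120,93,30),(472,377,110,93,72),(472,377,38,93,72)]:
    print(w,full(w[:3],w[3],w[4]))
plan((475,280,140,93,-18),(475,280,140,93,30),(472,377,100,93,72),(472,377,40,93,72))
E
```

```text
(590, -54, 160, -4, -18) (array([-0.21,  0.64,  0.27,  1.51, -0.04, -0.13]), np.float64(0.0))
(520, 150, 150, 45, -18) (array([ 0.21,  0.53,  0.04,  1.35, -0.17, -0.55]), np.float64(0.0))
(475, 280, 140, 93, -18) (array([ 0.52,  0.47, -0.08,  1.16, -0.28, -1.08]), np.float64(0.0))
(475, 330, 120, 93, 30) (array([ 0.24,  0.35, -0.42,  0.7 ,  0.51, -1.36]), np.float64(0.0))
(472, 377, 110, 93, 72) (array([ 0.1 ,  0.54, -0.67,  0.22,  1.25, -1.43]), np.float64(0.0))
(472, 377, 38, 93, 72) (array([ 0.1 ,  0.68, -0.73,  0.03,  1.25, -1.43]), np.float64(0.0))
(475, 280, 140, 93, -18) turn ax,ay,az [-0.1 -0.1 97. ] | 97 d [-121.3  327.3  -19.1] tcp [475.4 272.  115.3]
(475, 280, 140, 93, 30) turn ax,ay,az [ 37.7 -38.6  90.6] | 105 d [-122.4  348.3  -16.9] tcp [474.3 293.  117.5]
(472, 377, 100, 93, 72) turn ax,ay,az [ 69.5 -70.9  74.3] | 124 d [-126.   457.   -42.5] tcp [470.7 401.7  92. ]
(472, 377, 40, 93, 72) turn ax,ay,az [ 69.5 -70.9  74.3] | 124 d [-126.   457.  -102.5] tcp [470.7 401.7  32. ]
J [-0.21  0.67  0.32  1.54 -0.04 -0.13] tcp [596.8 -55.3 134.4] gap 59.8883081734983 t 36.95
```

```bash
python3 -m crank '[{"ax":0,"ay":0,"az":9.5,"dx":-15,"dy":25,"dz":10,"claw":255},{"ax":0,"ay":0,"az":19,"dx":-30,"dy":60,"dz":10,"claw":255},{"ax":0,"ay":0,"az":28.5,"dx":-45,"dy":95,"dz":10,"claw":255},{"ax":0,"ay":0,"az":38,"dx":-60,"dy":130,"dz":10,"claw":255},{"ax":0,"ay":0,"az":47.5,"dx":-75,"dy":165,"dz":10,"claw":255},{"ax":0,"ay":0,"az":57,"dx":-90,"dy":200,"dz":10,"claw":255},{"ax":0,"ay":0,"az":67,"dx":-100,"dy":235,"dz":10,"claw":255},{"ax":0,"ay":0,"az":77,"dx":-110,"dy":270,"dz":10,"claw":255},{"ax":0,"ay":0,"az":87,"dx":-120,"dy":300,"dz":10,"claw":255},{"ax":0,"ay":0,"az":97,"dx":-122,"dy":327,"dz":10,"claw":255},{"ax":0,"ay":0,"az":97,"dx":-122,"dy":327,"dz":10,"claw":255}]' 40
python3 - <<'E'
from h import *
plan((472,360,110,93,72),(472,377,40,93,72))
E
```

```text
t: 38.33
ee_pos: [474.8, 273.3, 143.5]
tcp_rot: [[-0.055, 0.014, -0.998], [0.949, -0.309, -0.056], [-0.309, -0.951, 0.003]]
ft_force: [0.5, -0.2, -1.1]
finger_gap: 59.5
(472, 360, 110, 93, 72) turn ax,ay,az [89.9  4.7 -0.3] | 90 d [ -4.  111.4 -41.6] tcp [470.7 384.7 102. ]
(472, 377, 40, 93, 72) turn ax,ay,az [89.9  4.7 -0.3] | 90 d [  -4.   128.4 -111.6] tcp [470.7 401.7  32. ]
J [ 0.52  0.46 -0.03  1.23 -0.28 -1.09] tcp [474.8 273.3 143.5] gap 59.523905177912035 t 38.325
```

```bash
python3 -m crank '[{"ax":9,"ay":0.5,"az":0,"dx":0,"dy":12,"dz":0,"claw":255},{"ax":18,"ay":1,"az":0,"dx":0,"dy":24,"dz":0,"claw":255},{"ax":27,"ay":1.4,"az":0,"dx":0,"dy":36,"dz":-5,"claw":255},{"ax":36,"ay":1.9,"az":0,"dx":-1,"dy":48,"dz":-10,"claw":255},{"ax":45,"ay":2.4,"az":0,"dx":-1,"dy":60,"dz":-15,"claw":255},{"ax":54,"ay":2.8,"az":0,"dx":-2,"dy":72,"dz":-20,"claw":255},{"ax":63,"ay":3.3,"az":0,"dx":-2,"dy":84,"dz":-25,"claw":255},{"ax":72,"ay":3.8,"az":0,"dx":-3,"dy":96,"dz":-30,"claw":255},{"ax":81,"ay":4.3,"az":0,"dx":-4,"dy":110,"dz":-40,"claw":255},{"ax":89.9,"ay":4.7,"az":-0.3,"dx":-4,"dy":124,"dz":-50,"claw":255},{"ax":89.9,"ay":4.7,"az":-0.3,"dx":-4,"dy":128,"dz":-60,"claw":255},{"ax":89.9,"ay":4.7,"az":-0.3,"dx":-4,"dy":128,"dz":-70,"claw":255}]' 40
python3 - <<'E'
from h import *
for n in ('scene','side'):
    p=ctrl.read_camera(n);save(p,n+'25.png')
cv2.imwrite('pics/c25.png',cv2.resize(cv2.hconcat([cv2.imread('pics/side25.png')[200:340,200:340],cv2.imread('pics/scene25.png')[70:210,250:390]]),None,fx=2.8,fy=2.8))
plan((472,377,36,93,72))
E
```

```text
t: 39.83
ee_pos: [471.7, 400.6, 72.0]
tcp_rot: [[-0.014, -0.048, -0.999], [0.309, 0.95, -0.05], [0.951, -0.31, 0.002]]
ft_force: [-0.1, 0.9, -1.7]
finger_gap: 59.5
(472, 377, 36, 93, 72) turn ax,ay,az [ 0.  -0.1  0.1] | 0 d [ -0.6   1.  -44.4] tcp [470.7 401.7  28. ]
J [ 0.1   0.6  -0.7   0.13  1.25 -1.42] tcp [471.3 400.7  72.4] gap 59.12154309291895 t 39.925
```

View pics/c25.png

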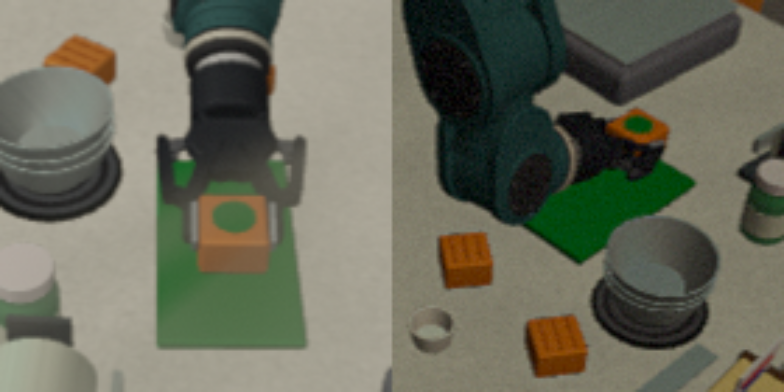

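Disc up, green, over the far half of the board. I'll lower it.

```bash
python3 -m crank '[{"ax":0,"ay":0,"az":0,"dx":0,"dy":1,"dz":-20,"claw":255},{"ax":0,"ay":0,"az":0,"dx":0,"dy":1,"dz":-35,"claw":255},{"ax":0,"ay":0,"az":0,"dx":0,"dy":1,"dz":-41,"claw":255},{"ax":0,"ay":0,"az":0,"dx":0,"dy":1,"dz":-43,"claw":255},{"ax":0,"ay":0,"az":0,"dx":0,"dy":1,"dz":-43,"claw":255}]' 40
```

```text
t: 40.55
ee_pos: [471.6, 401.7, 29.8]
tcp_rot: [[-0.015, -0.049, -0.999], [0.309, 0.95, -0.051], [0.951, -0.31, 0.001]]
ft_force: [1.0, -0.4, -0.7]
finger_gap: 59.5
```

```bash
python3 -m crank '[{"ax":0,"ay":0,"az":0,"dx":0,"dy":0,"dz":-2,"claw":255},{"ax":0,"ay":0,"az":0,"dx":0,"dy":0,"dz":-3,"claw":255},{"ax":0,"ay":0,"az":0,"dx":0,"dy":0,"dz":-3,"claw":255}]' 40
```

```text
t: 40.92
ee_pos: [471.6, 401.7, 26.8]
tcp_rot: [[-0.015, -0.049, -0.999], [0.309, 0.95, -0.051], [0.951, -0.31, 0.001]]
ft_force: [-0.3, 0.4, -1.7]
finger_gap: 59.7
```

```bash
python3 -m crank '[{"ax":0,"ay":0,"az":0,"dx":0,"dy":0,"dz":-2,"claw":255},{"ax":0,"ay":0,"az":0,"dx":0,"dy":0,"dz":-3,"claw":255},{"ax":0,"ay":0,"az":0,"dx":0,"dy":0,"dz":-3,"claw":255}]' 40
python3 - <<'E'
from h import *
p=ctrl.read_camera('side');save(p,'side26.png')
cv2.imwrite('pics/c26.png',cv2.resize(p['image'][230:330,220:320,::-1],None,fx=6,fy=6))
E
```

```text
t: 41.3
ee_pos: [471.6, 401.9, 26.6]
tcp_rot: [[-0.016, -0.049, -0.999], [0.303, 0.952, -0.051], [0.953, -0.304, -0.001]]
ft_force: [-6.2, -13.7, 29.1]
finger_gap: 59.6
```

View pics/c26.png

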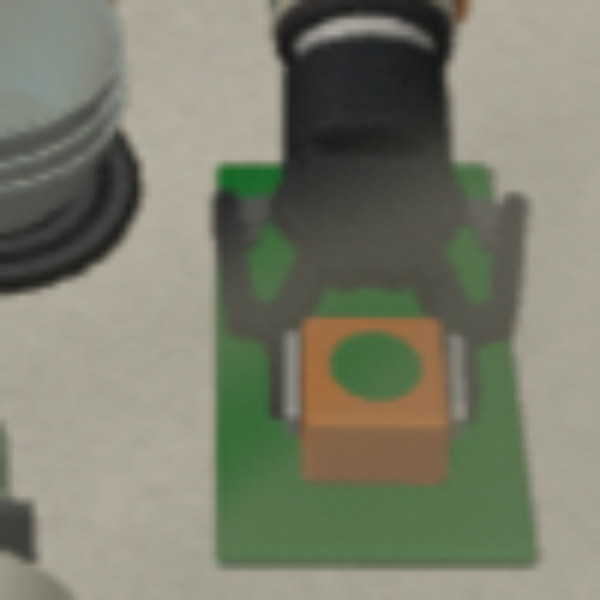

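```bash
python3 -m crank '[{"ax":0,"ay":0,"az":0,"dx":0,"dy":0,"dz":1,"claw":150},{"ax":0,"ay":0,"az":0,"dx":0,"dy":0,"dz":1,"claw":50},{"ax":0,"ay":0,"az":0,"dx":0,"dy":0,"dz":2,"claw":50},{"ax":0,"ay":0,"az":0,"dx":0,"dy":-15,"dz":8,"claw":50},{"ax":0,"ay":0,"az":0,"dx":0,"dy":-60,"dz":30,"claw":0},{"ax":0,"ay":0,"az":0,"dx":0,"dy":-90,"dz":80,"claw":0},{"ax":-10,"ay":0,"az":0,"dx":0,"dy":-100,"dz":120,"claw":0},{"ax":-20,"ay":0,"az":0,"dx":0,"dy":-110,"dz":140,"claw":0},{"ax":-30,"ay":0,"az":0,"dx":0,"dy":-120,"dz":160,"claw":0},{"ax":-40,"ay":-1,"az":0,"dx":0,"dy":-130,"dz":160,"claw":0},{"ax":-50,"ay":-2,"az":0,"dx":0,"dy":-140,"dz":160,"claw":0}]' 40
python3 - <<'E'
from h import *
for n in ('scene','side'):
    p=ctrl.read_camera(n);save(p,n+'27.png')
    print(fitch([p],(472,385),z0=12))
    for r in ctrl.landmark_of(p,'cheese_1'): print(n,round(r['p'],2),np.round(toworld(p,r['centre'])))
cv2.imwrite('pics/c27.png',cv2.resize(cv2.hconcat([cv2.imread('pics/side27.png')[200:340,200:340],cv2.imread('pics/scene27.png')[70:210,250:390]]),None,fx=2.8,fy=2.8))
E
```

```text
t: 42.72
ee_pos: [472.0, 261.3, 187.7]
tcp_rot: [[-0.041, -0.023, -0.999], [0.926, 0.374, -0.047], [0.374, -0.927, 0.006]]
ft_force: [-0.7, -0.9, -0.7]
finger_gap: 85.4
(array([4.7153e+02, 3.8399e+02, 2.2240e+01, 3.6000e-01]), 1)
scene 0.85 [460. 106.  -1.]
scene 0.84 [635.  95.   1.]
scene 0.62 [460. -80.  -1.]
scene 0.6 [469. 388.  53.]
(array([469.8 , 369.4 ,  -3.64,   0.94]), 1)
side 0.95 [477. 384.  50.]
side 0.78 [637.  94.  -2.]
side 0.75 [461. -79.  -7.]
side 0.67 [650. 240.  19.]
side 0.58 [469. 104.   1.]
```

View pics/c27.png

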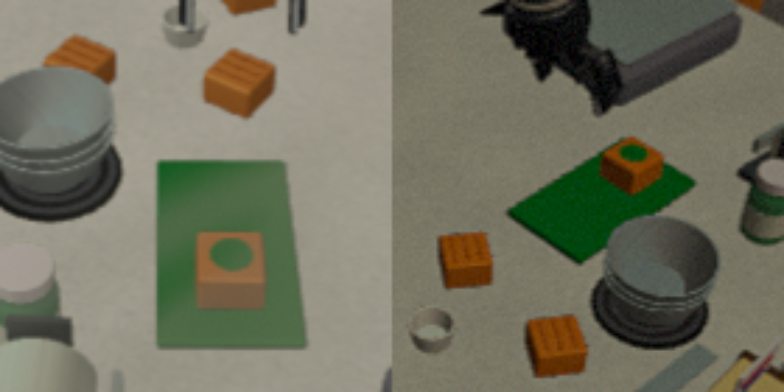

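```bash
python3 - <<'E'
from kin import *
for P,ys in (((464,104,30),(56,146,-34,-124)),((641,94,30),(57,147,-33,-123)),((460,-82,30),(26,116,-64,-154)),((520,130,30),(56,75,90,105)),((540,-130,30),(-60,-75,-90,-105)),((560,0,30),(90,-90))):
    for y in ys:
        print(P,y,*[full(P,y,l) for l in (-25,65)])
E
```

```text
(464, 104, 30) 56 (array([ 0.21,  0.58, -0.28,  1.04, -0.3 , -0.72]), np.float64(0.0)) (array([-0.51,  0.57, -1.14, -0.31,  1.13, -1.38]), np.float64(0.0))
(464, 104, 30) 146 (array([ 0.22,  0.28, -0.87,  0.11, -0.31, -2.38]), np.float64(0.0)) (array([-0.17,  1.04,  0.17,  1.8 ,  0.39, -2.95]), np.float64(0.0))
(464, 104, 30) -34 (array([-0.07,  0.59, -0.27,  1.1 ,  0.21,  0.48]), np.float64(0.0)) (array([ 0.54,  0.59, -1.15, -0.76, -0.99,  0.86]), np.float64(6.3))
(464, 104, 30) -124 (array([-0.17,  0.29, -0.84,  0.25,  0.4 ,  2.03]), np.float64(0.0)) (array([ 0.35,  1.04,  0.18,  1.76, -0.56,  2.84]), np.float64(0.0))
(641, 94, 30) 57 (array([ 0.15,  0.81,  0.23,  1.29, -0.32, -0.8 ]), np.float64(0.0)) (array([-0.36,  0.65, -0.77, -0.28,  1.09, -1.09]), np.float64(0.0))
(641, 94, 30) 147 (array([ 0.13,  0.48, -0.5 ,  0.25, -0.28, -2.48]), np.float64(0.0)) (array([-0.15,  1.23,  0.76,  2.08,  0.42, -2.9 ]), np.float64(8.98))
(641, 94, 30) -33 (array([-0.06,  0.85,  0.31,  1.41,  0.21,  0.47]), np.float64(0.0)) (array([ 0.31,  0.73, -1.  , -1.1 , -0.77,  0.47]), np.float64(0.0))
(641
[... 1651 characters left out ...]
0.0)) (array([ 0.04,  0.63, -0.86, -0.36, -1.08,  1.08]), np.float64(0.0))
(540, -130, 30) -90 (array([-0.56,  0.6 , -0.22,  0.99,  0.37,  0.97]), np.float64(0.0)) (array([ 0.05,  0.7 , -0.49,  0.48, -1.13,  1.69]), np.float64(0.0))
(540, -130, 30) -105 (array([-0.58,  0.55, -0.33,  0.84,  0.41,  1.22]), np.float64(0.0)) (array([ 0.03,  0.85, -0.16,  1.12, -1.05,  2.19]), np.float64(0.0))
(560, 0, 30) 90 (array([ 0.05,  0.53, -0.36,  0.71, -0.44, -1.51]), np.float64(0.0)) (array([-0.53,  0.91, -0.08,  1.41,  0.89, -2.52]), np.float64(0.0))
(560, 0, 30) -90 (array([-0.34,  0.56, -0.31,  0.86,  0.41,  1.2 ]), np.float64(0.0)) (array([ 0.27,  0.84, -0.18,  1.07, -1.06,  2.15]), np.float64(0.0))
```

Placed flat, disc up, at about (473,386). Next, the cheese at (464,104).

```bash
python3 - <<'E'
from h import *
plan((464,104.5,155,56.4,-25))
E
```

```text
(464, 104.5, 155, 56.4, -25) turn ax,ay,az [-46.6  12.3 -34.1] | 59 d [ -13.2 -167.4  -55. ] tcp [457.9  95.3 131.4]
J [ 0.15  0.25 -0.25  1.04  0.39 -1.46] tcp [471.1 262.8 186.5] gap 85.48941926557221 t 42.925
```

```bash
python3 -m crank '[{"ax":-8,"ay":2,"az":-5.7,"dx":-2,"dy":-28,"dz":0,"claw":0},{"ax":-15.5,"ay":4.1,"az":-11.4,"dx":-4,"dy":-56,"dz":-10,"claw":0},{"ax":-23.3,"ay":6.1,"az":-17,"dx":-7,"dy":-84,"dz":-20,"claw":0},{"ax":-31,"ay":8.2,"az":-22.7,"dx":-9,"dy":-112,"dz":-30,"claw":0},{"ax":-38.8,"ay":10.2,"az":-28.4,"dx":-11,"dy":-140,"dz":-45,"claw":0},{"ax":-46.6,"ay":12.3,"az":-34.1,"dx":-13,"dy":-167,"dz":-55,"claw":0},{"ax":-46.6,"ay":12.3,"az":-34.1,"dx":-13,"dy":-167,"dz":-55,"claw":0},{"ax":-46.6,"ay":12.3,"az":-34.1,"dx":-13,"dy":-167,"dz":-55,"claw":0}]' 40
python3 - <<'E'
from h import *
p=ctrl.read_camera('wrist');save(p,'wrist28.png')
v,_=fitch([p],(464,104));print(v)
plan((v[0],v[1],25,v[2]+90,-25))
E
```

```text
t: 43.92
ee_pos: [457.9, 96.2, 131.1]
tcp_rot: [[0.501, -0.233, -0.833], [0.757, -0.348, 0.553], [-0.419, -0.908, 0.003]]
ft_force: [-0.0, -0.3, -1.0]
finger_gap: 85.6
[ 4.6584e+02  1.0465e+02 -3.3560e+01  9.0000e-02]
(np.float64(465.84), np.float64(104.65), 25, np.float64(56.44), -25) turn ax,ay,az [-0.2  0.1  0. ] | 0 d [   1.8   -0.6 -130.2] tcp [459.8  95.5   1.4]
J [ 0.21  0.46 -0.11  1.32 -0.3  -0.73] tcp [458.   96.1 131.6] gap 85.11208261059414 t 43.975
```

View pics/wrist28.png

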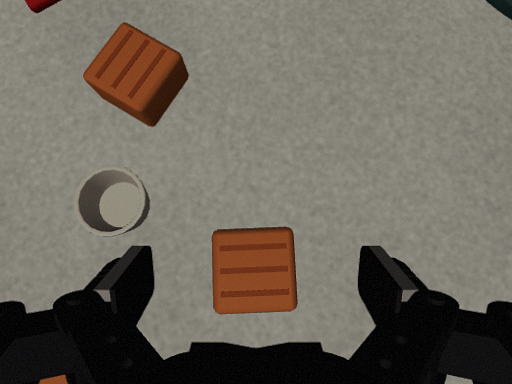

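Aligned, with the cheese centred between the fingers. I'll grasp and lift it.

```bash
python3 -m crank '[{"ax":0,"ay":0,"az":0,"dx":2,"dy":-1,"dz":-60,"claw":0},{"ax":0,"ay":0,"az":0,"dx":2,"dy":-1,"dz":-110,"claw":0},{"ax":0,"ay":0,"az":0,"dx":2,"dy":-1,"dz":-129,"claw":0},{"ax":0,"ay":0,"az":0,"dx":2,"dy":-1,"dz":-129,"claw":0},{"ax":0,"ay":0,"az":0,"dx":2,"dy":-1,"dz":-129,"claw":255},{"ax":0,"ay":0,"az":0,"dx":2,"dy":-1,"dz":-129,"claw":255},{"ax":0,"ay":0,"az":0,"dx":2,"dy":-1,"dz":-129,"claw":255},{"ax":0,"ay":0,"az":0,"dx":2,"dy":-1,"dz":-129,"claw":255}]' 40
python3 -m crank '[{"ax":0,"ay":0,"az":0,"dx":0,"dy":0,"dz":20,"claw":255},{"ax":0,"ay":0,"az":0,"dx":0,"dy":0,"dz":70,"claw":255},{"ax":0,"ay":0,"az":0,"dx":0,"dy":0,"dz":110,"claw":255},{"ax":0,"ay":0,"az":0,"dx":0,"dy":0,"dz":110,"claw":255}]' 40
python3 - <<'E'
from h import *
plan((490,150,110,90,-25),(490,150,110,90,20),(490,150,110,90,65))
E
```

```text
t: 44.98
ee_pos: [460.7, 95.5, 4.1]
tcp_rot: [[0.502, -0.23, -0.834], [0.758, -0.347, 0.552], [-0.417, -0.909, -0.0]]
ft_force: [-0.2, 2.2, 10.5]
finger_gap: 59.9
t: 45.48
ee_pos: [462.2, 95.9, 117.1]
tcp_rot: [[0.504, -0.225, -0.834], [0.758, -0.346, 0.552], [-0.413, -0.911, -0.004]]
ft_force: [0.1, -0.6, -1.8]
finger_gap: 59.4
(490, 150, 110, 90, -25) turn ax,ay,az [-0.5  0.4 33.5] | 34 d [ 27.8  43.1 -30.6] tcp [490.  139.   86.4]
(490, 150, 110, 90, 20) turn ax,ay,az [ 43.1 -12.8  31.9] | 55 d [ 27.8  63.  -31.5] tcp [490.  158.9  85.6]
(490, 150, 110, 90, 65) turn ax,ay,az [ 86.7 -25.9  26.5] | 94 d [ 27.8  77.6 -18.1] tcp [490.  173.6  99. ]
J [ 0.21  0.47 -0.13  1.28 -0.3  -0.73] tcp [462.2  95.9 117.1] gap 59.442596398592634 t 45.475
```

```bash
python3 -m crank '[{"ax":8.7,"ay":-2.6,"az":2.6,"dx":3,"dy":8,"dz":0,"claw":255},{"ax":17.3,"ay":-5.2,"az":5.3,"dx":6,"dy":16,"dz":0,"claw":255},{"ax":26,"ay":-7.8,"az":8,"dx":9,"dy":24,"dz":0,"claw":255},{"ax":34.7,"ay":-10.4,"az":10.6,"dx":12,"dy":32,"dz":0,"claw":255},{"ax":43.3,"ay":-13,"az":13.2,"dx":14,"dy":40,"dz":0,"claw":255},{"ax":52,"ay":-15.6,"az":15.9,"dx":17,"dy":48,"dz":0,"claw":255},{"ax":60.7,"ay":-18.2,"az":18.5,"dx":20,"dy":56,"dz":-5,"claw":255},{"ax":69.4,"ay":-20.8,"az":21.2,"dx":23,"dy":64,"dz":-10,"claw":255},{"ax":78,"ay":-23.4,"az":23.8,"dx":26,"dy":72,"dz":-15,"claw":255},{"ax":86.7,"ay":-25.9,"az":26.5,"dx":28,"dy":78,"dz":-20,"claw":255},{"ax":86.7,"ay":-25.9,"az":26.5,"dx":28,"dy":78,"dz":-35,"claw":255},{"ax":86.7,"ay":-25.9,"az":26.5,"dx":28,"dy":78,"dz":-50,"claw":255}]' 40
python3 - <<'E'
from h import *
for n in ('scene','side'):
    p=ctrl.read_camera(n);save(p,n+'29.png')
cv2.imwrite('pics/c29.png',cv2.resize(cv2.hconcat([cv2.imread('pics/side29.png')[170:310,200:340],cv2.imread('pics/scene29.png')[70:210,220:360]]),None,fx=2.8,fy=2.8))
plan((490,150,30,90,65))
E
```

```text
t: 46.98
ee_pos: [490.1, 173.9, 66.0]
tcp_rot: [[0.003, -0.0, -1.0], [0.425, 0.905, 0.001], [0.905, -0.425, 0.002]]
ft_force: [-0.5, -0.5, -1.4]
finger_gap: 60.1
(490, 150, 30, 90, 65) turn ax,ay,az [ 0.1 -0.1  0. ] | 0 d [  0.3  -0.8 -47.4] tcp [490.  173.6  19. ]
J [-0.33  0.68 -0.45  1.06  1.03 -2.26] tcp [489.7 174.3  66.5] gap 59.95170317314327 t 47.075
```

View pics/c29.png

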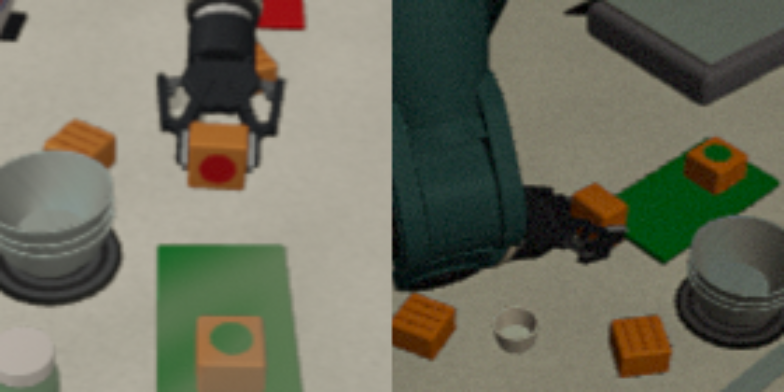

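Red disc (side view). I'll stand it on the counter.

```bash
python3 -m crank '[{"ax":0,"ay":0,"az":0,"dx":0,"dy":-1,"dz":-25,"claw":255},{"ax":0,"ay":0,"az":0,"dx":0,"dy":-1,"dz":-40,"claw":255},{"ax":0,"ay":0,"az":0,"dx":0,"dy":-1,"dz":-45,"claw":255},{"ax":0,"ay":0,"az":0,"dx":0,"dy":-1,"dz":-47,"claw":255},{"ax":0,"ay":0,"az":0,"dx":0,"dy":-1,"dz":-47,"claw":255}]' 40
```

```text
t: 47.7
ee_pos: [489.7, 173.4, 20.4]
tcp_rot: [[0.002, -0.0, -1.0], [0.424, 0.906, 0.001], [0.906, -0.424, 0.002]]
ft_force: [-1.4, 0.2, 4.7]
finger_gap: 59.7
```

```bash
python3 -m crank '[{"ax":0,"ay":0,"az":0,"dx":0,"dy":0,"dz":0,"claw":150},{"ax":0,"ay":0,"az":0,"dx":0,"dy":0,"dz":0,"claw":0},{"ax":0,"ay":0,"az":0,"dx":0,"dy":0,"dz":1,"claw":0},{"ax":0,"ay":0,"az":0,"dx":0,"dy":-10,"dz":30,"claw":0},{"ax":0,"ay":0,"az":0,"dx":0,"dy":-20,"dz":90,"claw":0},{"ax":-9,"ay":0,"az":0,"dx":0,"dy":-25,"dz":130,"claw":0},{"ax":-18,"ay":0,"az":0,"dx":0,"dy":-30,"dz":130,"claw":0},{"ax":-27,"ay":0,"az":0,"dx":0,"dy":-35,"dz":130,"claw":0},{"ax":-36,"ay":0,"az":0,"dx":0,"dy":-35,"dz":130,"claw":0},{"ax":-45,"ay":0,"az":0,"dx":0,"dy":-35,"dz":130,"claw":0},{"ax":-54,"ay":0,"az":0,"dx":0,"dy":-35,"dz":130,"claw":0},{"ax":-63,"ay":0,"az":0,"dx":0,"dy":-35,"dz":130,"claw":0}]' 40
python3 -m crank '[{"ax":-9,"ay":0,"az":0,"dx":0,"dy":4,"dz":-5,"claw":0},{"ax":-18,"ay":0,"az":0,"dx":0,"dy":4,"dz":-10,"claw":0},{"ax":-25,"ay":0,"az":0,"dx":0,"dy":4,"dz":-10,"claw":0},{"ax":-25,"ay":0,"az":0,"dx":0,"dy":4,"dz":-10,"claw":0}]' 40
python3 - <<'E'
from h import *
p=ctrl.read_camera('wrist');save(p,'wrist30.png')
v,_=fitch([p],(490,155),H=60,half=(30,20));print(v)
plan((v[0],v[1]+4,35,90,-25))
E
```

```text
t: 49.2
ee_pos: [489.8, 138.4, 151.2]
tcp_rot: [[0.002, 0.002, -1.0], [1.0, 0.029, 0.002], [0.029, -1.0, -0.002]]
ft_force: [-0.5, -0.2, -0.3]
finger_gap: 85.5
t: 49.7
ee_pos: [489.4, 143.7, 140.3]
tcp_rot: [[-0.001, 0.001, -1.0], [0.918, -0.397, -0.001], [-0.397, -0.918, -0.001]]
ft_force: [-0.1, 0.1, 1.0]
finger_gap: 85.9
[ 4.9098e+02  1.5616e+02 -8.5000e-01  1.1000e-01]
(np.float64(490.98), np.float64(160.16), 35, 90, -25) turn ax,ay,az [-1.8  0.1 -0. ] | 2 d [   1.4    6.  -129.3] tcp [491.  149.2  11.4]
J [ 0.33  0.4  -0.16  1.15 -0.38 -1.21] tcp [489.6 143.2 140.7] gap 85.20515143641103 t 49.75
```

View pics/wrist30.png

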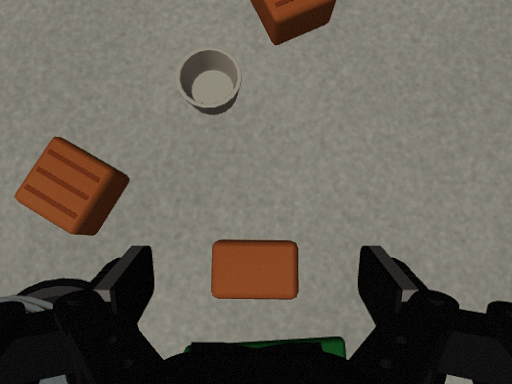

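```bash
python3 -m crank '[{"ax":-1.8,"ay":0,"az":0,"dx":1,"dy":6,"dz":-60,"claw":0},{"ax":-1.8,"ay":0,"az":0,"dx":1,"dy":6,"dz":-110,"claw":0},{"ax":-1.8,"ay":0,"az":0,"dx":1,"dy":6,"dz":-129,"claw":0},{"ax":-1.8,"ay":0,"az":0,"dx":1,"dy":6,"dz":-129,"claw":0},{"ax":-1.8,"ay":0,"az":0,"dx":1,"dy":6,"dz":-129,"claw":255},{"ax":-1.8,"ay":0,"az":0,"dx":1,"dy":6,"dz":-129,"claw":255},{"ax":-1.8,"ay":0,"az":0,"dx":1,"dy":6,"dz":-129,"claw":255},{"ax":-1.8,"ay":0,"az":0,"dx":1,"dy":6,"dz":-129,"claw":255}]' 40
python3 -m crank '[{"ax":0,"ay":0,"az":0,"dx":0,"dy":0,"dz":20,"claw":255},{"ax":0,"ay":0,"az":0,"dx":0,"dy":-10,"dz":70,"claw":255},{"ax":0,"ay":0,"az":0,"dx":0,"dy":-40,"dz":120,"claw":255},{"ax":0,"ay":0,"az":0,"dx":0,"dy":-50,"dz":150,"claw":255}]' 40
python3 - <<'E'
from h import *
from kin import full
plan((490,0,190,0,-25),(460,-200,170,-90,-25),(444,-360,100,-93,65))
for w in [(490,0,190,0,-25),(460,-200,170,-90,-25),(444,-360,110,-93,20),(444,-368,100,-93,65),(444,-368,36,-93,65)]: print(w,full(w[:3],*w[3:]))
E
```

```text
t: 50.75
ee_pos: [491.3, 149.2, 13.2]
tcp_rot: [[0.001, 0.003, -1.0], [0.906, -0.423, -0.0], [-0.423, -0.906, -0.004]]
ft_force: [-0.7, -0.7, 5.6]
finger_gap: 59.2
t: 51.25
ee_pos: [491.7, 98.3, 166.5]
tcp_rot: [[0.004, 0.006, -1.0], [0.907, -0.422, 0.001], [-0.422, -0.907, -0.007]]
ft_force: [-0.5, 0.3, -1.3]
finger_gap: 59.4
(490, 0, 190, 0, -25) turn ax,ay,az [  0.3   0.4 -90. ] | 90 d [-12.7 -98.3  -0. ] tcp [479.    0.  166.4]
(460, -200, 170, -90, -25) turn ax,ay,az [ 6.0e-01  1.0e-01 -1.8e+02] | 180 d [ -31.7 -287.3  -20. ] tcp [ 460.  -189.   146.4]
(444, -360, 100, -93, 65) turn ax,ay,az [  2.9 125.9 126.1] | 178 d [ -48.9 -481.8  -77.5] tcp [ 442.8 -383.5   89. ]
J [ 0.27  0.35 -0.17  1.16 -0.42 -1.28] tcp [491.7  98.3 166.5] gap 59.43797159847719 t 51.25
(490, 0, 190, 0, -25) (array([-0.13,  0.53,  0.1 ,  1.57, -0.06, -0.12]), np.float64(0.0))
(460, -200, 170, -90, -25) (array([-0.74,  0.44, -0.1 ,  1.34,  0.32,  0.78]), np.float64(0.0))
(444, -360, 110, -93, 20) (array([-0.7 ,  0.33, -0.44,  0.59, -0.28,  0.9 ]), np.float64(0.0))
(444, -368, 100, -93, 65) (array([-0.45,  0.49, -0.93, -0.53, -0.99,  0.79]), np.float64(0.0))
(444, -368, 36, -93, 65) (array([-0.45,  0.65, -0.98, -0.75, -0.99,  0.79]), np.float64(0.0))
```

```bash
python3 -m crank '[{"ax":0,"ay":0,"az":-9,"dx":-2,"dy":-15,"dz":0,"claw":255},{"ax":0,"ay":0,"az":-18,"dx":-4,"dy":-30,"dz":0,"claw":255},{"ax":0,"ay":0,"az":-27,"dx":-5,"dy":-45,"dz":0,"claw":255},{"ax":0,"ay":0,"az":-36,"dx":-6,"dy":-60,"dz":0,"claw":255},{"ax":0,"ay":0,"az":-45,"dx":-7,"dy":-75,"dz":0,"claw":255},{"ax":0,"ay":0,"az":-55,"dx":-8,"dy":-90,"dz":0,"claw":255},{"ax":0,"ay":0,"az":-65,"dx":-9,"dy":-105,"dz":0,"claw":255},{"ax":0,"ay":0,"az":-75,"dx":-10,"dy":-120,"dz":0,"claw":255},{"ax":0,"ay":0,"az":-85,"dx":-12,"dy":-135,"dz":0,"claw":255},{"ax":0,"ay":0,"az":-95,"dx":-14,"dy":-150,"dz":0,"claw":255},{"ax":0,"ay":0,"az":-105,"dx":-16,"dy":-165,"dz":0,"claw":255},{"ax":0,"ay":0,"az":-115,"dx":-18,"dy":-180,"dz":0,"claw":255}]' 40
python3 - <<'E'
from h import *
plan((460,-200,170,-90,-25),(444,-300,150,-93,-25))
E
```

```text
t: 52.75
ee_pos: [474.0, -82.4, 167.3]
tcp_rot: [[0.819, -0.382, 0.429], [-0.391, 0.175, 0.903], [-0.42, -0.907, -0.007]]
ft_force: [0.4, -0.3, -1.5]
finger_gap: 59.5
(460, -200, 170, -90, -25) turn ax,ay,az [  0.4  -0.3 -64.6] | 65 d [ -14.  -106.6  -20.9] tcp [ 460.  -189.   146.4]
(444, -300, 150, -93, -25) turn ax,ay,az [  0.3  -0.3 -67.6] | 68 d [ -29.4 -206.6  -40.9] tcp [ 444.6 -289.   126.4]
J [-0.36  0.53  0.1   1.57  0.03  0.08] tcp [474.  -82.4 167.3] gap 59.487723172597114 t 52.75
```

```bash
python3 -m crank '[{"ax":0,"ay":0,"az":-9.7,"dx":-4,"dy":-30,"dz":0,"claw":255},{"ax":0,"ay":0,"az":-19,"dx":-8,"dy":-60,"dz":0,"claw":255},{"ax":0,"ay":0,"az":-29,"dx":-12,"dy":-90,"dz":0,"claw":255},{"ax":0,"ay":0,"az":-39,"dx":-16,"dy":-120,"dz":0,"claw":255},{"ax":0,"ay":0,"az":-48,"dx":-20,"dy":-150,"dz":-5,"claw":255},{"ax":0,"ay":0,"az":-58,"dx":-25,"dy":-180,"dz":-10,"claw":255},{"ax":0,"ay":0,"az":-67.6,"dx":-29,"dy":-206,"dz":-20,"claw":255},{"ax":0,"ay":0,"az":-67.6,"dx":-29,"dy":-206,"dz":-20,"claw":255}]' 40
python3 - <<'E'
from h import *
plan((444,-340,110,-93,65),(444,-369,37,-93,65))
E
```

```text
t: 53.75
ee_pos: [444.1, -290.1, 147.7]
tcp_rot: [[-0.053, 0.018, 0.998], [-0.906, 0.419, -0.056], [-0.419, -0.908, -0.006]]
ft_force: [0.5, 0.6, -2.0]
finger_gap: 59.4
(444, -340, 110, -93, 65) turn ax,ay,az [-89.7   4.6   0.4] | 90 d [ -1.3 -73.4 -48.7] tcp [ 442.8 -363.5   99. ]
(444, -369, 37, -93, 65) turn ax,ay,az [-89.7   4.6   0.4] | 90 d [  -1.3 -102.4 -121.7] tcp [ 442.8 -392.5   26. ]
J [-0.89  0.52  0.04  1.42  0.28  0.69] tcp [ 444.1 -290.1  147.7] gap 59.43227158293563 t 53.75
```

```bash
python3 -m crank '[{"ax":-9,"ay":0.5,"az":0,"dx":0,"dy":-10,"dz":0,"claw":255},{"ax":-18,"ay":0.9,"az":0,"dx":0,"dy":-20,"dz":0,"claw":255},{"ax":-27,"ay":1.4,"az":0,"dx":0,"dy":-30,"dz":-5,"claw":255},{"ax":-36,"ay":1.8,"az":0,"dx":0,"dy":-40,"dz":-10,"claw":255},{"ax":-45,"ay":2.3,"az":0,"dx":0,"dy":-50,"dz":-15,"claw":255},{"ax":-54,"ay":2.8,"az":0,"dx":0,"dy":-60,"dz":-20,"claw":255},{"ax":-63,"ay":3.2,"az":0,"dx":0,"dy":-70,"dz":-30,"claw":255},{"ax":-72,"ay":3.7,"az":0,"dx":0,"dy":-80,"dz":-40,"claw":255},{"ax":-81,"ay":4.1,"az":0,"dx":-1,"dy":-90,"dz":-50,"claw":255},{"ax":-89.7,"ay":4.6,"az":0.4,"dx":-1,"dy":-100,"dz":-60,"claw":255},{"ax":-89.7,"ay":4.6,"az":0.4,"dx":-1,"dy":-102,"dz":-75,"claw":255},{"ax":-89.7,"ay":4.6,"az":0.4,"dx":-1,"dy":-102,"dz":-85,"claw":255}]' 40
python3 - <<'E'
from h import *
for n in ('scene','side'):
    p=ctrl.read_camera(n);save(p,n+'31.png')
cv2.imwrite('pics/c31.png',cv2.resize(cv2.hconcat([cv2.imread('pics/side31.png')[100:220,230:350],cv2.imread('pics/scene31.png')[150:270,100:220]]),None,fx=3.2,fy=3.2))
plan((444,-369,37,-93,65))
E
```

```text
t: 55.25
ee_pos: [443.1, -391.0, 61.1]
tcp_rot: [[-0.019, -0.047, 0.999], [-0.423, -0.905, -0.05], [0.906, -0.424, -0.003]]
ft_force: [-0.3, -0.1, -1.6]
finger_gap: 59.8
(444, -369, 37, -93, 65) turn ax,ay,az [-0.1 -0.1 -0.1] | 0 d [ -0.6  -1.  -35.7] tcp [ 442.8 -392.5   26. ]
J [-0.46  0.55 -0.95 -0.63 -0.98  0.78] tcp [ 443.4 -391.5   61.7] gap 59.48538788859874 t 55.35
```

View pics/c31.png

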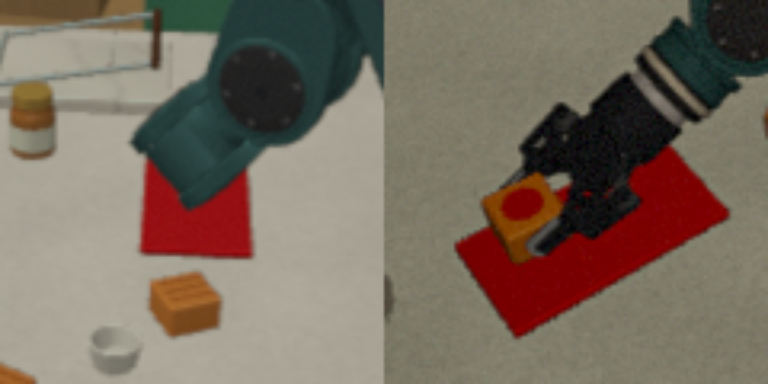

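```bash
python3 -m crank '[{"ax":0,"ay":0,"az":0,"dx":0,"dy":0,"dz":-20,"claw":255},{"ax":0,"ay":0,"az":0,"dx":0,"dy":0,"dz":-30,"claw":255},{"ax":0,"ay":0,"az":0,"dx":0,"dy":0,"dz":-35,"claw":255},{"ax":0,"ay":0,"az":0,"dx":0,"dy":0,"dz":-38,"claw":255},{"ax":0,"ay":0,"az":0,"dx":0,"dy":0,"dz":-38,"claw":255}]' 40
```

```text
t: 55.98
ee_pos: [443.7, -391.8, 24.7]
tcp_rot: [[-0.021, -0.047, 0.999], [-0.423, -0.905, -0.052], [0.906, -0.423, -0.001]]
ft_force: [-0.8, 1.5, 4.6]
finger_gap: 59.9
```

Light contact. I'll release and retreat.

```bash
python3 -m crank '[{"ax":0,"ay":0,"az":0,"dx":0,"dy":0,"dz":0,"claw":150},{"ax":0,"ay":0,"az":0,"dx":0,"dy":0,"dz":0,"claw":50},{"ax":0,"ay":0,"az":0,"dx":0,"dy":0,"dz":1,"claw":50},{"ax":0,"ay":0,"az":0,"dx":0,"dy":15,"dz":8,"claw":50},{"ax":0,"ay":0,"az":0,"dx":0,"dy":50,"dz":30,"claw":0},{"ax":0,"ay":0,"az":0,"dx":0,"dy":70,"dz":85,"claw":0},{"ax":10,"ay":0,"az":0,"dx":0,"dy":90,"dz":130,"claw":0},{"ax":20,"ay":0,"az":0,"dx":0,"dy":110,"dz":150,"claw":0},{"ax":30,"ay":-1,"az":0,"dx":0,"dy":130,"dz":150,"claw":0},{"ax":40,"ay":-2,"az":0,"dx":5,"dy":150,"dz":150,"claw":0},{"ax":50,"ay":-2,"az":0,"dx":10,"dy":170,"dz":150,"claw":0}]' 40
python3 - <<'E'
from h import *
for n in ('scene','side'):
    p=ctrl.read_camera(n);save(p,n+'32.png')
    print(n,fitch([p],(444,-375),z0=12))
    for r in ctrl.landmark_of(p,'cheese_1'): print(n,round(r['p'],2),np.round(toworld(p,r['centre'])))
cv2.imwrite('pics/c32.png',cv2.resize(cv2.hconcat([cv2.imread('pics/side32.png')[100:220,230:350],cv2.imread('pics/scene32.png')[150:270,100:220]]),None,fx=3.2,fy=3.2))
plan((460,-82,155,-64,-25))
E
```

```text
t: 57.35
ee_pos: [453.9, -220.0, 176.4]
tcp_rot: [[-0.04, -0.024, 0.999], [-0.906, -0.42, -0.046], [0.421, -0.907, -0.005]]
ft_force: [1.0, 0.2, -1.1]
finger_gap: 85.6
scene (array([ 4.4370e+02, -3.7384e+02, -6.0900e+00,  2.4000e-01]), 1)
scene 0.93 [457. -83.  -5.]
scene 0.85 [ 440. -375.   50.]
scene 0.61 [467. 389.  56.]
scene 0.35 [527.   6.   3.]
side (array([ 4.4720e+02, -3.7668e+02,  5.2000e-01,  1.8000e-01]), 1)
side 0.72 [476. 381.  50.]
side 0.62 [638.  95.  -2.]
side 0.55 [460. -81.  -6.]
side 0.52 [ 448. -380.   52.]
(460, -82, 155, -64, -25) turn ax,ay,az [50.   9.9 26.7] | 57 d [  2.  150.7 -43.1] tcp [455.2 -72.1 131.4]
J [-0.39  0.19 -0.4   0.84 -0.42  1.2 ] tcp [ 453.2 -222.8  174.5] gap 85.54171080729223 t 57.55
```

View pics/c32.png

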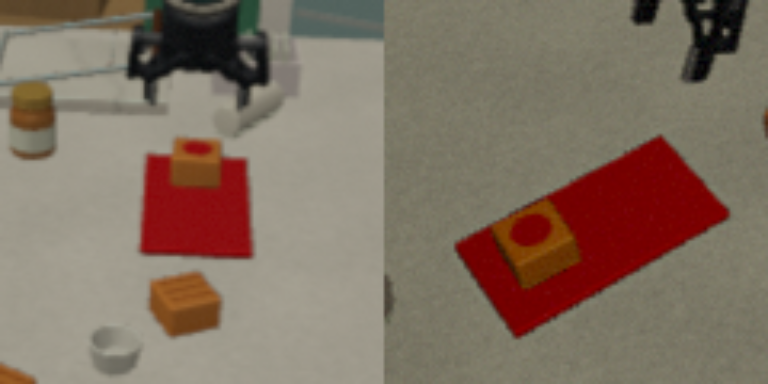

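```bash
python3 -m crank '[{"ax":8.3,"ay":1.6,"az":4.4,"dx":0,"dy":25,"dz":-5,"claw":0},{"ax":16.7,"ay":3.3,"az":8.9,"dx":0,"dy":50,"dz":-10,"claw":0},{"ax":25,"ay":5,"az":13.3,"dx":1,"dy":75,"dz":-15,"claw":0},{"ax":33.3,"ay":6.6,"az":17.8,"dx":1,"dy":100,"dz":-25,"claw":0},{"ax":41.7,"ay":8.2,"az":22.2,"dx":2,"dy":125,"dz":-35,"claw":0},{"ax":50,"ay":9.9,"az":26.7,"dx":2,"dy":151,"dz":-43,"claw":0},{"ax":50,"ay":9.9,"az":26.7,"dx":2,"dy":151,"dz":-43,"claw":0},{"ax":50,"ay":9.9,"az":26.7,"dx":2,"dy":151,"dz":-43,"claw":0}]' 40
python3 - <<'E'
from h import *
from kin import full
p=ctrl.read_camera('wrist');save(p,'wrist33.png')
v,_=fitch([p],(460,-82));print(v)
plan((v[0],v[1],25,v[2]-90,-25))
for l in (-25,20,65): print(full((490,-150,30),-90,l))
E
```

```text
t: 58.55
ee_pos: [454.7, -72.2, 130.9]
tcp_rot: [[0.397, -0.186, 0.899], [-0.816, 0.376, 0.439], [-0.42, -0.908, -0.003]]
ft_force: [0.2, 0.3, 0.4]
finger_gap: 85.3
[ 4.5882e+02 -8.1540e+01  2.6270e+01  8.0000e-02]
(np.float64(458.82), np.float64(-81.54), 25, np.float64(-63.730000000000004), -25) turn ax,ay,az [0.2 0.  0.2] | 0 d [  -0.9    0.4 -130. ] tcp [454.  -71.7   1.4]
J [-0.49  0.44 -0.16  1.34  0.25  0.58] tcp [454.8 -72.1 131.4] gap 85.31134960223173 t 58.6
(array([-0.63,  0.56, -0.31,  0.97,  0.35,  0.89]), np.float64(0.0))
(array([-0.29,  0.4 , -0.59,  0.48, -0.33,  1.27]), np.float64(0.0))
(array([ 0.01,  0.65, -0.66,  0.29, -1.13,  1.61]), np.float64(0.0))
```

View pics/wrist33.png

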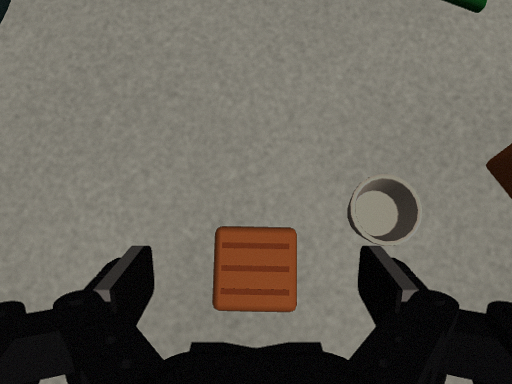

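```bash
python3 -m crank '[{"ax":0,"ay":0,"az":0,"dx":-1,"dy":0,"dz":-60,"claw":0},{"ax":0,"ay":0,"az":0,"dx":-1,"dy":0,"dz":-110,"claw":0},{"ax":0,"ay":0,"az":0,"dx":-1,"dy":0,"dz":-129,"claw":0},{"ax":0,"ay":0,"az":0,"dx":-1,"dy":0,"dz":-129,"claw":0},{"ax":0,"ay":0,"az":0,"dx":-1,"dy":0,"dz":-129,"claw":255},{"ax":0,"ay":0,"az":0,"dx":-1,"dy":0,"dz":-129,"claw":255},{"ax":0,"ay":0,"az":0,"dx":-1,"dy":0,"dz":-129,"claw":255},{"ax":0,"ay":0,"az":0,"dx":-1,"dy":0,"dz":-129,"claw":255}]' 40
python3 -m crank '[{"ax":0,"ay":0,"az":0,"dx":0,"dy":0,"dz":20,"claw":255},{"ax":0,"ay":0,"az":0,"dx":0,"dy":0,"dz":70,"claw":255},{"ax":0,"ay":0,"az":0,"dx":0,"dy":0,"dz":110,"claw":255},{"ax":0,"ay":0,"az":0,"dx":0,"dy":0,"dz":110,"claw":255}]' 40
python3 - <<'E'
from h import *
plan((490,-145,110,-90,65))
E
```

```text
t: 59.6
ee_pos: [454.5, -72.6, 3.8]
tcp_rot: [[0.398, -0.184, 0.899], [-0.817, 0.375, 0.439], [-0.418, -0.909, -0.001]]
ft_force: [-0.5, -1.7, 9.9]
finger_gap: 59.6
t: 60.1
ee_pos: [455.8, -73.3, 116.5]
tcp_rot: [[0.401, -0.179, 0.899], [-0.818, 0.372, 0.439], [-0.413, -0.911, 0.003]]
ft_force: [0.1, -0.0, -2.8]
finger_gap: 59.5
(490, -145, 110, -90, 65) turn ax,ay,az [-87.7 -20.1 -20.6] | 92 d [ 34.2 -95.2 -17.5] tcp [ 490.  -168.6   99. ]
J [-0.49  0.45 -0.18  1.29  0.25  0.58] tcp [455.8 -73.3 116.5] gap 59.45242755150101 t 60.1
```

```bash
python3 -m crank '[{"ax":-8.8,"ay":-2,"az":-2.1,"dx":3,"dy":-9,"dz":0,"claw":255},{"ax":-17.5,"ay":-4,"az":-4.1,"dx":7,"dy":-18,"dz":0,"claw":255},{"ax":-26.3,"ay":-6,"az":-6.2,"dx":10,"dy":-27,"dz":0,"claw":255},{"ax":-35,"ay":-8,"az":-8.2,"dx":14,"dy":-37,"dz":0,"claw":255},{"ax":-43.9,"ay":-10,"az":-10.3,"dx":17,"dy":-47,"dz":0,"claw":255},{"ax":-52.6,"ay":-12,"az":-12.4,"dx":20,"dy":-57,"dz":0,"claw":255},{"ax":-61.4,"ay":-14,"az":-14.4,"dx":24,"dy":-67,"dz":-5,"claw":255},{"ax":-70.2,"ay":-16,"az":-16.5,"dx":28,"dy":-77,"dz":-10,"claw":255},{"ax":-79,"ay":-18,"az":-18.5,"dx":31,"dy":-86,"dz":-15,"claw":255},{"ax":-87.7,"ay":-20.1,"az":-20.6,"dx":34,"dy":-95,"dz":-20,"claw":255},{"ax":-87.7,"ay":-20.1,"az":-20.6,"dx":34,"dy":-95,"dz":-35,"claw":255},{"ax":-87.7,"ay":-20.1,"az":-20.6,"dx":34,"dy":-95,"dz":-50,"claw":255}]' 40
python3 - <<'E'
from h import *
p=ctrl.read_camera('scene');save(p,'scene34.png')
cv2.imwrite('pics/c34.png',cv2.resize(p['image'][130:250,140:300,::-1],None,fx=4,fy=4))
plan((490,-145,30,-90,65))
E
```

```text
t: 61.6
ee_pos: [489.5, -168.1, 65.3]
tcp_rot: [[0.001, -0.0, 1.0], [-0.424, -0.906, 0.0], [0.906, -0.424, -0.001]]
ft_force: [-0.2, -0.2, -1.4]
finger_gap: 59.7
(490, -145, 30, -90, 65) turn ax,ay,az [-0.1 -0.2  0. ] | 0 d [  1.   -0.4 -44.9] tcp [ 490.  -168.6   19. ]
J [ 0.02  0.57 -0.62  0.42 -1.13  1.62] tcp [ 489.  -168.2   63.9] gap 59.75533223067869 t 61.65
```

View pics/c34.png

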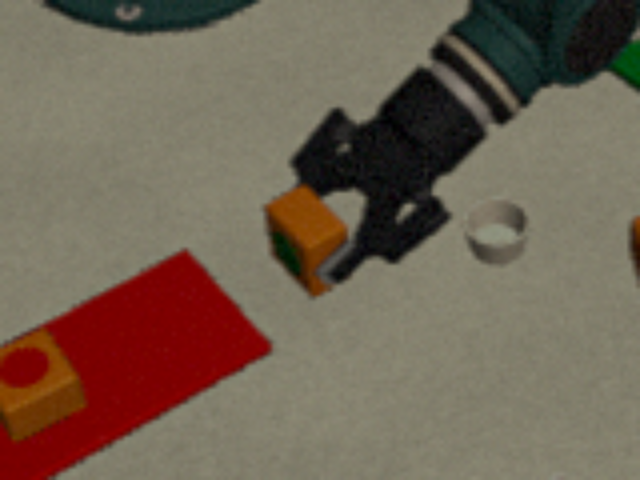

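Green disc. I'll stand it here.

```bash
python3 -m crank '[{"ax":0,"ay":0,"az":0,"dx":0,"dy":0,"dz":-25,"claw":255},{"ax":0,"ay":0,"az":0,"dx":0,"dy":0,"dz":-40,"claw":255},{"ax":0,"ay":0,"az":0,"dx":0,"dy":0,"dz":-44,"claw":255},{"ax":0,"ay":0,"az":0,"dx":0,"dy":0,"dz":-46,"claw":255},{"ax":0,"ay":0,"az":0,"dx":0,"dy":0,"dz":-46,"claw":255}]' 40
```

```text
t: 62.28
ee_pos: [488.8, -168.5, 19.9]
tcp_rot: [[0.003, -0.001, 1.0], [-0.421, -0.907, 0.0], [0.907, -0.421, -0.003]]
ft_force: [-4.8, 3.0, 13.0]
finger_gap: 59.6
```

```bash
python3 -m crank '[{"ax":0,"ay":0,"az":0,"dx":0,"dy":0,"dz":1,"claw":150},{"ax":0,"ay":0,"az":0,"dx":0,"dy":0,"dz":1,"claw":0},{"ax":0,"ay":0,"az":0,"dx":0,"dy":0,"dz":1,"claw":0},{"ax":0,"ay":0,"az":0,"dx":0,"dy":10,"dz":30,"claw":0},{"ax":0,"ay":0,"az":0,"dx":0,"dy":20,"dz":90,"claw":0},{"ax":9,"ay":0,"az":0,"dx":0,"dy":25,"dz":130,"claw":0},{"ax":18,"ay":0,"az":0,"dx":0,"dy":30,"dz":130,"claw":0},{"ax":27,"ay":0,"az":0,"dx":0,"dy":35,"dz":130,"claw":0},{"ax":36,"ay":0,"az":0,"dx":0,"dy":35,"dz":130,"claw":0},{"ax":45,"ay":0,"az":0,"dx":0,"dy":35,"dz":130,"claw":0},{"ax":54,"ay":0,"az":0,"dx":0,"dy":35,"dz":130,"claw":0},{"ax":63,"ay":0,"az":0,"dx":0,"dy":35,"dz":130,"claw":0}]' 40
python3 -m crank '[{"ax":9,"ay":0,"az":0,"dx":0,"dy":-2,"dz":-5,"claw":0},{"ax":18,"ay":0,"az":0,"dx":0,"dy":-4,"dz":-10,"claw":0},{"ax":25,"ay":0,"az":0,"dx":0,"dy":-4,"dz":-10,"claw":0},{"ax":25,"ay":0,"az":0,"dx":0,"dy":-4,"dz":-10,"claw":0}]' 40
python3 - <<'E'
from h import *
p=ctrl.read_camera('wrist');save(p,'wrist35.png')
v,_=fitch([p],(489,-150),H=60,half=(30,20));print(v)
plan((v[0],v[1]-4,35,-90,-25))
E
```

```text
t: 63.78
ee_pos: [489.0, -133.5, 150.7]
tcp_rot: [[0.003, 0.001, 1.0], [-0.999, -0.032, 0.003], [0.032, -0.999, 0.001]]
ft_force: [0.3, 0.9, -0.9]
finger_gap: 85.6
t: 64.28
ee_pos: [488.7, -138.9, 139.5]
tcp_rot: [[-0.001, 0.0, 1.0], [-0.919, 0.394, -0.001], [-0.394, -0.919, -0.0]]
ft_force: [0.2, 0.4, -0.7]
finger_gap: 85.6
[ 4.8979e+02 -1.5033e+02  4.5000e-01  1.0000e-01]
(np.float64(489.79), np.float64(-154.33), 35, -90, -25) turn ax,ay,az [ 1.9  0.  -0. ] | 2 d [   1.    -5.1 -128.6] tcp [ 489.8 -143.3   11.4]
J [-0.62  0.42 -0.14  1.25  0.32  0.91] tcp [ 488.8 -138.3  140. ] gap 85.2998220184748 t 64.325
```

View pics/wrist35.png

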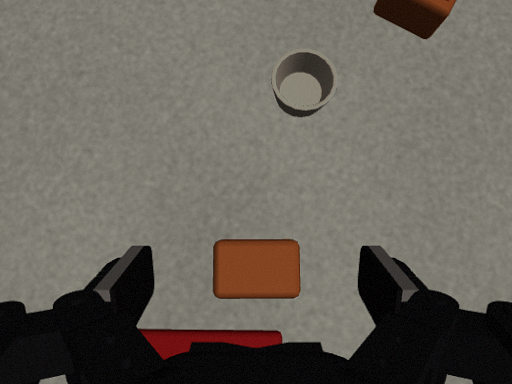

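Standing. I'll regrasp it and lift.

```bash
python3 -m crank '[{"ax":1.9,"ay":0,"az":0,"dx":1,"dy":-5,"dz":-60,"claw":0},{"ax":1.9,"ay":0,"az":0,"dx":1,"dy":-5,"dz":-110,"claw":0},{"ax":1.9,"ay":0,"az":0,"dx":1,"dy":-5,"dz":-128,"claw":0},{"ax":1.9,"ay":0,"az":0,"dx":1,"dy":-5,"dz":-128,"claw":0},{"ax":1.9,"ay":0,"az":0,"dx":1,"dy":-5,"dz":-128,"claw":255},{"ax":1.9,"ay":0,"az":0,"dx":1,"dy":-5,"dz":-128,"claw":255},{"ax":1.9,"ay":0,"az":0,"dx":1,"dy":-5,"dz":-128,"claw":255},{"ax":1.9,"ay":0,"az":0,"dx":1,"dy":-5,"dz":-128,"claw":255}]' 40
python3 -m crank '[{"ax":0,"ay":0,"az":0,"dx":0,"dy":0,"dz":20,"claw":255},{"ax":0,"ay":0,"az":0,"dx":0,"dy":10,"dz":70,"claw":255},{"ax":0,"ay":0,"az":9,"dx":0,"dy":40,"dz":120,"claw":255},{"ax":0,"ay":0,"az":19,"dx":0,"dy":60,"dz":150,"claw":255},{"ax":0,"ay":0,"az":29,"dx":0,"dy":75,"dz":150,"claw":255},{"ax":0,"ay":0,"az":39,"dx":0,"dy":90,"dz":150,"claw":255},{"ax":0,"ay":0,"az":49,"dx":0,"dy":105,"dz":150,"claw":255},{"ax":0,"ay":0,"az":59,"dx":0,"dy":120,"dz":150,"claw":255},{"ax":0,"ay":0,"az":69,"dx":0,"dy":140,"dz":150,"claw":255},{"ax":0,"ay":0,"az":79,"dx":0,"dy":160,"dz":150,"claw":255},{"ax":0,"ay":0,"az":89,"dx":0,"dy":180,"dz":150,"claw":255},{"ax":0,"ay":0,"az":99,"dx":0,"dy":200,"dz":150,"claw":255}]' 40
python3 - <<'E'
from h import *
from kin import full
plan((478,200,170,93,-25))
for l in (-25,20,65): print(full((478,267,100),93,l),full((478,267,36),93,l))
E
```

```text
t: 65.32
ee_pos: [490.4, -143.4, 13.4]
tcp_rot: [[0.002, 0.002, 1.0], [-0.907, 0.421, 0.001], [-0.421, -0.907, 0.002]]
ft_force: [0.2, 0.7, 7.6]
finger_gap: 59.7
t: 66.82
ee_pos: [490.7, 57.3, 164.2]
tcp_rot: [[0.895, -0.414, -0.163], [0.149, -0.067, 0.987], [-0.42, -0.908, 0.002]]
ft_force: [0.3, 0.4, -1.6]
finger_gap: 59.7
(478, 200, 170, 93, -25) turn ax,ay,az [-0.2  0.  83.6] | 84 d [-12.1 131.7 -17.7] tcp [478.6 189.  146.4]
J [-0.01  0.56  0.14  1.58 -0.07 -0.16] tcp [490.7  57.3 164.2] gap 59.702573297720555 t 66.825
(array([ 0.54,  0.55, -0.1 ,  1.14, -0.38, -1.04]), np.float64(0.0)) (array([ 0.54,  0.61, -0.19,  0.99, -0.38, -1.04]), np.float64(0.0))
(array([ 0.19,  0.35, -0.42,  0.75,  0.35, -1.42]), np.float64(0.0)) (array([ 0.19,  0.43, -0.51,  0.58,  0.35, -1.42]), np.float64(0.0))
(array([-0.1 ,  0.57, -0.52,  0.8 ,  1.11, -1.93]), np.float64(0.0)) (array([-0.1 ,  0.67, -0.57,  0.65,  1.11, -1.93]), np.float64(0.0))
```

```bash
python3 -m crank '[{"ax":0,"ay":0,"az":9.5,"dx":-1,"dy":15,"dz":0,"claw":255},{"ax":0,"ay":0,"az":19,"dx":-2,"dy":30,"dz":0,"claw":255},{"ax":0,"ay":0,"az":28,"dx":-3,"dy":45,"dz":0,"claw":255},{"ax":0,"ay":0,"az":37,"dx":-4,"dy":60,"dz":0,"claw":255},{"ax":0,"ay":0,"az":47,"dx":-6,"dy":75,"dz":0,"claw":255},{"ax":0,"ay":0,"az":56,"dx":-8,"dy":90,"dz":0,"claw":255},{"ax":0,"ay":0,"az":65,"dx":-9,"dy":105,"dz":0,"claw":255},{"ax":0,"ay":0,"az":75,"dx":-11,"dy":120,"dz":0,"claw":255},{"ax":0,"ay":0,"az":83.6,"dx":-12,"dy":132,"dz":0,"claw":255},{"ax":0,"ay":0,"az":83.6,"dx":-12,"dy":132,"dz":0,"claw":255}]' 40
python3 - <<'E'
from h import *
plan((478,240,110,93,65),(478,266,37,93,65))
p=ctrl.read_camera('side');save(p,'side36.png');print([(round(r['p'],2),np.round(toworld(p,r['centre'])).tolist()) for r in ctrl.landmark_of(p,'cheese_1')])
E
```

```text
t: 68.08
ee_pos: [478.0, 190.1, 165.3]
tcp_rot: [[-0.049, 0.022, -0.999], [0.907, -0.418, -0.054], [-0.419, -0.908, -0.0]]
ft_force: [0.1, -0.4, -2.5]
finger_gap: 59.7
(478, 240, 110, 93, 65) turn ax,ay,az [89.6  4.8 -0.1] | 90 d [ -1.2  73.4 -66.3] tcp [476.8 263.5  99. ]
(478, 266, 37, 93, 65) turn ax,ay,az [89.6  4.8 -0.1] | 90 d [  -1.2   99.4 -139.3] tcp [476.8 289.5  26. ]
J [ 0.44  0.41 -0.08  1.25 -0.4  -1.15] tcp [478.  190.1 165.3] gap 59.73067626311929 t 68.075
[(0.83, [474.0, 383.0, 52.0]), (0.73, [637.0, 95.0, -2.0]), (0.65, [476.0, 217.0, 180.0])]
```

```bash
python3 -m crank '[{"ax":9,"ay":0.5,"az":0,"dx":0,"dy":10,"dz":0,"claw":255},{"ax":18,"ay":1,"az":0,"dx":0,"dy":20,"dz":0,"claw":255},{"ax":27,"ay":1.4,"az":0,"dx":0,"dy":30,"dz":0,"claw":255},{"ax":36,"ay":1.9,"az":0,"dx":0,"dy":40,"dz":0,"claw":255},{"ax":45,"ay":2.4,"az":0,"dx":0,"dy":50,"dz":-10,"claw":255},{"ax":54,"ay":2.9,"az":0,"dx":0,"dy":60,"dz":-20,"claw":255},{"ax":63,"ay":3.4,"az":0,"dx":-1,"dy":70,"dz":-30,"claw":255},{"ax":72,"ay":3.8,"az":0,"dx":-1,"dy":80,"dz":-45,"claw":255},{"ax":81,"ay":4.3,"az":0,"dx":-1,"dy":90,"dz":-60,"claw":255},{"ax":89.6,"ay":4.8,"az":0,"dx":-1,"dy":99,"dz":-75,"claw":255},{"ax":89.6,"ay":4.8,"az":0,"dx":-1,"dy":99,"dz":-90,"claw":255},{"ax":89.6,"ay":4.8,"az":0,"dx":-1,"dy":99,"dz":-105,"claw":255}]' 40
python3 - <<'E'
from h import *
for n in ('scene','side'):
    p=ctrl.read_camera(n);save(p,n+'37.png')
cv2.imwrite('pics/c37.png',cv2.resize(cv2.hconcat([cv2.imread('pics/side37.png')[200:340,200:340],cv2.imread('pics/scene37.png')[70:210,250:390]]),None,fx=2.8,fy=2.8))
plan((478,266,37,93,65))
E
```

```text
t: 69.68
ee_pos: [478.4, 287.8, 59.0]
tcp_rot: [[-0.019, -0.05, -0.999], [0.426, 0.903, -0.054], [0.904, -0.427, 0.005]]
ft_force: [0.3, 0.2, -1.2]
finger_gap: 59.8
(478, 266, 37, 93, 65) turn ax,ay,az [ 0.2 -0.3 -0.1] | 0 d [ -0.9   1.3 -33.2] tcp [476.8 289.5  26. ]
J [-0.1   0.62 -0.54  0.73  1.1  -1.93] tcp [477.7 288.2  59.2] gap 59.52992443465625 t 69.775
```

View pics/c37.png

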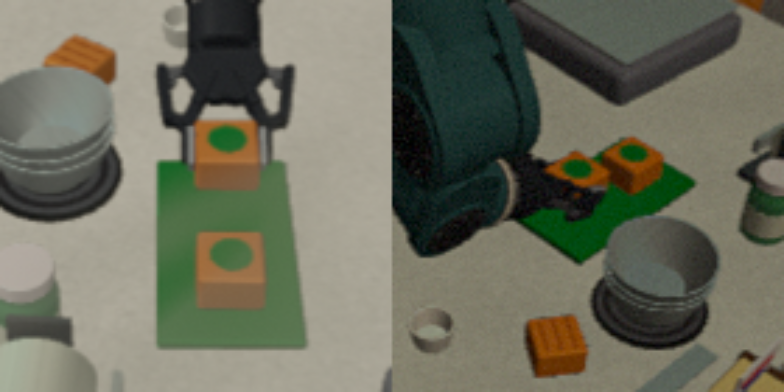

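```bash
python3 -m crank '[{"ax":0,"ay":0,"az":0,"dx":-1,"dy":3,"dz":-18,"claw":255},{"ax":0,"ay":0,"az":0,"dx":-1,"dy":3,"dz":-28,"claw":255},{"ax":0,"ay":0,"az":0,"dx":-1,"dy":3,"dz":-33,"claw":255},{"ax":0,"ay":0,"az":0,"dx":-1,"dy":3,"dz":-36,"claw":255},{"ax":0,"ay":0,"az":0,"dx":-1,"dy":3,"dz":-36,"claw":255}]' 40
```

```text
t: 70.4
ee_pos: [476.9, 291.3, 24.0]
tcp_rot: [[-0.019, -0.051, -0.999], [0.424, 0.904, -0.054], [0.905, -0.425, 0.004]]
ft_force: [-2.0, -0.5, 4.7]
finger_gap: 59.4
```

```bash
python3 -m crank '[{"ax":0,"ay":0,"az":0,"dx":0,"dy":0,"dz":0,"claw":150},{"ax":0,"ay":0,"az":0,"dx":0,"dy":0,"dz":0,"claw":50},{"ax":0,"ay":0,"az":0,"dx":0,"dy":0,"dz":1,"claw":50},{"ax":0,"ay":0,"az":0,"dx":0,"dy":-15,"dz":8,"claw":50},{"ax":0,"ay":0,"az":0,"dx":0,"dy":-50,"dz":30,"claw":0},{"ax":0,"ay":0,"az":0,"dx":0,"dy":-70,"dz":85,"claw":0},{"ax":-10,"ay":0,"az":0,"dx":20,"dy":-90,"dz":130,"claw":0},{"ax":-20,"ay":0,"az":0,"dx":40,"dy":-110,"dz":150,"claw":0},{"ax":-30,"ay":-1,"az":0,"dx":60,"dy":-130,"dz":150,"claw":0},{"ax":-40,"ay":-2,"az":0,"dx":80,"dy":-150,"dz":150,"claw":0},{"ax":-50,"ay":-2,"az":0,"dx":100,"dy":-170,"dz":150,"claw":0}]' 40
python3 - <<'E'
from h import *
for n in ('scene','side'):
    p=ctrl.read_camera(n);save(p,n+'38.png')
    for r in ctrl.landmark_of(p,'cheese_1'): print(n,round(r['p'],2),np.round(toworld(p,r['centre'])))
    print(fitch([p],(638,95)))
cv2.imwrite('pics/c38.png',cv2.resize(cv2.hconcat([cv2.imread('pics/side38.png')[200:340,200:340],cv2.imread('pics/scene38.png')[70:210,250:390]]),None,fx=2.8,fy=2.8))
plan((640,94,155,57,-25))
E
```

```text
t: 71.78
ee_pos: [577.7, 120.5, 175.2]
tcp_rot: [[-0.041, -0.022, -0.999], [0.967, 0.25, -0.045], [0.25, -0.968, 0.011]]
ft_force: [0.2, -0.2, -0.3]
finger_gap: 85.4
scene 0.71 [467. 386.  56.]
scene 0.68 [632.  94.  -2.]
scene 0.59 [ 442. -376.   51.]
scene 0.57 [480. 273.  50.]
(array([ 6.4037e+02,  9.3080e+01, -4.1120e+01,  2.3000e-01]), 1)
side 0.88 [475. 383.  48.]
side 0.88 [478. 278.  45.]
side 0.61 [635.  95.  -0.]
side 0.53 [ 448. -378.   52.]
(array([6.404e+02, 7.217e+01, 1.998e+01, 5.700e-01]), 1)
(640, 94, 155, 57, -25) turn ax,ay,az [-39.5   9.9 -33.9] | 53 d [ 57.8 -37.5 -42.3] tcp [634.   84.8 131.4]
J [-0.06  0.4  -0.02  1.19  0.26 -1.68] tcp [576.2 122.3 173.7] gap 85.5488813819148 t 71.975
```

View pics/c38.png

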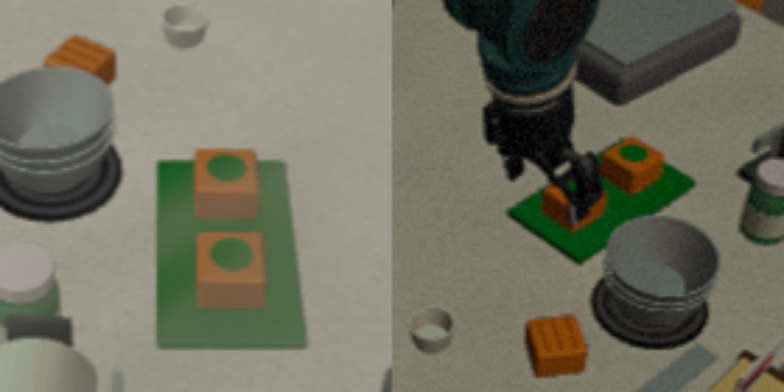

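```bash
python3 - <<'E'
from h import *
plan((640,94,160,30,-10),(640,94,155,-33,-25))
E
```

```text
(640, 94, 160, 30, -10) turn ax,ay,az [-23.5  11.9 -61.5] | 67 d [ 59.9 -30.6 -39.3] tcp [636.1  91.7 134.4]
(640, 94, 155, -33, -25) turn ax,ay,az [ -25.2   42.  -119.3] | 129 d [ 54.6 -22.3 -42.3] tcp [630.8 100.  131.4]
J [-0.06  0.4  -0.02  1.19  0.26 -1.68] tcp [576.2 122.3 173.7] gap 85.5488813819148 t 71.975
```

```bash
python3 -m crank '[{"ax":-2,"ay":3.4,"az":-9.5,"dx":5,"dy":-2,"dz":0,"claw":0},{"ax":-4,"ay":6.7,"az":-19,"dx":9,"dy":-4,"dz":0,"claw":0},{"ax":-6,"ay":10,"az":-28.5,"dx":14,"dy":-6,"dz":0,"claw":0},{"ax":-8,"ay":13.4,"az":-38,"dx":18,"dy":-8,"dz":0,"claw":0},{"ax":-10,"ay":16.7,"az":-47.5,"dx":23,"dy":-10,"dz":0,"claw":0},{"ax":-12,"ay":20,"az":-57,"dx":28,"dy":-12,"dz":0,"claw":0},{"ax":-14,"ay":23.4,"az":-66.5,"dx":32,"dy":-14,"dz":0,"claw":0},{"ax":-16,"ay":26.8,"az":-76,"dx":36,"dy":-16,"dz":0,"claw":0},{"ax":-18,"ay":30,"az":-85.5,"dx":40,"dy":-18,"dz":-10,"claw":0},{"ax":-20,"ay":33.5,"az":-95,"dx":45,"dy":-20,"dz":-20,"claw":0},{"ax":-22.5,"ay":37.7,"az":-107,"dx":50,"dy":-21,"dz":-30,"claw":0},{"ax":-25.2,"ay":42,"az":-119.3,"dx":55,"dy":-22,"dz":-42,"claw":0}]' 40
python3 -m crank '[{"ax":0,"ay":0,"az":0,"dx":0,"dy":0,"dz":0,"claw":0}]' 40
python3 - <<'E'
from h import *
p=ctrl.read_camera('wrist');save(p,'wrist39.png')
v,_=fitch([p],(640,94));print(v)
plan((v[0],v[1],25,v[2],-25))
E
```

```text
t: 73.47
ee_pos: [630.5, 100.1, 130.8]
tcp_rot: [[0.801, -0.35, 0.485], [-0.431, 0.224, 0.874], [-0.414, -0.91, 0.028]]
ft_force: [0.1, 0.3, -0.3]
finger_gap: 85.2
t: 73.6
ee_pos: [629.8, 99.5, 129.1]
tcp_rot: [[0.799, -0.353, 0.487], [-0.431, 0.227, 0.873], [-0.419, -0.908, 0.03]]
ft_force: [-0.2, 0.3, -0.6]
finger_gap: 85.5
[ 6.3876e+02  9.3560e+01 -2.7760e+01  9.0000e-02]
(np.float64(638.76), np.float64(93.56), 25, np.float64(-27.76), -25) turn ax,ay,az [-1.4  1.1  1.2] | 2 d [  -0.7   -1.  -128.4] tcp [629.   98.7   1.4]
J [-0.06  0.78  0.5   1.67  0.21  0.4 ] tcp [629.8  99.6 129.8] gap 85.83915952440508 t 73.65
```

View pics/wrist39.png

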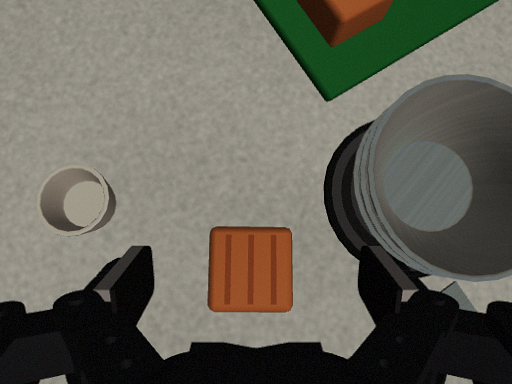

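```bash
python3 -m crank '[{"ax":-1.4,"ay":1.1,"az":1.2,"dx":-1,"dy":-1,"dz":-60,"claw":0},{"ax":-1.4,"ay":1.1,"az":1.2,"dx":-1,"dy":-1,"dz":-108,"claw":0},{"ax":-1.4,"ay":1.1,"az":1.2,"dx":-1,"dy":-1,"dz":-127,"claw":0},{"ax":-1.4,"ay":1.1,"az":1.2,"dx":-1,"dy":-1,"dz":-127,"claw":0},{"ax":-1.4,"ay":1.1,"az":1.2,"dx":-1,"dy":-1,"dz":-127,"claw":255},{"ax":-1.4,"ay":1.1,"az":1.2,"dx":-1,"dy":-1,"dz":-127,"claw":255},{"ax":-1.4,"ay":1.1,"az":1.2,"dx":-1,"dy":-1,"dz":-127,"claw":255},{"ax":-1.4,"ay":1.1,"az":1.2,"dx":-1,"dy":-1,"dz":-127,"claw":255}]' 40
python3 -m crank '[{"ax":0,"ay":0,"az":0,"dx":0,"dy":0,"dz":20,"claw":255},{"ax":0,"ay":0,"az":0,"dx":0,"dy":0,"dz":70,"claw":255},{"ax":0,"ay":0,"az":-3,"dx":-30,"dy":-40,"dz":110,"claw":255},{"ax":0,"ay":0,"az":-13,"dx":-60,"dy":-80,"dz":120,"claw":255},{"ax":0,"ay":0,"az":-23,"dx":-90,"dy":-120,"dz":120,"claw":255},{"ax":0,"ay":0,"az":-33,"dx":-120,"dy":-160,"dz":120,"claw":255},{"ax":0,"ay":0,"az":-43,"dx":-130,"dy":-190,"dz":120,"claw":255},{"ax":0,"ay":0,"az":-53,"dx":-140,"dy":-210,"dz":120,"claw":255},{"ax":0,"ay":0,"az":-62,"dx":-140,"dy":-220,"dz":120,"claw":255},{"ax":0,"ay":0,"az":-62,"dx":-140,"dy":-220,"dz":120,"claw":255}]' 40
python3 - <<'E'
from h import *
plan((490,-145,110,-90,65),(490,-145,30,-90,65))
E
```

```text
t: 74.65
ee_pos: [629.8, 98.5, 4.9]
tcp_rot: [[0.803, -0.371, 0.466], [-0.422, 0.197, 0.885], [-0.42, -0.908, 0.002]]
ft_force: [0.3, -1.1, 8.0]
finger_gap: 60.0
t: 75.9
ee_pos: [489.5, -122.3, 126.2]
tcp_rot: [[0.004, 0.002, 1.0], [-0.908, 0.419, 0.003], [-0.419, -0.908, 0.004]]
ft_force: [0.1, 0.5, -1.1]
finger_gap: 59.9
(490, -145, 110, -90, 65) turn ax,ay,az [-89.7   0.   -0.3] | 90 d [  0.5 -46.2 -27.2] tcp [ 490.  -168.6   99. ]
(490, -145, 30, -90, 65) turn ax,ay,az [-89.7   0.   -0.3] | 90 d [   0.5  -46.2 -107.2] tcp [ 490.  -168.6   19. ]
J [-0.61  0.43 -0.18  1.22  0.35  0.91] tcp [ 489.5 -122.3  126.2] gap 59.91355836410466 t 75.9
```

```bash
python3 -m crank '[{"ax":-9,"ay":0,"az":0,"dx":0,"dy":-5,"dz":0,"claw":255},{"ax":-18,"ay":0,"az":0,"dx":0,"dy":-10,"dz":0,"claw":255},{"ax":-27,"ay":0,"az":0,"dx":0,"dy":-15,"dz":0,"claw":255},{"ax":-36,"ay":0,"az":0,"dx":0,"dy":-20,"dz":0,"claw":255},{"ax":-45,"ay":0,"az":0,"dx":0,"dy":-25,"dz":-5,"claw":255},{"ax":-54,"ay":0,"az":0,"dx":0,"dy":-30,"dz":-10,"claw":255},{"ax":-63,"ay":0,"az":0,"dx":0,"dy":-35,"dz":-20,"claw":255},{"ax":-72,"ay":0,"az":0,"dx":0,"dy":-40,"dz":-30,"claw":255},{"ax":-81,"ay":0,"az":0,"dx":0,"dy":-43,"dz":-40,"claw":255},{"ax":-89.7,"ay":0,"az":0,"dx":0,"dy":-46,"dz":-50,"claw":255},{"ax":-89.7,"ay":0,"az":0,"dx":0,"dy":-46,"dz":-65,"claw":255},{"ax":-89.7,"ay":0,"az":0,"dx":0,"dy":-46,"dz":-80,"claw":255}]' 40
python3 - <<'E'
from h import *
p=ctrl.read_camera('scene');save(p,'scene40.png')
cv2.imwrite('pics/c40.png',cv2.resize(p['image'][130:250,140:300,::-1],None,fx=4,fy=4))
plan((490,-145,30,-90,65))
E
```

```text
t: 77.4
ee_pos: [490.6, -167.0, 45.5]
tcp_rot: [[0.009, 0.004, 1.0], [-0.423, -0.906, 0.008], [0.906, -0.423, -0.007]]
ft_force: [-0.2, -0.1, -2.8]
finger_gap: 59.9
(490, -145, 30, -90, 65) turn ax,ay,az [-0.1 -0.4 -0.4] | 1 d [ -0.1  -1.4 -25.1] tcp [ 490.  -168.6   19. ]
J [ 0.02  0.6  -0.64  0.36 -1.13  1.6 ] tcp [ 490.1 -167.1   44.1] gap 59.73658101060108 t 77.45
```

View pics/c40.png

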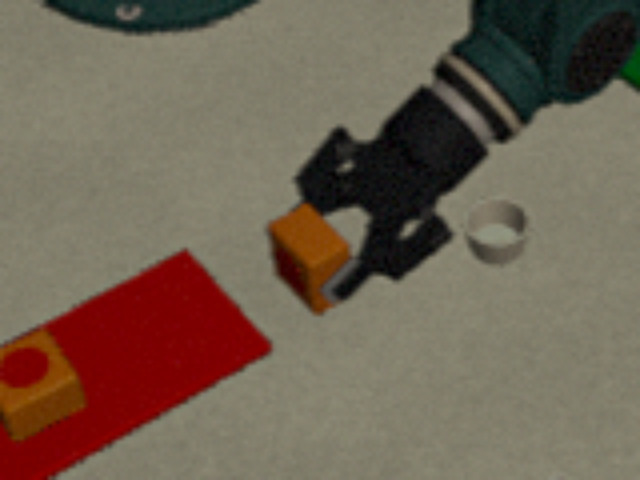

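Red, as expected. I'll stand it.

```bash
python3 -m crank '[{"ax":0,"ay":0,"az":0,"dx":0,"dy":0,"dz":-12,"claw":255},{"ax":0,"ay":0,"az":0,"dx":0,"dy":0,"dz":-21,"claw":255},{"ax":0,"ay":0,"az":0,"dx":0,"dy":0,"dz":-25,"claw":255},{"ax":0,"ay":0,"az":0,"dx":0,"dy":0,"dz":-25,"claw":255}]' 40
```

```text
t: 77.95
ee_pos: [490.6, -167.2, 19.5]
tcp_rot: [[0.01, 0.004, 1.0], [-0.423, -0.906, 0.007], [0.906, -0.423, -0.007]]
ft_force: [2.2, 0.1, 1.4]
finger_gap: 59.5
```

```bash
python3 -m crank '[{"ax":0,"ay":0,"az":0,"dx":0,"dy":0,"dz":-1,"claw":200},{"ax":0,"ay":0,"az":0,"dx":0,"dy":0,"dz":-1,"claw":100},{"ax":0,"ay":0,"az":0,"dx":0,"dy":0,"dz":0,"claw":0},{"ax":0,"ay":0,"az":0,"dx":0,"dy":0,"dz":0,"claw":0},{"ax":0,"ay":0,"az":0,"dx":0,"dy":10,"dz":30,"claw":0},{"ax":0,"ay":0,"az":0,"dx":0,"dy":20,"dz":90,"claw":0},{"ax":9,"ay":0,"az":0,"dx":0,"dy":25,"dz":130,"claw":0},{"ax":18,"ay":0,"az":0,"dx":0,"dy":30,"dz":130,"claw":0},{"ax":27,"ay":0,"az":0,"dx":0,"dy":33,"dz":130,"claw":0},{"ax":36,"ay":0,"az":0,"dx":0,"dy":33,"dz":130,"claw":0},{"ax":45,"ay":0,"az":0,"dx":0,"dy":33,"dz":130,"claw":0},{"ax":54,"ay":0,"az":0,"dx":0,"dy":33,"dz":130,"claw":0}]' 40
python3 -m crank '[{"ax":9,"ay":0,"az":0,"dx":0,"dy":-2,"dz":-5,"claw":0},{"ax":18,"ay":0,"az":0,"dx":0,"dy":-4,"dz":-10,"claw":0},{"ax":27,"ay":0,"az":0,"dx":0,"dy":-4,"dz":-10,"claw":0},{"ax":35,"ay":0,"az":0,"dx":0,"dy":-4,"dz":-10,"claw":0},{"ax":35,"ay":0,"az":0,"dx":0,"dy":-4,"dz":-10,"claw":0}]' 40
python3 - <<'E'
from h import *
p=ctrl.read_camera('wrist');save(p,'wrist41.png')
v,_=fitch([p],(490,-149),H=60,half=(30,20));print(v)
plan((v[0],v[1]-4,35,-90,-25))
E
```

```text
t: 79.45
ee_pos: [490.7, -134.0, 150.3]
tcp_rot: [[0.01, 0.006, 1.0], [-0.983, -0.186, 0.01], [0.186, -0.983, 0.004]]
ft_force: [0.6, 1.6, -1.0]
finger_gap: 85.3
t: 80.08
ee_pos: [490.5, -139.6, 139.0]
tcp_rot: [[0.006, 0.005, 1.0], [-0.911, 0.413, 0.004], [-0.413, -0.911, 0.007]]
ft_force: [-0.2, 0.3, -0.6]
finger_gap: 85.3
[ 4.9207e+02 -1.5192e+02  3.7000e-01  1.0000e-01]
(np.float64(492.07), np.float64(-155.92), 35, -90, -25) turn ax,ay,az [ 0.8  0.4 -0.3] | 1 d [   1.6   -6.  -128.1] tcp [ 492.1 -144.9   11.4]
J [-0.63  0.43 -0.13  1.26  0.34  0.89] tcp [ 490.5 -138.9  139.5] gap 85.49376000959077 t 80.125
```

View pics/wrist41.png

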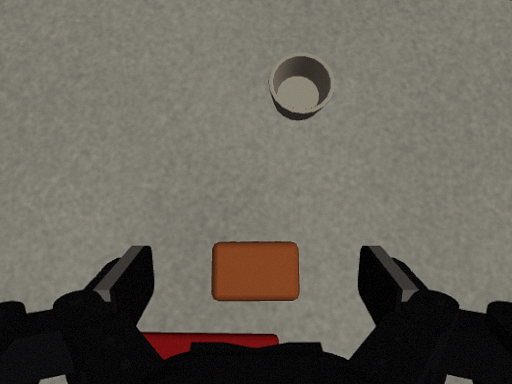

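```bash
python3 -m crank '[{"ax":0.8,"ay":0,"az":0,"dx":1,"dy":-6,"dz":-60,"claw":0},{"ax":0.8,"ay":0,"az":0,"dx":1,"dy":-6,"dz":-110,"claw":0},{"ax":0.8,"ay":0,"az":0,"dx":1,"dy":-6,"dz":-128,"claw":0},{"ax":0.8,"ay":0,"az":0,"dx":1,"dy":-6,"dz":-128,"claw":0},{"ax":0.8,"ay":0,"az":0,"dx":1,"dy":-6,"dz":-128,"claw":255},{"ax":0.8,"ay":0,"az":0,"dx":1,"dy":-6,"dz":-128,"claw":255},{"ax":0.8,"ay":0,"az":0,"dx":1,"dy":-6,"dz":-128,"claw":255},{"ax":0.8,"ay":0,"az":0,"dx":1,"dy":-6,"dz":-128,"claw":255}]' 40
python3 -m crank '[{"ax":0,"ay":0,"az":0,"dx":0,"dy":0,"dz":20,"claw":255},{"ax":0,"ay":0,"az":0,"dx":-5,"dy":-10,"dz":70,"claw":255},{"ax":0,"ay":0,"az":0,"dx":-20,"dy":-30,"dz":120,"claw":255},{"ax":0,"ay":0,"az":0,"dx":-45,"dy":-55,"dz":145,"claw":255},{"ax":0,"ay":0,"az":0,"dx":-45,"dy":-55,"dz":145,"claw":255}]' 40
python3 - <<'E'
from h import *
from kin import full
plan((446,-240,110,-93,65),(446,-257,37,-93,65))
for l in (-25,20,65): print(full((446,-257,100),-93,l),full((446,-257,36),-93,l))
for n in ('scene','side'):
    p=ctrl.read_camera(n);print([(round(r['p'],2),np.round(toworld(p,r['centre'])).tolist()) for r in ctrl.landmark_of(p,'red_board')],[(round(r['p'],2),np.round(toworld(p,r['centre'])).tolist()) for r in ctrl.landmark_of(p,'cheese_1')])
E
```

```text
t: 81.12
ee_pos: [492.1, -145.0, 12.9]
tcp_rot: [[0.008, 0.006, 1.0], [-0.907, 0.422, 0.005], [-0.422, -0.907, 0.009]]
ft_force: [-1.3, 0.5, 7.8]
finger_gap: 59.7
t: 81.75
ee_pos: [446.9, -202.0, 160.2]
tcp_rot: [[0.007, 0.01, 1.0], [-0.908, 0.419, 0.003], [-0.419, -0.908, 0.012]]
ft_force: [0.4, -0.3, -3.1]
finger_gap: 59.6
(446, -240, 110, -93, 65) turn ax,ay,az [-89.7   2.8  -3. ] | 90 d [ -2.1 -61.6 -61.2] tcp [ 444.8 -263.5   99. ]
(446, -257, 37, -93, 65) turn ax,ay,az [-89.7   2.8  -3. ] | 90 d [  -2.1  -78.6 -134.2] tcp [ 444.8 -280.5   26. ]
J [-0.78  0.42 -0.1   1.36  0.31  0.74] tcp [ 446.9 -202.   160.2] gap 59.609777386526886 t 81.75
(array([-0.84,  0.52, -0.16,  1.21,  0.3 ,  0.74]), np.float64(0.0)) (array([-0.84,  0.59, -0.24,  1.06,  0.3 ,  0.74]), np.float64(0.0))
(array([-0.52,  0.28, -0.54,  0.59, -0.31,  1.07]), np.float64(0.0)) (array([-0.52,  0.37, -0.63,  0.41, -0.31,  1.07]), np.float64(0.0))
(array([-0.22,  0.45, -0.84, -0.06, -1.11,  1.19]), np.float64(0.0)) (array([-0.22,  0.6 , -0.9 , -0.26, -1.11,  1.19]), np.float64(0.0))
[(0.67, [748.0, 117.0, -2.0]), (0.62, [442.0, -321.0, -1.0]), (0.4, [645.0, 239.0, 18.0])] [(0.91, [442.0, -374.0, 50.0]), (0.78, [478.0, 275.0, 50.0]), (0.73, [470.0, 385.0, 56.0])]
[(0.72, [446.0, -318.0, -3.0])] [(0.79, [481.0, 276.0, 45.0]), (0.75, [476.0, 385.0, 48.0]), (0.66, [447.0, -375.0, 51.0]), (0.6, [443.0, -227.0, 175.0]), (0.46, [651.0, 240.0, 19.0]), (0.43, [650.0, 238.0, 30.0])]
```

```bash
python3 -m crank '[{"ax":-9,"ay":0.3,"az":-0.3,"dx":0,"dy":-8,"dz":0,"claw":255},{"ax":-18,"ay":0.6,"az":-0.6,"dx":0,"dy":-16,"dz":0,"claw":255},{"ax":-27,"ay":0.9,"az":-0.9,"dx":0,"dy":-24,"dz":0,"claw":255},{"ax":-36,"ay":1.1,"az":-1.2,"dx":0,"dy":-32,"dz":0,"claw":255},{"ax":-45,"ay":1.4,"az":-1.5,"dx":-1,"dy":-40,"dz":-10,"claw":255},{"ax":-54,"ay":1.7,"az":-1.8,"dx":-1,"dy":-48,"dz":-20,"claw":255},{"ax":-63,"ay":2,"az":-2.1,"dx":-1,"dy":-56,"dz":-30,"claw":255},{"ax":-72,"ay":2.3,"az":-2.4,"dx":-2,"dy":-64,"dz":-45,"claw":255},{"ax":-81,"ay":2.6,"az":-2.7,"dx":-2,"dy":-72,"dz":-60,"claw":255},{"ax":-89.7,"ay":2.8,"az":-3,"dx":-2,"dy":-79,"dz":-75,"claw":255},{"ax":-89.7,"ay":2.8,"az":-3,"dx":-2,"dy":-79,"dz":-90,"claw":255},{"ax":-89.7,"ay":2.8,"az":-3,"dx":-2,"dy":-79,"dz":-105,"claw":255}]' 40
python3 - <<'E'
from h import *
p=ctrl.read_camera('scene');save(p,'scene42.png')
cv2.imwrite('pics/c42.png',cv2.resize(p['image'][150:270,100:260,::-1],None,fx=4,fy=4))
plan((446,-257,37,-93,65))
E
```

```text
t: 83.55
ee_pos: [445.2, -277.4, 50.9]
tcp_rot: [[-0.019, -0.051, 0.999], [-0.427, -0.902, -0.054], [0.904, -0.428, -0.005]]
ft_force: [1.0, -0.3, -2.5]
finger_gap: 59.7
(446, -257, 37, -93, 65) turn ax,ay,az [-0.4 -0.3  0.1] | 1 d [ -0.1  -3.1 -23.6] tcp [ 444.8 -280.5   26. ]
J [-0.22  0.53 -0.87 -0.16 -1.1   1.2 ] tcp [ 444.8 -277.4   49.6] gap 59.301140463468215 t 83.6
```

View pics/c42.png

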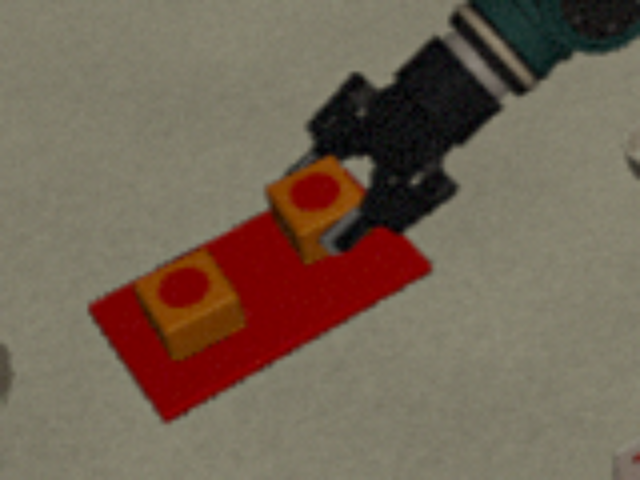

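```bash
python3 -m crank '[{"ax":0,"ay":0,"az":0,"dx":0,"dy":-3,"dz":-14,"claw":255},{"ax":0,"ay":0,"az":0,"dx":0,"dy":-3,"dz":-21,"claw":255},{"ax":0,"ay":0,"az":0,"dx":0,"dy":-3,"dz":-26,"claw":255},{"ax":0,"ay":0,"az":0,"dx":0,"dy":-3,"dz":-26,"claw":255}]' 40
```

```text
t: 84.1
ee_pos: [444.8, -280.5, 24.9]
tcp_rot: [[-0.018, -0.052, 0.998], [-0.425, -0.903, -0.055], [0.905, -0.426, -0.006]]
ft_force: [-2.3, 2.0, 9.1]
finger_gap: 59.6
```

```bash
python3 -m crank '[{"ax":0,"ay":0,"az":0,"dx":0,"dy":0,"dz":0,"claw":150},{"ax":0,"ay":0,"az":0,"dx":0,"dy":0,"dz":0,"claw":50},{"ax":0,"ay":0,"az":0,"dx":0,"dy":0,"dz":1,"claw":50},{"ax":0,"ay":0,"az":0,"dx":0,"dy":15,"dz":8,"claw":50},{"ax":0,"ay":0,"az":0,"dx":0,"dy":50,"dz":30,"claw":0},{"ax":0,"ay":0,"az":0,"dx":0,"dy":70,"dz":85,"claw":0},{"ax":10,"ay":0,"az":0,"dx":0,"dy":100,"dz":140,"claw":0},{"ax":20,"ay":0,"az":0,"dx":0,"dy":150,"dz":170,"claw":0},{"ax":30,"ay":-1,"az":0,"dx":0,"dy":200,"dz":200,"claw":0},{"ax":40,"ay":-2,"az":0,"dx":0,"dy":250,"dz":220,"claw":0},{"ax":50,"ay":-2,"az":0,"dx":0,"dy":280,"dz":220,"claw":0},{"ax":50,"ay":-2,"az":0,"dx":0,"dy":280,"dz":220,"claw":0}]' 40
python3 - <<'E'
from h import *
for n in ('scene','side'):
    p=ctrl.read_camera(n);save(p,n+'43.png')
    for t in ('cheese_1','cover_1','mat','ramekin','goat_log','price_card','cheese_knife','jam_jar','pickle_jar'):
        print(n,t,[(round(r['p'],2),np.round(toworld(p,r['centre'])).tolist()) for r in ctrl.landmark_of(p,t)])
E
```

```text
t: 85.6
ee_pos: [445.5, 0.1, 246.4]
tcp_rot: [[-0.04, -0.023, 0.999], [-0.967, -0.252, -0.044], [0.253, -0.967, -0.012]]
ft_force: [0.1, -0.2, -0.7]
finger_gap: 85.7
scene cheese_1 [(0.98, [441.0, -374.0, 51.0]), (0.93, [443.0, -265.0, 50.0]), (0.83, [478.0, 276.0, 47.0]), (0.66, [472.0, 389.0, 57.0])]
scene cover_1 [(0.68, [650.0, 239.0, 4.0]), (0.68, [440.0, -318.0, -1.0]), (0.58, [651.0, 244.0, 34.0]), (0.54, [645.0, 240.0, 20.0])]
scene mat [(0.68, [647.0, 237.0, -2.0])]
scene ramekin [(0.71, [440.0, -373.0, 51.0]), (0.51, [527.0, -1.0, -1.0])]
scene goat_log [(0.88, [369.0, -555.0, -2.0])]
scene price_card [(0.65, [767.0, -180.0, 1.0])]
scene cheese_knife [(0.79, [748.0, 115.0, 1.0])]
scene jam_jar [(0.96, [654.0, -451.0, 1.0]), (0.71, [646.0, 242.0, 17.0])]
scene pickle_jar [(0.81, [642.0, 450.0, 3.0])]
side cheese_1 [(0.9, [481.0, 275.0, 47.0]), (0.61, [479.0, 383.0, 53.0]), (0.6, [442.0, -261.0, 50.0]), (0.46, [447.0, -377.0, 52.0])]
side cover_1 [(0.86, [652.0, 240.0, 3.0]), (0.56, [650.0, 236.0, 33.0]), (0.54, [650.0, 238.0, 19.0]), (0.18, [755.0, 117.0, 1.0])]
side mat [(0.73, [651.0, 238.0, 2.0])]
side ramekin [(0.59, [529.0, 1.0, -1.0])]
side goat_log [(0.72, [378.0, -555.0, -1.0])]
side price_card [(0.51, [767.0, -180.0, 4.0])]
side cheese_knife [(0.91, [755.0, 117.0, -1.0])]
side jam_jar [(0.78, [655.0, -449.0, -5.0])]
side pickle_jar [(0.88, [643.0, 450.0, 0.0])]
```

View pics/scene43.png

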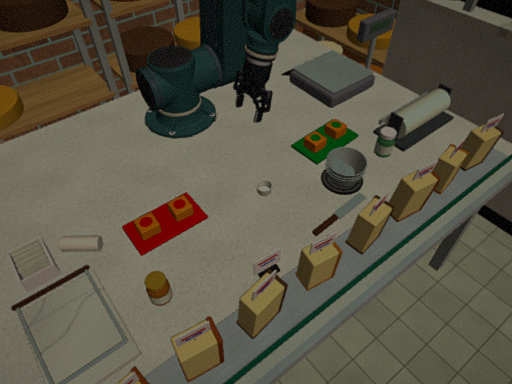

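View pics/side43.png

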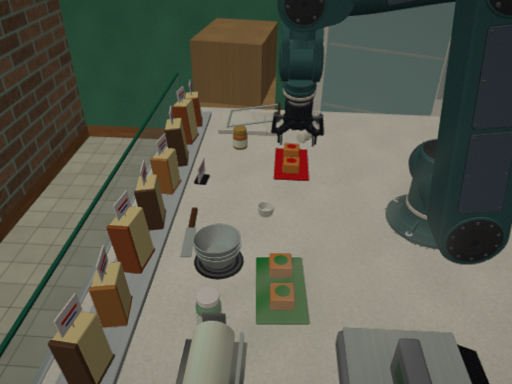

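Every cheese is disc up on its own board, the covers are nested on the mat and the other items haven't moved. I'll hand it in.

```bash
python3 -c "
from rig import ctrl
print(ctrl.sign_off())"
```

```text
the job is handed in; nothing more can be done
None
```

The job is done and handed in at about 86 s of the 210 s allowed. No verdict was reported.

- **Covers:** All three are nested open side up in one stack. The stack is at about (650, 239) and the mat centre at about (649, 238). I cleared them first because two were lying on the boards.
- **Cheeses:** All four were there: two green and two red. Each was turned over and now lies flat, disc up:

| Board | Cheese positions (mm) |
|---|---|
| Green | (474, 386) and (479, 275) |
| Red | (444, -376) and (443, -263) |

- **Last checks:** Both fixed cameras put all four upturned undersides at about 47–57 mm high, as expected for cheeses lying directly on the 12 mm boards. The jars, ramekin, knife, price card and goat's cheese log were all within a few millimetres of where they started.
- **Forces:** The highest wrist force I saw was about 33 N. I never noticed anything being knocked aside.
- **Disagreements:** The detectors made some low-confidence false reports, and the two cameras differed by up to about 7 mm. The pictures contradicted neither the placements nor the disc colours.

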